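# Lever dried test plaques out of the drying rack and lock them in the storage case

## Task

Take the flat lever and use it, not the fingers, to prise every coated test plaque in the drying rack up out of its snug pocket, past the sprung rollers that hold its front edge down, and draw it out from under the lip at its far edge. Lay all the plaques flat, coated side up, in the storage case while its bar is still open, then swing the bar over them and fully down into its catch. Put the lever back to lie in its tray, and leave the jar, bottle and tin where they stand.

Things in the scene. Friction and masses are not known exactly. Their poses are not given: they have to be found in the camera images.
- rack: fixed drying rack, a grey block 148 mm deep (x), 252 wide (y), 106 high (118 along its back); origin centre of its underside. Its front is its -x face, 76 mm from the origin, and faces the robot's right. On top are three pockets in a row along y, at y = +84, 0, -84 mm (numbers 0, 1, 2); one may be empty
- pocket0 (a point): centre of the floor of pocket 0 (1 and 2 are alike), 102 mm over the table, where a seated plaque's origin lies. Axes as the rack's. Pocket 122 x 52 mm; a seated plaque has its long side along x and stands only 2 mm proud of the dividers (32 mm wide, top 106 mm over the table): fingers cannot take it. The far wall (118 mm high) has a lip, underside 109 mm high, over the plaque's last 5 mm
- notch0 (a point): middle of notch 0 on the rack's front face, 96 mm over the table. The notch is a gap 26 mm wide, open at the top, in the front wall (15 mm thick, top 104 mm), its sill 90 mm high. Behind it the space under the plaque's front end is 12 mm high (90 to 102 mm) and ends 58 mm in from the front face: push a blade in along the rack's +x about 50 mm, then force the handle down so it pivots on the sill
- roller0 (a point): middle of pocket 0's pair of sprung steel rollers (1 and 2 are alike), on their axis, 112 mm over the table. Radius 4.5 mm, 13 to 29 mm either side of the notch's middle. They overhang the plaque's front edge by 2 mm and yield to 10 to 14 N upwards on it. Once the front edge is levered up 14 mm they spring back under it and it stays propped, its underside there 115 mm over the table
- notch1 (a point): the same for notch 1
- notch2 (a point): the same for notch 2
- plaque0: white coated plastic test plaque 120 mm (x) x 50 mm (y) x 5.5 mm, 60 g, starting in pocket 0, or absent (None). Origin centre of its underside, z up through the coated face, front edge at x = -60 mm
- plaque1: the same, in pocket 1, or absent
- plaque2: the same, in pocket 2, or absent
- plaque0_front (a point): middle of plaque 0's front edge, on its underside
- plaque1_front (a point): the same for plaque 1
- plaque2_front (a point): the same for plaque 2
- lever: flat lever, 170 mm, 130 g: black handle 95 mm (x) x 24 (y) x 18 (z), origin at the handle's centre; flat steel blade 14 mm wide and 4 mm thick along +x on the handle's centre line, 75 mm of it showing, end at x = 122 mm. Lies in its tray with z up or down, origin 13 mm over the table
- lever_tip (a point): end of the lever's blade, 122 mm from the lever's origin along its +x
- tool_tray: fixed shallow grey open tray 240 (x) x 130 (y) x 18 mm high, walls and floor 4 mm, origin centre of underside; the lever lies in it roughly along x
- case: fixed grey open storage case 130 (x) x 170 (y) x 50 mm high, walls and floor 5 mm, origin centre of underside; plaques lie in it with the long side along y, one on another. A flat steel retaining bar is hinged on its +x side and closes across its middle into a fork-like catch on its -x side
- bar_hinge (a point): hinge of the bar, on the case at x = +71 mm, y = 0, z = 56 mm; hinge axis along the case's y
- bar (a joint): angle of the bar, rad: 0 = level across the case in its catch, 1.57 = straight up, more = leaning outwards to the case's +x. Stays where it is left; a push of about 0.7 N at its end moves it
- bar_end (a point): point in the bar's middle near its free end, 142 mm from the hinge; the bar is 150 mm long, 14 mm wide along y, 6 mm thick. Its catch's cheeks reach only 1 mm above the closed bar
- jar: white jar 60 mm across, 85 mm high, bystander, origin under its centre
- flask: amber bottle 64 mm across, 150 mm high, bystander
- tin: tin 84 mm across, 110 mm high, bystander
Not all that is in view belongs to the job. What is shaped like the plaque0 but brown or turquoise is not meant. Of the things shaped like the case, the grey one is meant.

How it is judged:
On the way, in this order (a step that is already met when the one before it is completed fails the run):
1. every plaque lies in the case, let go, while the bar is still open (z of plaque0 in the frame of case between 0 and 0.032 m and x of plaque0 in the frame of case between -0.042 and 0.042 m and y of plaque0 in the frame of case between -0.035 and 0.035 m and angle between each of plaque0, plaque1, plaque2's own z axis and vertical below 0.26 rad and contact force between the fingers and plaque0 below 0.5 N and z of plaque1 in the frame of case between 0 and 0.032 m and x of plaque1 in the frame of case between -0.042 and 0.042 m and y of plaque1 in the frame of case between -0.035 and 0.035 m and contact force between the fingers and plaque1 below 0.5 N and z of plaque2 in the frame of case between 0 and 0.032 m and x of plaque2 in the frame of case between -0.042 and 0.042 m and y of plaque2 in the frame of case between -0.035 and 0.035 m and contact force between the fingers and plaque2 below 0.5 N and value of joint bar above 0.8 rad), for 0.2 s.
2. the bar is swung down into its catch (value of joint bar below 0.08 rad), for 0.2 s.
At the end, for the whole second after the job is handed in: All plaques lie in the case, coated side up and within 15 degrees of level, centre within 42 mm (x) and 35 mm (y) of the case's middle and underside lower than 32 mm; the bar is within 0.08 rad of closed; the lever lies at rest in its tray (whole, origin under 24 mm above the table) (z of plaque0 in the frame of case between 0 and 0.032 m and x of plaque0 in the frame of case between -0.042 and 0.042 m and y of plaque0 in the frame of case between -0.035 and 0.035 m and angle between each of plaque0, plaque1, plaque2's own z axis and vertical below 0.26 rad and linear speed of each of plaque0, plaque1, plaque2, lever below 0.02 m/s and z of plaque1 in the frame of case between 0 and 0.032 m and x of plaque1 in the frame of case between -0.042 and 0.042 m and y of plaque1 in the frame of case between -0.035 and 0.035 m and z of plaque2 in the frame of case between 0 and 0.032 m and x of plaque2 in the frame of case between -0.042 and 0.042 m and y of plaque2 in the frame of case between -0.035 and 0.035 m and value of joint bar below 0.08 rad and x of lever in the frame of tool_tray between -0.1 and 0.1 m and y of lever in the frame of tool_tray between -0.055 and 0.055 m and z of lever in the frame of tool_tray below 0.024 m and x of lever_tip in the frame of tool_tray between -0.125 and 0.125 m and y of lever_tip in the frame of tool_tray between -0.065 and 0.065 m); the robot touches nothing.
It fails at once if the fingers press on a plaque whose front edge is still held down by its rollers ((contact force between the fingers and plaque0 above 4 N and z of plaque0_front in the frame of rack between 0.1 and 0.108 m and horizontal distance between plaque0_front and notch0 below 0.022 m) or (contact force between the fingers and plaque1 above 4 N and z of plaque1_front in the frame of rack between 0.1 and 0.108 m and horizontal distance between plaque1_front and notch1 below 0.022 m) or (contact force between the fingers and plaque2 above 4 N and z of plaque2_front in the frame of rack between 0.1 and 0.108 m and horizontal distance between plaque2_front and notch2 below 0.022 m)).
It fails at once if the jar, bottle or tin is shifted 30 mm or knocked over ((distance of jar from where it was at the start of the episode above 0.03 m or angle between jar's own z axis and vertical above 0.5 rad) or (distance of flask from where it was at the start of the episode above 0.03 m or angle between flask's own z axis and vertical above 0.5 rad) or (distance of tin from where it was at the start of the episode above 0.03 m or angle between tin's own z axis and vertical above 0.5 rad)).
Of plaque0, plaque1, plaque2 only 2 to 3 are there at a start; the rules pass over those that are not, and their reading is None.
At some moment in a run one of lever may be knocked a few centimetres aside while the robot is not near it.
Once in a run the grip may slacken for a moment while it holds something.
It also fails if it takes over 210 s, if anything falls off the work surface, if the arm or the gripper's body presses on something with over 40 N, if the wrist force passes 120 N, or if a joint passes its speed limit or range.

## Robot

A 7-joint arm with a two-finger parallel gripper is mounted at the origin on the work surface. World frame = base frame: x ahead of the robot, y to its left, z up, the work surface at z = 0. Lengths are in m, angles in rad, forces in N, time in s.
With the tool pointing down it reaches from about 0.425 to 0.925 m from the base axis. Payload 6.8 kg.
Tool frame: the origin (TCP) lies at the centre of the arm's flange, where the gripper is bolted on; the fingertips stand 173 mm ahead of it and the grasp point (between the pads) lies 155 mm ahead of it (r.hold_point_z is the distance from the TCP to the grasp point, in m); z points along the fingers, x is the direction in which the jaws open and shut, and the axes are right-handed (so a half turn about z gives the same grasp; the last joint's range is limited). The gripper opens to 85 mm and grips with 20 to 120 N. Pads are 22 mm wide; open, the fingers measure 114 mm over their backs; the gripper's body (76 mm by 85 mm) begins 54 mm behind the grasp point. The pads swing forward as they close: fully open they stand 13 mm farther back than shut.
Start: joints at [-1.391, 0.477, 0.022, 1.555, -0.011, 1.109, -0.083], TCP at [0.192, 0.647, 0.405] pointing down, gripper open.
Joint ranges: [-2.96, 2.96], [-0.34, 2.1], [-1.41, 1.46], [0.24, 2.44], [-1.37, 4.51], [0.17, 1.92], [-2.96, 2.96]. Speed limits (rad/s): [2.39, 2.39, 3.14, 3.14, 3.14, 3.14, 3.14].

## Interface

Orientations are given as a rotation vector (axis times angle).
In Python, from bench import r gives the robot as it stands.
- The arm moves only by the tool apply_moves, never from a script. Its arguments are lists of equal length, an entry for each row: "dp": the shift along the tool's x, y, z scaled (see below), a list of three; "twist": the turn, a rotation vector about the tool's x, y, z scaled (see below), a list of three; "jaw": the closure in counts, from 0 (fully open) to 255 (shut). In form: {"dp": [[x, y, z], ...], "twist": [[rx, ry, rz], ...], "jaw": [jaw, ...]}. A call has 1 to 20 rows; each row shifts and turns the pose as measured when the row begins, along the tool's axes as they then stand; what a row does not reach is not made up. The controller multiplies each number of a shift by 12 cm and each number of a turn by 120 degrees. A row lasts 1/10 s, in which the tool goes at most 50 mm and 8.59 degrees, less where a joint would pass 70% of its speed; a pose out of reach is approached as far as the arm can. A call with a number of a shift or a turn outside -1 to 1 is refused whole. A call with a gripper value outside its range is refused whole. The fingers move at their own pace and stop on an object; "grip_force" is the grip in N (left out, the last holds). Time passes only in rows, so rows that do not move let the fingers close. It gives the time, the measured TCP pose, the force and the opening at its end, in the units of the state.
- r.get_obs(): the state, without advancing time (a new reading comes with each control period).
- r.grab_frame(name): name is "side" or "top" or "wrist"; returns a dict with "color" (400x640x3 uint8, red, green, blue), "z_map" (400x640 float32, m along the optical axis (not along the pixel's ray), 0 where there is no reading), "intrinsics" (3x3 intrinsics, pixels), "R" (3x3) and "t" (3): a world point X has camera coordinates R X + t; the wrist camera has in their place "hand_eye" (4x4, takes a point from camera to tool coordinates, whose origin is the TCP and whose axes are the tool frame's). Camera axes: x right, y down, z forward; pixel columns grow to the right and rows downward; lengths in m; the calibration is good to about 2 mm. A picture is of the moment at which its call begins: read the wrist's pose just before it.
- r.hand_in(): hands the job in, once; it reports no verdict.
The state is a dict: "clock": time; "joints": joint angles; "qvel": joint speeds; "tau": joint torques, N m; "tcp_pos": TCP position; "orientation": TCP orientation; "contact_force": force on the tool from outside, world axes, zero at the start; "moment": the same for the moment, N m; "grip_width": finger opening in m.
Only numpy, scipy, OpenCV 4.12 (cv2) and the standard library are available. Lean on these libraries where they do the work, as an engineer would, in place of code of your own. Each camera call takes 0.05 s, during which the arm holds its last target.

## Working session

There is one attempt and no reset: what is moved stays moved. The work goes in short steps, Python scripts to look and compute and a tool call to move; the robot and the scene stay as the last step left them, time stands still between calls to the robot, and variables do not carry over. Pictures are saved under pics/ and viewed, and the job is handed in when it is done.

Besides the shell and the picture viewer there is one more tool, called after "Request:" as name(argument=value, ...) on one line, values as JSON. apply_moves: Moves the arm, as the interface text tells. Shifts and turns lie within -1 to 1; 1 stands for 12 cm of shift or 120 degrees of turn. Its arguments: {"type":"object","properties":{"dp":{"type":"array"},"twist":{"type":"array"},"jaw":{"type":"array"},"grip_force":{"type":"number"}},"required":["dp","twist","jaw"]}

```bash
ls; mkdir -p pics
python3 - <<'E'
from bench import r
import cv2,numpy as np
print(r.get_obs(), r.hold_point_z)
for n in ("side","top","wrist"):
    f=r.grab_frame(n)
    cv2.imwrite(f"pics/{n}0.png",f["color"][:,:,::-1])
    print(n,f["intrinsics"],f.get("R"),f.get("t"),f.get("hand_eye"))
    np.savez(f"pics/{n}0.npz",**f)
E
```

```text
pics
{'clock': 0.0, 'joints': array([-1.39111101,  0.47776423,  0.02238028,  1.55643224, -0.01150725,
        1.1092973 , -0.08311437]), 'qvel': array([ 4.66164900e-05, -4.73607983e-05,  2.96570972e-04, -7.45464545e-04,
        9.69705988e-05, -2.37068647e-03,  2.69588202e-05]), 'tau': array([-3.84055802e-04, -5.96436954e+01,  1.60756007e+00, -2.81199986e+01,
        1.24858349e-02,  9.02235130e-03, -1.86666426e-05]), 'tcp_pos': array([0.19151911, 0.64697588, 0.40375839]), 'orientation': array([ 2.51612160e+00,  1.87919495e+00, -2.08867888e-03]), 'contact_force': array([-0.24581762, -0.66393934, -0.06736466]), 'moment': array([-0.03513957,  0.05538501, -0.01737955]), 'grip_width': 0.08572307266809157} 0.1547
side [[361.33790891   0.         320.82955447]
 [  0.         361.33790891 202.0837875 ]
 [  0.           0.           1.        ]] [[ 0.95668598 -0.29020974 -0.02302696]
 [-0.17177942 -0.49887372 -0.84948034]
 [ 0.23503992  0.81664149 -0.52711756]] [-0.57456235  0.15100795  1.17190943] None
top [[397.05693476   0.         324.48416158]
 [  0.         397.05693476 199.76695044]
 [  0.           0.           1.        ]] [[-0.10329105 -0.99464842  0.00234091]
 [-0.96888018  0.10008228 -0.22639509]
 [ 0.22494923 -0.02565265 -0.97403274]] [-0.02760869  0.58932589  1.08132266] None
wrist [[331.13610277   0.         318.17154225]
 [  0.         331.13610277 202.81251601]
 [  0.           0.           1.        ]] None None [[ 9.99999881e-01 -3.44426290e-04 -3.45126718e-04 -7.75051965e-04]
 [ 4.24896158e-04  9.62772695e-01  2.70311964e-01 -6.68192181e-02]
 [ 2.39176033e-04 -2.70312079e-01  9.62772727e-01  3.07547376e-02]
 [ 0.00000000e+00  0.00000000e+00  0.00000000e+00  1.00000000e+00]]
```

View pics/side0.png

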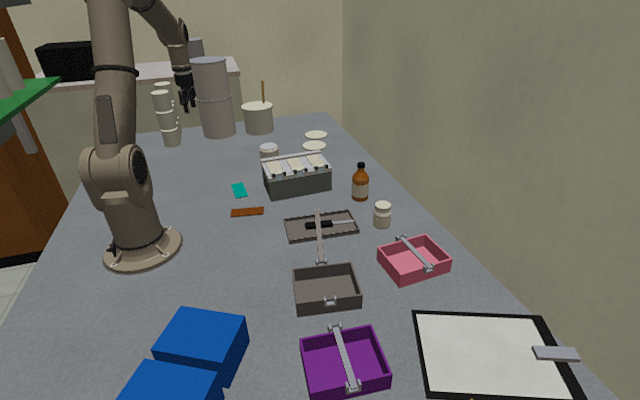

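View pics/top0.png

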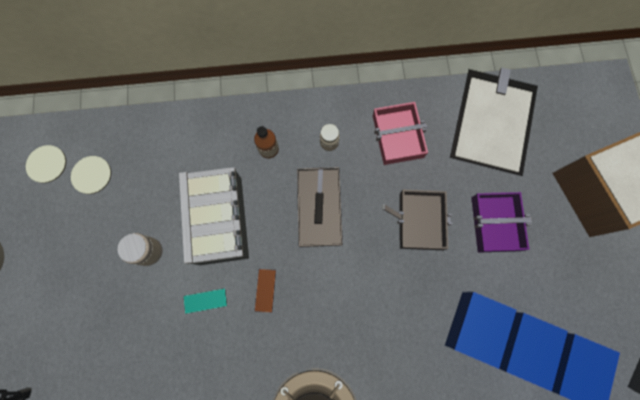

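View pics/wrist0.png

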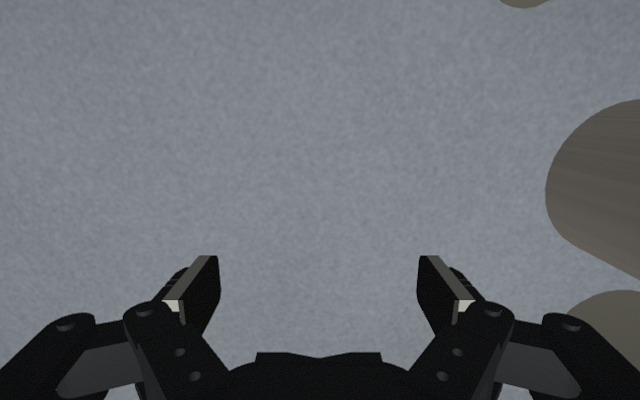

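The side view shows all three pockets holding white plaques and the lever in its tray. The grey case is at about (327,288) with its bar open, and the pink and purple cases are distractors. In the top view the rack is near (212,215), the lever near (319,197), the case near (424,220) and its bar near (393,212).

```bash
cat > h.py <<'E'
import numpy as np, cv2
from scipy.spatial.transform import Rotation as Ro
from bench import r
HZ=0.1547
def pose():
    o=r.get_obs(); return o["tcp_pos"],Ro.from_rotvec(o["orientation"]).as_matrix()
def grab(n,save=None):
    p,Rt=pose(); f=r.grab_frame(n)
    if n=="wrist":
        H=f["hand_eye"]; Rc=Rt@H[:3,:3]; c=Rt@H[:3,3]+p   # cam->world
    else:
        Rc=f["R"].T; c=-f["R"].T@f["t"]
    f["Rc"]=Rc; f["c"]=c
    if save: cv2.imwrite("pics/"+save,f["color"][:,:,::-1])
    return f
def cloud(f):
    K=f["intrinsics"]; z=f["z_map"]; v,u=np.mgrid[:z.shape[0],:z.shape[1]]
    d=np.stack([(u-K[0,2])/K[0,0],(v-K[1,2])/K[1,1],np.ones_like(z)],-1)*z[...,None]
    P=d@f["Rc"].T+f["c"]; P[z<=0]=np.nan; return P
def ray(f,u,v,zp):
    K=f["intrinsics"]; d=f["Rc"]@np.array([(u-K[0,2])/K[0,0],(v-K[1,2])/K[1,1],1.]); s=(zp-f["c"][2])/d[2]; return f["c"]+s*d
def proj(f,X):
    K=f["intrinsics"]; q=(np.atleast_2d(X)-f["c"])@f["Rc"]; return (q[:,:2]/q[:,2:])*[K[0,0],K[1,1]]+[K[0,2],K[1,2]]
def down(yaw,pitch=0.):
    """tool z down, tool x at world yaw; then tilt about tool x by pitch"""
    x=np.array([np.cos(yaw),np.sin(yaw),0]); z=np.array([0,0,-1.]); y=np.cross(z,x)
    return np.stack([x,y,z],1)@Ro.from_rotvec([pitch,0,0]).as_matrix()
def delta(tp,Rt,grasp=True):
    """tp = grasp point target (or TCP). print total tool-frame move in units"""
    p,R=pose()
    tp=np.array(tp,float)
    if grasp: tp=tp-Rt[:,2]*HZ
    d=R.T@(tp-p); w=Ro.from_matrix(R.T@Rt).as_rotvec()
    print("dp units",np.round(d/.12,3),"norm mm",np.linalg.norm(d)*1e3,"twist units",np.round(w/np.radians(120),4),"deg",np.round(np.degrees(w),2))
    return d/.12,w/np.radians(120)
def rows(tp,Rt,n=None,grasp=True,world_straight=True):
    """rows with straight world path and even turn"""
    p,R=pose(); tp=np.array(tp,float)
    if grasp: tp=tp-Rt[:,2]*HZ
    D=tp-p; w=Ro.from_matrix(R.T@Rt).as_rotvec()
    m=max(np.linalg.norm(D)/.045,np.degrees(np.linalg.norm(w))/7.5); n=n or int(np.ceil(m)) or 1
    for i in range(n):
        Rk=R@Ro.from_rotvec(w*i/n).as_matrix()
        print(i,np.round(Rk.T@D/n/.12,3).tolist(),np.round(w/n/np.radians(120),4).tolist())
def st():
    o=r.get_obs(); p,R=pose(); g=p+R[:,2]*HZ
    print("t",round(o["clock"],2),"grasp pt",np.round(g,4),"x",np.round(R[:,0],3),"z",np.round(R[:,2],3),"F",np.round(o["contact_force"],1),"w",round(o["grip_width"],4),"q",np.round(o["joints"],2))
E
python3 - <<'E'
from h import *
for n in("top","side"):
    f=grab(n); P=cloud(f)
    hsv=cv2.cvtColor(f["color"],cv2.COLOR_RGB2HSV)
    np.save(f"pics/P_{n}.npy",P)
    if n=="top":
        for name,(u0,u1,v0,v1) in dict(rack=(170,255,160,270),tray=(290,350,160,255),case=(380,460,180,260),flask=(245,285,120,165),jar=(315,345,115,150),tin=(110,160,225,275)).items():
            q=P[v0:v1,u0:u1].reshape(-1,3); q=q[q[:,2]>0.008]
            print(name,np.nanmin(q,0).round(3),np.nanmax(q,0).round(3))
    im=cv2.resize(f["color"][150:280,160:480] if n=="top" else f["color"][130:330,220:480],None,fx=2.4,fy=2.4,interpolation=cv2.INTER_CUBIC)
    cv2.imwrite(f"pics/{n}_z.png",im[:,:,::-1])
E
```

```text
rack [0.421 0.13  0.008] [0.754 0.376 0.127]
tray [ 0.441 -0.149  0.008] [0.717 0.012 0.03 ]
case [ 0.394 -0.478  0.008] [ 0.638 -0.23   0.194]
flask [0.726 0.019 0.008] [0.879 0.131 0.156]
jar [ 0.753 -0.18   0.008] [ 0.861 -0.083  0.092]
tin [0.454 0.403 0.008] [0.583 0.552 0.119]
```

View pics/top_z.png

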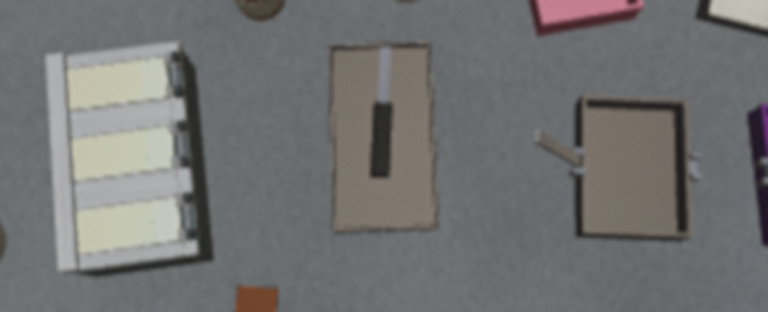

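View pics/side_z.png

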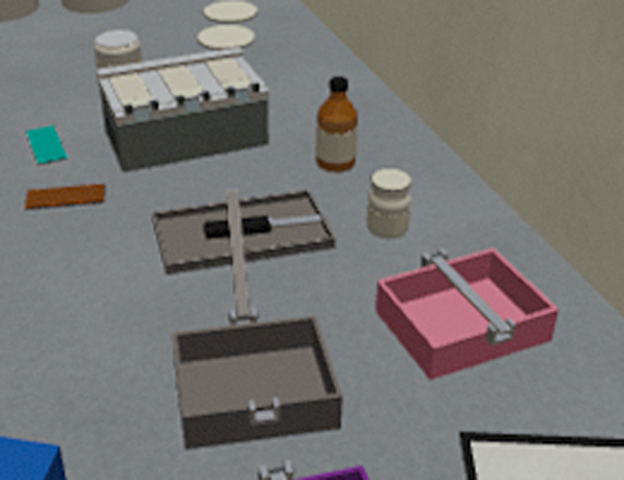

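The crops confirm it: the lever's handle is at the robot end with the blade pointing away, the rack rollers are on the right edge, and the bar leans towards the tray. Next I'll fit the poses.

Run:
```python
from h import *
P=np.load("pics/P_top.npy"); f=dict(np.load("pics/top0.npz"));col=f["color"]
def rect(box,zlo,zhi,mask=None):
    u0,u1,v0,v1=box; q=P[v0:v1,u0:u1]; m=(q[...,2]>zlo)&(q[...,2]<zhi)
    if mask is not None: m&=mask[v0:v1,u0:u1]
    q=q[m]; (c,s,a)=cv2.minAreaRect((q[:,:2]*1000).astype(np.float32)); return np.round(c,1),np.round(s,1),round(a,2),len(q),np.median(q[:,2]).round(4)
print("rack",rect((170,255,160,270),.09,.13))
hsv=cv2.cvtColor(col,cv2.COLOR_RGB2HSV)
dark=hsv[...,2]<60
print("handle",rect((300,335,160,250),.008,.04,dark))
print("tray",rect((290,350,160,255),.009,.04))
# blade
br=(hsv[...,1]<40)&(hsv[...,2]>100)
print("blade",rect((305,335,165,195),.005,.04,br))
print("case",rect((385,460,180,260),.035,.055))
print("bar",rect((380,404,195,225),.065,.2))
q=P[195:225,380:404].reshape(-1,3);q=q[q[:,2]>.07]; print(q[np.argsort(q[:,2])][::max(1,len(q)//12)].round(3))
wh=(hsv[...,2]>190)&(hsv[...,1]>20)
for i,b in enumerate([(185,240,232,258),(185,240,203,226),(185,240,172,196)]): print("pl",i,rect(b,.09,.13,wh))
```

```text
rack (array([568.6, 231.3]), array([253.8, 154. ]), 1.88, 5177, np.float64(0.1097))
handle (array([571. , -68.7]), array([19.8, 90.3]), 81.34, 196, np.float64(0.0241))
tray (array([577.6, -66.9]), array([138.5, 266. ]), 85.82, 1038, np.float64(0.0187))
blade (array([663.2, -81. ]), array([90.2, 94.3]), 84.07, 546, np.float64(0.0077))
case (array([ 503.2, -371.5]), array([154.1, 170.6]), 81.7, 567, np.float64(0.0499))
bar (array([ 515.6, -268.4]), array([77.8, 26.6]), 83.98, 118, np.float64(0.1376))
[[ 0.513 -0.298  0.071]
 [ 0.514 -0.293  0.083]
 [ 0.509 -0.284  0.098]
 [ 0.519 -0.281  0.106]
 [ 0.512 -0.272  0.12 ]
 [ 0.511 -0.267  0.129]
 [ 0.522 -0.261  0.142]
 [ 0.513 -0.25   0.153]
 [ 0.514 -0.249  0.164]
 [ 0.515 -0.242  0.175]
 [ 0.526 -0.239  0.185]
 [ 0.523 -0.235  0.189]
 [ 0.528 -0.236  0.192]]
pl 0 (array([483.4, 239.6]), array([44.4, 83.3]), 1.2, 480, np.float64(0.1099))
pl 1 (array([567.3, 242.6]), array([43.5, 83.2]), 2.32, 458, np.float64(0.11))
pl 2 (array([651.2, 244.4]), array([43.1, 86.8]), 2.45, 436, np.float64(0.1099))
```

Run:
```python
from h import *
rows([.60,-.07,.25],down(np.radians(-90)),20)
```

```text
0 [-0.238, 0.248, 0.0] [0.0, 0.0, 0.0681]
1 [-0.201, 0.279, -0.0] [0.0, 0.0, 0.0681]
2 [-0.159, 0.305, -0.0] [0.0, 0.0, 0.0681]
3 [-0.114, 0.325, -0.0] [0.0, 0.0, 0.0681]
4 [-0.066, 0.337, -0.0] [0.0, 0.0, 0.0681]
5 [-0.018, 0.343, -0.0] [0.0, 0.0, 0.0681]
6 [0.031, 0.342, -0.0] [0.0, 0.0, 0.0681]
7 [0.08, 0.335, -0.0] [0.0, 0.0, 0.0681]
8 [0.126, 0.32, -0.0] [0.0, 0.0, 0.0681]
9 [0.171, 0.299, -0.0] [0.0, 0.0, 0.0681]
10 [0.211, 0.271, -0.0] [0.0, 0.0, 0.0681]
11 [0.248, 0.239, -0.0] [0.0, 0.0, 0.0681]
12 [0.279, 0.201, -0.0] [0.0, 0.0, 0.0681]
13 [0.305, 0.159, -0.0] [0.0, 0.0, 0.0681]
14 [0.324, 0.114, -0.0] [0.0, 0.0, 0.0681]
15 [0.337, 0.067, -0.0] [0.0, 0.0, 0.0681]
16 [0.343, 0.018, -0.0] [0.0, 0.0, 0.0681]
17 [0.343, -0.031, -0.0] [0.0, 0.0, 0.0681]
18 [0.335, -0.079, -0.0] [0.0, 0.0, 0.0681]
19 [0.32, -0.126, -0.0] [0.0, 0.0, 0.0681]
```

Request:
apply_moves(dp=[[-0.238,0.248,0],[-0.2,0.28,0],[-0.16,0.305,0],[-0.114,0.325,0],[-0.066,0.337,0],[-0.018,0.343,0],[0.031,0.342,0],[0.08,0.335,0],[0.126,0.32,0],[0.171,0.3,0],[0.211,0.271,0],[0.248,0.24,0],[0.28,0.2,0],[0.305,0.16,0],[0.324,0.114,0],[0.337,0.067,0],[0.343,0.018,0],[0.343,-0.031,0],[0.335,-0.08,0],[0.32,-0.126,0]], twist=[[0,0,0.068],[0,0,0.068],[0,0,0.068],[0,0,0.068],[0,0,0.068],[0,0,0.068],[0,0,0.068],[0,0,0.068],[0,0,0.068],[0,0,0.068],[0,0,0.068],[0,0,0.068],[0,0,0.068],[0,0,0.068],[0,0,0.068],[0,0,0.068],[0,0,0.068],[0,0,0.068],[0,0,0.068],[0,0,0.068]], jaw=[0,0,0,0,0,0,0,0,0,0,0,0,0,0,0,0,0,0,0,0])

```text
clock: 2.25
tcp_pos: [0.5756, -0.1114, 0.4015]
orientation: [-2.107, 2.319, 0.01]
contact_force: [0.9, 0.4, -0.0]
grip_width: 0.0852
```

Run:
```python
from h import *
st(); f=grab("wrist","w1.png"); st(); np.save("pics/P_w1.npy",cloud(f))
```

```text
t 2.25 grasp pt [ 0.5759 -0.1098  0.2468] x [-0.096 -0.995 -0.011] z [ 0.002  0.01  -1.   ] F [ 0.9  0.4 -0. ] w 0.0852 q [-0.55  0.44  0.86  1.82 -0.39  1.06 -1.21]
t 2.3 grasp pt [ 0.5774 -0.1174  0.2475] x [-0.11  -0.994 -0.005] z [ 0.005  0.004 -1.   ] F [ 0.6 -4.2  3. ] w 0.0856 q [-0.54  0.44  0.86  1.81 -0.39  1.06 -1.22]
```

View pics/w1.png

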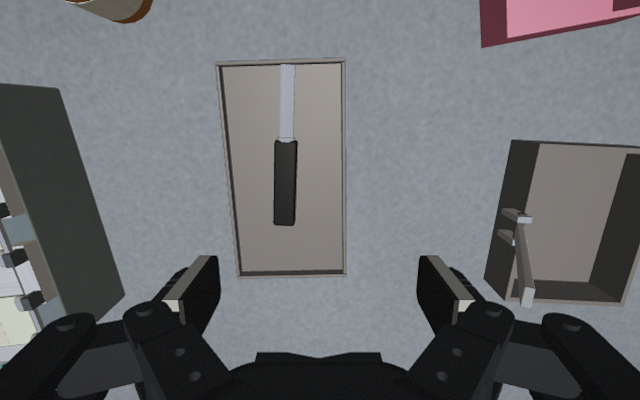

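Run:
```python
from h import *
f=grab("wrist"); f=grab("wrist","w2.png"); st(); P=cloud(f); np.save("pics/P_w2.npy",P)
hsv=cv2.cvtColor(f["color"],cv2.COLOR_RGB2HSV)
def lin(m,name,zp):
    n,l,s,c=cv2.connectedComponentsWithStats(m.astype(np.uint8))
    i=1+np.argmax(s[1:,4]); v,u=np.where(l==i)
    X=np.array([ray(f,a,b,zp) for a,b in zip(u,v)])
    q=P[v,u]
    print(name,len(u),"pix bbox",s[i],"z med",np.nanmedian(q[:,2]).round(4),"ray rect",cv2.minAreaRect((X[:,:2]*1000).astype(np.float32)), "depth rect",cv2.minAreaRect((q[:,:2]*1000).astype(np.float32)))
m=(hsv[...,2]<75);m[:,:240]=0;m[:,330:]=0;m[:120]=0;m[240:]=0
lin(m,"handle",.022)
m=(hsv[...,2]>150)&(hsv[...,1]<45);m[:,:265]=0;m[:,310:]=0;m[:60]=0;m[150:]=0
lin(m,"blade",.015)
g=P[60:285,200:360].reshape(-1,3); g=g[(g[:,2]>.012)&(g[:,2]<.021)]
print("traywall",cv2.minAreaRect((g[:,:2]*1000).astype(np.float32)))
```

```text
t 2.4 grasp pt [ 0.5755 -0.1119  0.2467] x [-0.096 -0.995 -0.008] z [ 0.002  0.008 -1.   ] F [ 0.4  1.5 -0.6] w 0.0854 q [-0.55  0.44  0.86  1.82 -0.39  1.06 -1.21]
handle 1900 pix bbox [ 268  141   24   86 1900] z med 0.0218 ray rect ((572.5933227539062, -72.11573791503906), (24.14340591430664, 93.7087173461914), 81.8014144897461) depth rect ((569.2659301757812, -70.22940063476562), (21.52008056640625, 101.0194091796875), 78.5927505493164)
blade 1322 pix bbox [ 288   66   22   71 1322] z med 0.004 ray rect ((656.2637939453125, -102.42112731933594), (22.063716888427734, 68.97007751464844), 83.70280456542969) depth rect ((656.8628540039062, -101.9190444946289), (22.16529655456543, 71.30047607421875), 82.25071716308594)
traywall ((578.5194091796875, -73.54493713378906), (130.19491577148438, 240.0448760986328), 86.04933166503906)
```

Run:
```python
from h import *
f=grab("wrist","w3.png"); st(); P=cloud(f)
hsv=cv2.cvtColor(f["color"],cv2.COLOR_RGB2HSV)
def lin(m,name,zp):
    n,l,s,c=cv2.connectedComponentsWithStats(m.astype(np.uint8))
    i=1+np.argmax(s[1:,4]); v,u=np.where(l==i)
    X=np.array([ray(f,a,b,zp) for a,b in zip(u,v)])[:,:2]
    b=cv2.boxPoints(cv2.minAreaRect((X*1000).astype(np.float32)))
    l=cv2.fitLine((X*1000).astype(np.float32),cv2.DIST_L2,0,.01,.01).ravel()
    print(name,s[i],np.nanmedian(P[v,u,2]).round(4),b.round(1).tolist(),"dir deg",np.degrees(np.arctan2(l[1],l[0])).round(2),X.mean(0))
m=(hsv[...,2]<75);m[:,:240]=0;m[:,330:]=0;m[:120]=0;m[240:]=0
lin(m,"handle",.022)
print(hsv[100,275:305].tolist()[::3])
g=P[40:300,190:370].reshape(-1,3); g=g[(g[:,2]>.012)&(g[:,2]<.0195)]
print("traywall",cv2.boxPoints(cv2.minAreaRect((g[:,:2]*1000).astype(np.float32))).round(1))
```

```text
t 2.45 grasp pt [ 0.5752 -0.1095  0.2464] x [-0.092 -0.996 -0.009] z [ 0.001  0.009 -1.   ] F [-0.1  0.7  0.1] w 0.0851 q [-0.55  0.44  0.85  1.82 -0.39  1.06 -1.21]
handle [ 271  140   24   86 1876] 0.0218 [[524.5999755859375, -77.0], [617.5999755859375, -90.5999984741211], [621.0999755859375, -66.80000305175781], [528.0999755859375, -53.20000076293945]] dir deg -8.7 [ 0.5736666  -0.07203321]
[[12, 17, 150], [110, 22, 175], [111, 20, 178], [110, 22, 176], [112, 22, 174], [111, 21, 169], [18, 17, 153], [13, 15, 153], [18, 17, 154], [12, 16, 155]]
traywall [[ 454.  -129.9]
 [ 693.9 -146.7]
 [ 703.   -16.8]
 [ 463.1    0. ]]
```

View pics/w3.png

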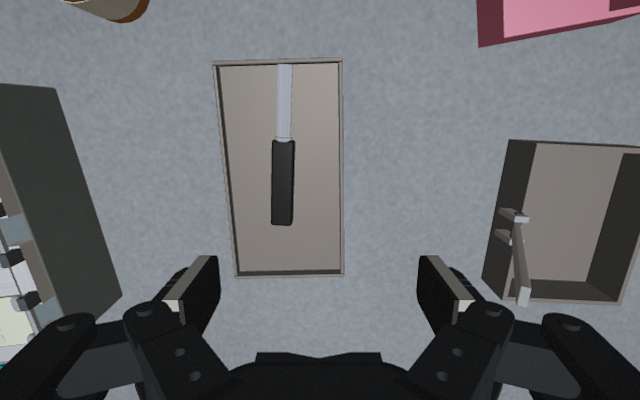

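The view shows the lever's handle at (283,182) and its blade going up to (285,65), touching the far wall of the tray.

Run:
```python
from h import *
rows([.573,-.072,.08],down(np.radians(-98.4)),5)
```

```text
0 [-0.062, 0.009, 0.278] [0.0, 0.0009, 0.0052]
1 [-0.062, 0.01, 0.278] [0.0, 0.0009, 0.0052]
2 [-0.063, 0.011, 0.278] [0.0, 0.0009, 0.0052]
3 [-0.063, 0.011, 0.278] [0.0, 0.0009, 0.0052]
4 [-0.063, 0.012, 0.277] [0.0, 0.0009, 0.0052]
```

Request:
apply_moves(dp=[[-0.062,0.01,0.278],[-0.062,0.01,0.278],[-0.062,0.01,0.278],[-0.062,0.01,0.278],[0,0,0]], twist=[[0,0.001,0.005],[0,0.001,0.005],[0,0.001,0.005],[0,0.001,0.005],[0,0,0]], jaw=[100,100,100,100,100])

```text
clock: 2.95
tcp_pos: [0.5736, -0.071, 0.265]
orientation: [-2.079, 2.346, 0.006]
contact_force: [-1.0, 1.0, -0.3]
grip_width: 0.0519
```

Run:
```python
from h import *
st(); grab("top");grab("top"); st(); rows([.573,-.072,.023],down(np.radians(-98.4)),2)
```

```text
t 2.95 grasp pt [ 0.5741 -0.0698  0.1103] x [-0.12  -0.993 -0.008] z [ 0.003  0.008 -1.   ] F [-1.   1.  -0.3] w 0.0519 q [-0.52  0.6   0.72  1.94 -0.55  0.8  -1.17]
t 3.05 grasp pt [ 0.5768 -0.0724  0.1144] x [-0.122 -0.992 -0.007] z [ 0.01   0.006 -1.   ] F [ 0.1 -0.8  0.3] w 0.052 q [-0.51  0.59  0.73  1.94 -0.55  0.81 -1.17]
0 [-0.002, 0.014, 0.381] [-0.0021, 0.0018, 0.0057]
1 [-0.003, 0.012, 0.381] [-0.0021, 0.0018, 0.0057]
```

Request:
apply_moves(dp=[[0,0.01,0.28],[0,0.01,0.2],[0,0.005,0.12],[0,0,0.05]], twist=[[-0.001,0.001,0.004],[-0.001,0.001,0.004],[-0.001,0.001,0.003],[0,0,0]], jaw=[100,100,100,100])

```text
clock: 3.45
tcp_pos: [0.5781, -0.0737, 0.1987]
orientation: [-2.046, 2.363, -0.018]
contact_force: [-0.7, -0.1, 0.5]
grip_width: 0.0516
```

Run:
```python
from h import *
st(); f=grab("wrist","w4.png"); st(); rows([.573,-.072,.023],down(np.radians(-98.4)),1)
```

```text
t 3.45 grasp pt [ 0.5811 -0.0736  0.044 ] x [-0.143 -0.99  -0.004] z [ 0.019  0.001 -1.   ] F [-0.7 -0.1  0.5] w 0.0516 q [-0.45  0.69  0.64  1.96 -0.65  0.68 -1.11]
t 3.5 grasp pt [ 0.5811 -0.0737  0.0438] x [-0.143 -0.99  -0.004] z [ 0.019  0.001 -1.   ] F [-0.  -0.3  0.2] w 0.0522 q [-0.45  0.69  0.64  1.96 -0.65  0.68 -1.11]
0 [-0.008, 0.047, 0.172] [-0.0091, 0.0019, 0.0015]
```

View pics/w4.png

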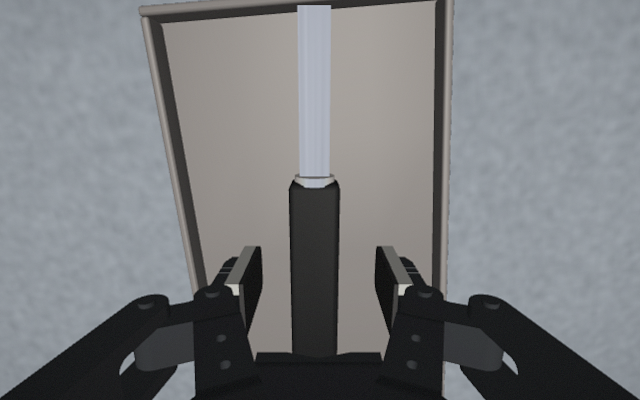

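The handle is centred between the pads and lines up with the tool axes, so I'll descend and grip.

Request:
apply_moves(dp=[[0,0.025,0.1],[0,0.02,0.08],[0,0,0],[0,0,0],[0,0,0],[0,0,0],[0,0,0]], twist=[[-0.005,0.001,0.001],[-0.004,0.001,0],[0,0,0],[0,0,0],[0,0,0],[0,0,0],[0,0,0]], jaw=[100,100,255,255,255,255,255], grip_force=110)

```text
clock: 4.2
tcp_pos: [0.5744, -0.0736, 0.1788]
orientation: [-2.052, 2.375, -0.004]
contact_force: [-0.3, 0.0, -1.4]
grip_width: 0.0213
```

Run:
```python
from h import *
st(); f=grab("wrist","w5.png"); st()
```

```text
t 4.2 grasp pt [ 0.575  -0.0736  0.0241] x [-0.145 -0.989 -0.   ] z [ 0.004 -0.    -1.   ] F [-0.3  0.  -1.4] w 0.0213 q [-0.43  0.72  0.61  1.97 -0.67  0.66 -1.1 ]
t 4.25 grasp pt [ 0.5749 -0.0736  0.024 ] x [-0.145 -0.989 -0.   ] z [ 0.004 -0.    -1.   ] F [-0.4  0.5 -1.6] w 0.0214 q [-0.43  0.72  0.61  1.97 -0.67  0.66 -1.1 ]
```

View pics/w5.png

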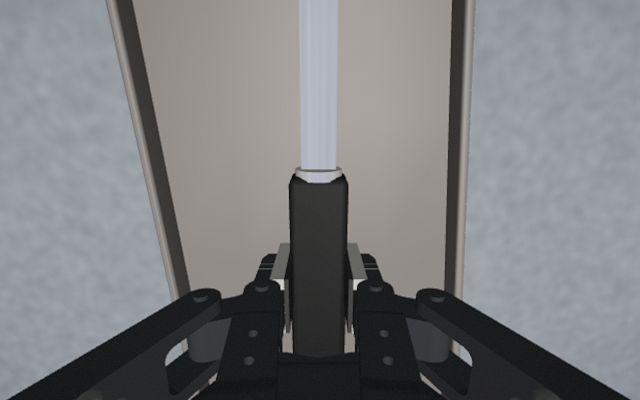

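The lever is gripped, with a reading of 21 mm. I'll lift it, turn it towards the rack, and pitch up to look at the notches.

Run:
```python
from h import *
rows([.53,-.06,.25],down(np.radians(1.8),np.radians(30)),16)
```

```text
0 [0.036, 0.016, -0.107] [0.0113, -0.0137, -0.0508]
1 [0.031, 0.017, -0.108] [0.0113, -0.0137, -0.0508]
2 [0.026, 0.018, -0.11] [0.0113, -0.0137, -0.0508]
3 [0.021, 0.018, -0.111] [0.0113, -0.0137, -0.0508]
4 [0.016, 0.017, -0.112] [0.0113, -0.0137, -0.0508]
5 [0.011, 0.016, -0.112] [0.0113, -0.0137, -0.0508]
6 [0.006, 0.014, -0.113] [0.0113, -0.0137, -0.0508]
7 [0.002, 0.012, -0.113] [0.0113, -0.0137, -0.0508]
8 [-0.003, 0.009, -0.114] [0.0113, -0.0137, -0.0508]
9 [-0.007, 0.006, -0.114] [0.0113, -0.0137, -0.0508]
10 [-0.011, 0.002, -0.114] [0.0113, -0.0137, -0.0508]
11 [-0.014, -0.002, -0.113] [0.0113, -0.0137, -0.0508]
12 [-0.017, -0.006, -0.113] [0.0113, -0.0137, -0.0508]
13 [-0.019, -0.011, -0.112] [0.0113, -0.0137, -0.0508]
14 [-0.021, -0.015, -0.111] [0.0113, -0.0137, -0.0508]
15 [-0.022, -0.02, -0.11] [0.0113, -0.0137, -0.0508]
```

Request:
apply_moves(dp=[[0,0,-0.2],[0,0,-0.3],[0.01,0,-0.25],[0.021,0.018,-0.09],[0.016,0.017,-0.09],[0.011,0.016,-0.09],[0.006,0.014,-0.09],[0.002,0.012,-0.09],[0,0.009,-0.09],[-0.007,0.006,-0.09],[-0.011,0,-0.09],[-0.014,0,-0.09],[-0.017,-0.006,-0.09],[-0.019,-0.011,-0.09],[-0.02,-0.015,-0.09],[-0.02,-0.02,-0.08],[0,0,0]], twist=[[0,0,0],[0,0,0],[0.013,-0.016,-0.06],[0.013,-0.016,-0.06],[0.013,-0.016,-0.06],[0.013,-0.016,-0.06],[0.013,-0.016,-0.06],[0.013,-0.016,-0.06],[0.013,-0.016,-0.06],[0.013,-0.016,-0.06],[0.013,-0.016,-0.06],[0.013,-0.016,-0.06],[0.013,-0.016,-0.06],[0.013,-0.016,-0.06],[0.013,-0.016,-0.06],[0.013,-0.016,-0.06],[0,0,0]], jaw=[255,255,255,255,255,255,255,255,255,255,255,255,255,255,255,255,255])

```text
clock: 5.95
tcp_pos: [0.5386, -0.1156, 0.4098]
orientation: [-2.598, -0.216, 0.02]
contact_force: [1.0, -0.2, -1.0]
grip_width: 0.0213
```

Run:
```python
from h import *
st(); grab("top");f=grab("wrist","w6.png"); st(); np.save("pics/P_w6.npy",cloud(f)); np.savez("pics/w6.npz",**f)
```

```text
t 5.95 grasp pt [ 0.5299 -0.0373  0.2767] x [0.987 0.157 0.028] z [-0.056  0.506 -0.86 ] F [ 1.  -0.2 -1. ] w 0.0213 q [ 0.07  0.34  0.2   1.82 -0.59  1.27  0.69]
t 6.05 grasp pt [ 0.5297 -0.0365  0.2755] x [0.988 0.154 0.025] z [-0.057  0.506 -0.861] F [ 0.3 -1.2 -0.4] w 0.0211 q [ 0.07  0.34  0.2   1.82 -0.59  1.27  0.69]
```

View pics/w6.png

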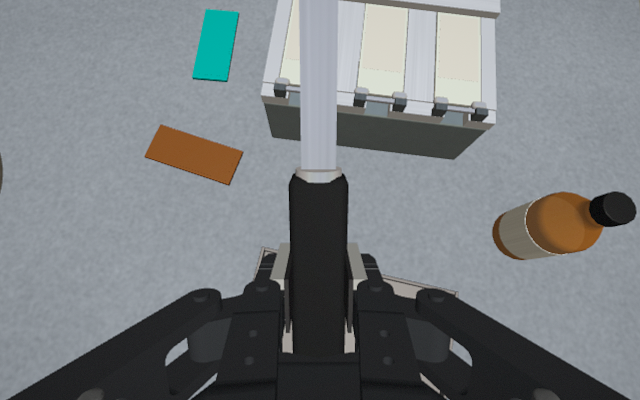

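The notch rollers show at (361,98)/(399,102) for pocket 1 and (440,106)/(480,112) for pocket 2. Pocket 0's left roller is at (282,88). I'll work out metric positions from these.

Run:
```python
from h import *
f=dict(np.load("pics/w6.npz")); P=np.load("pics/P_w6.npy"); col=f["color"]
hsv=cv2.cvtColor(col,cv2.COLOR_RGB2HSV)
m=(hsv[...,2]<110);m[:70]=0;m[130:]=0;m[:,:265]=0;m[:,500:]=0
n,l,s,c=cv2.connectedComponentsWithStats(m.astype(np.uint8))
for i in range(1,n):
    if s[i,4]>15:
        q=P[l==i]; print(s[i],c[i].round(1),"depth med",np.nanmedian(q,0).round(4),"ray .113",ray(f,*c[i],.113).round(4))
for a,b in [(263,97),(496,124)]: print("corner",ray(f,a,b,.104).round(4),P[b-2,a+ (3 if a<300 else -3)])
# front top edge line by depth: points of z>.1 with min y per x bin
q=P[0:170,250:520].reshape(-1,3); q=q[(q[:,2]>.097)&(q[:,2]<.108)]
for x0 in np.arange(.44,.70,.02):
    w=q[(q[:,0]>x0)&(q[:,0]<x0+.02)]
    if len(w)>5: print(round(x0+.01,3),np.percentile(w[:,1],2).round(4),len(w),np.median(w[:,2]).round(4))
im=cv2.resize(col[0:170,250:510],None,fx=3,fy=3,interpolation=cv2.INTER_CUBIC); cv2.imwrite("pics/w6z.png",im[:,:,::-1])
```

```text
[274  83  26  16 178] [280.9  90.6] depth med [0.4663 0.1505 0.114 ] ray .113 [0.4667 0.1516 0.113 ]
[353  93  53  23 386] [379.9 102.7] depth med [0.5788 0.1545 0.1129] ray .113 [0.5705 0.1551 0.113 ]
[431 101  38  25 291] [446.9 111.1] depth med [0.6355 0.1587 0.1106] ray .113 [0.6405 0.1572 0.113 ]
[265 103  35  27 815] [282.6 116.6] depth med [0.4645 0.15   0.0623] ray .113 [0.4738 0.1223 0.113 ]
[ 337  106  147   24 1382] [386.5 123.3] depth med [0.5791 0.1538 0.0774] ray .113 [0.5797 0.1326 0.113 ]
[470 108  23  21 212] [479.5 115.8] depth med [0.6743 0.1574 0.1133] ray .113 [0.6746 0.1575 0.113 ]
corner [0.4475 0.1465 0.104 ] [0.45028041 0.14927594 0.1042477 ]
corner [0.6967 0.1566 0.104 ] [0.69297443 0.1578846  0.10491372]
0.45 0.1494 1512 0.1059
0.47 0.1498 786 0.1073
0.49 0.1661 28 0.1072
0.51 0.2133 311 0.106
0.53 0.1523 1802 0.1059
0.55 0.1525 1221 0.1072
0.57 0.1694 1086 0.1075
0.59 0.154 1342 0.1068
0.61 0.1548 1928 0.1059
0.63 0.1552 1480 0.1067
0.65 0.172 1074 0.1074
0.67 0.1568 1228 0.1072
0.69 0.1572 1260 0.1059
```

View pics/w6z.png

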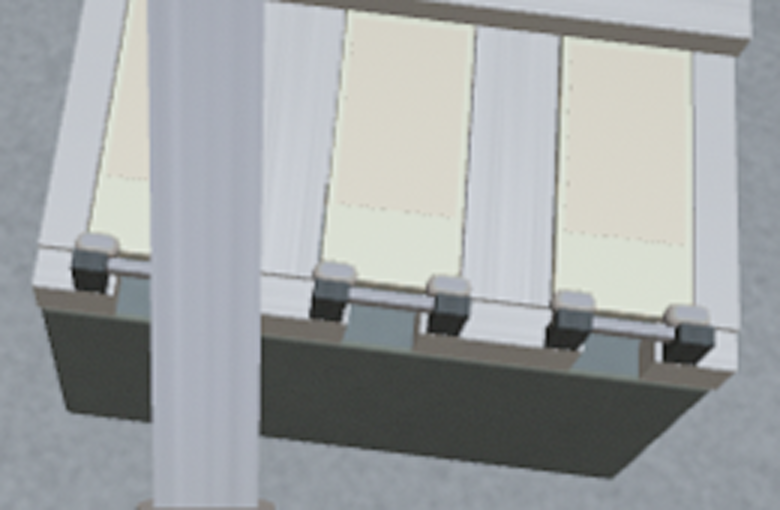

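Run:
```python
from h import *
f=dict(np.load("pics/w6.npz")); 
K=f["intrinsics"];z=f["z_map"];H=f["hand_eye"]
v,u=np.mgrid[:400,:640]
Pc=np.stack([(u-K[0,2])/K[0,0]*z,(v-K[1,2])/K[1,1]*z,z],-1)
Pt=Pc@H[:3,:3].T+H[:3,3]
for v0 in (5,40,80,120,160,172,185,220,260,300):
    w=Pt[v0,303:335] if v0<170 else Pt[v0,298:342]; print(v0,np.nanmedian(w,0).round(4), w[0].round(4),w[-1].round(4))
f=grab("top","t2.png");f=grab("side","s2.png")
```

```text
5 [ 0.0013 -0.1033  0.163 ] [-0.0042 -0.1035  0.1636] [ 0.0069 -0.1033  0.1629]
40 [ 0.0013 -0.0919  0.1628] [-0.0043 -0.0917  0.1618] [ 0.007  -0.0918  0.1623]
80 [ 0.0013 -0.0781  0.1631] [-0.0045 -0.0781  0.1633] [ 0.0071 -0.078   0.1623]
120 [ 0.0013 -0.0634  0.1628] [-0.0047 -0.0634  0.1629] [ 0.0074 -0.0634  0.1629]
160 [ 0.0013 -0.0479  0.1627] [-0.005  -0.0477  0.1641] [ 0.0076 -0.0477  0.1637]
172 [ 0.0017 -0.0441  0.1565] [-0.0068 -0.0436  0.1591] [ 0.0104 -0.0431  0.162 ]
185 [ 0.0017 -0.0391  0.1561] [-0.0067 -0.039   0.1563] [ 0.0101 -0.039   0.1564]
220 [ 0.0017 -0.0248  0.1558] [-0.007  -0.0244  0.157 ] [ 0.0103 -0.0249  0.1556]
260 [ 0.0017 -0.0074  0.1557] [-0.0071 -0.0079  0.1546] [ 0.0107 -0.0072  0.1561]
300 [0.0017 0.0114 0.1557] [-0.0075  0.0112  0.1554] [0.011  0.0117 0.1562]
```

View pics/t2.png

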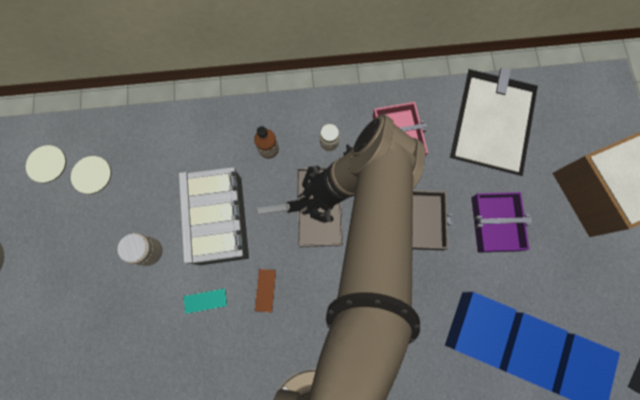

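The blade lies parallel to the tool's y axis, with its tip at about (1.3, -118, 165) mm in the tool frame. I'll approach notch 1.

```bash
cat >> h.py <<'E'
YAW=np.radians(1.86)
NOTCH={0:np.array([.4876,.1506,.096]),1:np.array([.5715,.1533,.096]),2:np.array([.6555,.156,.096])}
DIN=np.array([-np.sin(YAW),np.cos(YAW),0])
TIP=np.array([.0013,-.118,.165])
def lev(i,d,zc,phi=0.,sillz=.090):
    """TCP pose with tip d in from front face, blade centre zc, then rotated phi(rad) about sill front edge"""
    X=NOTCH[i]+DIN*d; X[2]=zc
    R=down(YAW); p=X-R@TIP
    S=NOTCH[i].copy(); S[2]=sillz
    Q=Ro.from_rotvec(R[:,0]*phi).as_matrix()
    return S+Q@(p-S), Q@R
def tipw():
    p,R=pose(); return p+R@TIP
def golev(i,d,zc,phi=0.,n=None):
    st(); t=tipw()-NOTCH[i]; print("tip rel notch: in",round(t@DIN*1e3,1),"side",round(t@[np.cos(YAW),np.sin(YAW),0]*1e3,1),"z",round((t[2]+.096)*1e3,1))
    p,R=lev(i,d,zc,np.radians(phi)); rows(p,R,n,grasp=False)
E
python3 - <<'E'
from h import *
golev(1,-.02,.096)
E
```

```text
t 6.15 grasp pt [ 0.5294 -0.0358  0.2752] x [0.988 0.155 0.025] z [-0.058  0.506 -0.86 ] F [-0.2 -0.1 -1.2] w 0.0216 q [ 0.07  0.34  0.2   1.82 -0.59  1.27  0.69]
tip rel notch: in -81.7 side -61.3 z 326.4
0 [0.087, -0.049, 0.317] [-0.0511, 0.0009, 0.0121]
1 [0.085, -0.085, 0.31] [-0.0511, 0.0009, 0.0121]
2 [0.082, -0.12, 0.299] [-0.0511, 0.0009, 0.0121]
3 [0.078, -0.153, 0.285] [-0.0511, 0.0009, 0.0121]
4 [0.073, -0.185, 0.267] [-0.0511, 0.0009, 0.0121]
```

Request:
apply_moves(dp=[[0.087,-0.049,0.31],[0.085,-0.08,0.3],[0.082,-0.11,0.28],[0.06,-0.13,0.25],[0.05,-0.1,0.15]], twist=[[-0.051,0.001,0.012],[-0.051,0.001,0.012],[-0.051,0.001,0.012],[-0.051,0.001,0.012],[-0.05,0.001,0.012]], jaw=[255,255,255,255,255])

```text
clock: 6.65
tcp_pos: [0.5734, -0.0054, 0.2771]
orientation: [3.125, 0.016, 0.017]
contact_force: [-1.0, -1.1, -2.1]
grip_width: 0.0215
```

Run:
```python
from h import *
grab("top");golev(1,-.02,.096)
```

```text
t 6.7 grasp pt [ 0.5749 -0.0033  0.1199] x [1.    0.017 0.008] z [ 0.008 -0.02  -1.   ] F [ 1.5  4.1 -3.3] w 0.0211 q [-0.37  0.48  0.33  1.93 -0.2   0.75  0.09]
tip rel notch: in -38.9 side 1.5 z 107.3
0 [0.011, -0.131, 0.111] [0.0097, -0.0038, -0.0076]
```

Request:
apply_moves(dp=[[0.008,-0.07,0.07],[0.003,-0.04,0.03],[0,-0.02,0.01]], twist=[[0.006,-0.002,-0.004],[0.003,-0.001,-0.002],[0,0,0]], jaw=[255,255,255])

```text
clock: 7.0
tcp_pos: [0.5742, 0.0172, 0.2601]
orientation: [-3.137, -0.049, 0.001]
contact_force: [0.3, 0.2, -1.8]
grip_width: 0.021
```

Run:
```python
from h import *
f=grab("side","s3.png"); golev(1,-.02,.096,n=1); f=grab("side","s3.png")
im=cv2.resize(f["color"][130:230,230:400],None,fx=4.5,fy=4.5,interpolation=cv2.INTER_CUBIC); cv2.imwrite("pics/s3z.png",im[:,:,::-1])
```

```text
t 7.05 grasp pt [0.5739 0.018  0.1053] x [ 1.     0.031 -0.001] z [-0.001  0.004 -1.   ] F [ 0.7  0.1 -1. ] w 0.0212 q [-0.37  0.51  0.31  1.94 -0.23  0.73  0.1 ]
tip rel notch: in -17.3 side -0.5 z 95.5
0 [0.004, 0.017, -0.008] [-0.002, 0.0004, -0.0005]
```

View pics/s3z.png

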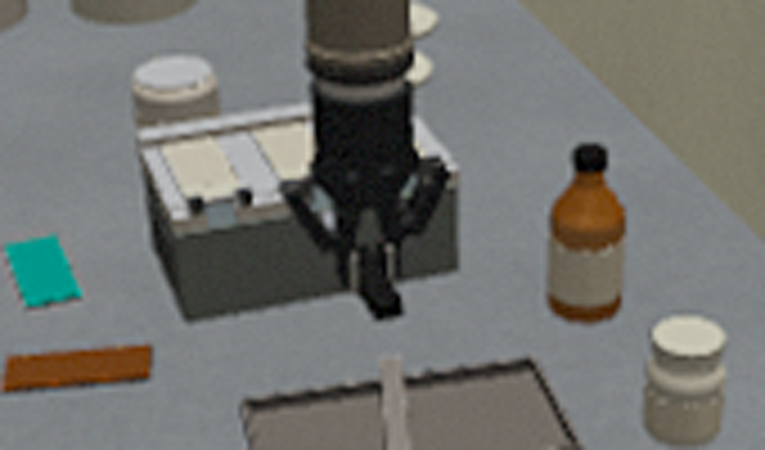

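The gripper hides the tip in this view, so I'll go in by small steps and watch the force.

Request:
apply_moves(dp=[[0.003,-0.12,0],[0.002,-0.12,0],[0,-0.06,0]], twist=[[0,0,0],[0,0,0],[0,0,0]], jaw=[255,255,255])

```text
clock: 7.4
tcp_pos: [0.5744, 0.051, 0.2625]
orientation: [-3.137, -0.036, -0.004]
contact_force: [-0.2, 0.8, -1.1]
grip_width: 0.0216
```

Run:
```python
from h import *
grab("top"); golev(1,.05,.096,n=2)
```

```text
t 7.45 grasp pt [0.5748 0.0531 0.1077] x [1.    0.025 0.003] z [ 0.003  0.005 -1.   ] F [-0.4  1.2 -1.8] w 0.0213 q [-0.43  0.51  0.31  1.93 -0.23  0.74  0.03]
tip rel notch: in 17.7 side 2.3 z 98.1
0 [-0.005, -0.138, 0.007] [-0.0013, -0.0007, -0.0019]
1 [-0.004, -0.138, 0.006] [-0.0013, -0.0007, -0.0019]
```

Request:
apply_moves(dp=[[-0.008,-0.12,0.01],[-0.006,-0.12,0.005],[-0.002,-0.04,0.003]], twist=[[-0.001,-0.001,-0.002],[-0.001,-0.001,-0.002],[0,0,0]], jaw=[255,255,255])

```text
clock: 7.75
tcp_pos: [0.5713, 0.0888, 0.2607]
orientation: [-3.14, -0.053, 0.002]
contact_force: [-0.2, -0.2, -2.0]
grip_width: 0.0213
```

Run:
```python
from h import *
grab("top"); golev(1,.05,.0925,n=1); print(); golev(1,.05,.0925,10,n=3); golev(1,.05,.0925,23,n=5)
```

```text
t 7.8 grasp pt [0.571  0.0895 0.1058] x [ 0.999  0.035 -0.001] z [-0.001  0.001 -1.   ] F [ 0.1  0.3 -1.7] w 0.0217 q [-0.5   0.51  0.3   1.93 -0.22  0.74 -0.03]
tip rel notch: in 54.3 side -1.5 z 95.7
0 [0.009, 0.034, 0.025] [-0.0007, 0.0006, 0.0011]

t 7.8 grasp pt [0.571  0.0895 0.1058] x [ 0.999  0.035 -0.001] z [-0.001  0.001 -1.   ] F [ 0.1  0.3 -1.7] w 0.0217 q [-0.5   0.51  0.3   1.93 -0.22  0.74 -0.03]
tip rel notch: in 54.3 side -1.5 z 95.7
0 [0.003, 0.089, 0.048] [0.0275, 0.0002, 0.0003]
1 [0.003, 0.092, 0.043] [0.0275, 0.0002, 0.0003]
2 [0.003, 0.094, 0.038] [0.0275, 0.0002, 0.0003]
t 7.8 grasp pt [0.571  0.0895 0.1058] x [ 0.999  0.035 -0.001] z [-0.001  0.001 -1.   ] F [ 0.1  0.3 -1.7] w 0.0217 q [-0.5   0.51  0.3   1.93 -0.22  0.74 -0.03]
tip rel notch: in 54.3 side -1.5 z 95.7
0 [0.002, 0.107, 0.071] [0.0382, 0.0002, 0.0002]
1 [0.002, 0.112, 0.063] [0.0382, 0.0002, 0.0002]
2 [0.002, 0.117, 0.053] [0.0382, 0.0002, 0.0002]
3 [0.002, 0.121, 0.044] [0.0382, 0.0002, 0.0002]
4 [0.002, 0.124, 0.034] [0.0382, 0.0002, 0.0002]
```

Request:
apply_moves(dp=[[0.008,0.06,0.05],[0.003,0.092,0.045],[0.003,0.094,0.04]], twist=[[0.02,0,0],[0.028,0,0],[0.028,0,0]], jaw=[255,255,255])

```text
clock: 8.1
tcp_pos: [0.5741, 0.0656, 0.2437]
orientation: [-2.973, -0.066, 0.005]
contact_force: [-4.8, 0.3, 11.4]
grip_width: 0.0213
```

Run:
```python
from h import *
golev(1,.05,.092,16,n=3);grab("top"); golev(1,.05,.092,23,n=4)
```

```text
t 8.1 grasp pt [0.573  0.0913 0.0912] x [0.999 0.044 0.   ] z [-0.007  0.167 -0.986] F [-4.8  0.3 11.4] w 0.0213 q [-0.31  0.53  0.17  1.93 -0.39  0.71  0.18]
tip rel notch: in 56.1 side -0.6 z 100.7
0 [-0.004, 0.07, 0.022] [0.0178, 0.0004, 0.0018]
1 [-0.003, 0.071, 0.019] [0.0178, 0.0004, 0.0018]
2 [-0.003, 0.072, 0.017] [0.0178, 0.0004, 0.0018]
t 8.15 grasp pt [0.5732 0.0885 0.0907] x [0.999 0.04  0.   ] z [-0.007  0.168 -0.986] F [-0.9  0.5  5.1] w 0.0218 q [-0.3   0.53  0.17  1.93 -0.4   0.71  0.19]
tip rel notch: in 53.3 side 0.1 z 100.4
0 [-0.003, 0.085, 0.041] [0.0277, 0.0002, 0.0009]
1 [-0.003, 0.087, 0.036] [0.0277, 0.0002, 0.0009]
2 [-0.003, 0.089, 0.03] [0.0277, 0.0002, 0.0009]
3 [-0.002, 0.091, 0.025] [0.0277, 0.0002, 0.0009]
```

Request:
apply_moves(dp=[[-0.003,0.085,0.041],[-0.003,0.087,0.036],[-0.003,0.089,0.032],[-0.002,0.091,0.03]], twist=[[0.028,0,0.001],[0.028,0,0.001],[0.028,0,0.001],[0.028,0,0.001]], jaw=[255,255,255,255])

```text
clock: 8.55
tcp_pos: [0.5756, 0.0267, 0.2181]
orientation: [-2.727, -0.049, 0.006]
contact_force: [-0.7, 0.8, -0.8]
grip_width: 0.0213
```

Run:
```python
from h import *
st();f=grab("top"); golev(1,.05,.092,25,n=2)
im=cv2.resize(f["color"][150:280,160:330],None,fx=4.5,fy=4.5,interpolation=cv2.INTER_CUBIC); cv2.imwrite("pics/t4z.png",im[:,:,::-1])
P=cloud(f); print(P[205:222,228:240,2].round(3)[::4])
```

```text
t 8.55 grasp pt [0.5738 0.0889 0.0765] x [0.999 0.035 0.003] z [-0.011  0.402 -0.916] F [-0.7  0.8 -0.8] w 0.0213 q [-0.04  0.58 -0.01  1.93 -0.64  0.73  0.49]
t 8.6 grasp pt [0.5734 0.0859 0.075 ] x [1.    0.031 0.001] z [-0.011  0.402 -0.915] F [ 0.1 -2.3 -3.3] w 0.0213 q [-0.03  0.58 -0.01  1.93 -0.64  0.73  0.49]
tip rel notch: in 44.7 side 1.1 z 113.1
0 [-0.003, 0.016, 0.011] [0.0053, -0.0004, -0.0002]
1 [-0.003, 0.016, 0.011] [0.0053, -0.0004, -0.0002]
[[0.126 0.127 0.128 0.125 0.115 0.114 0.115 0.114 0.106 0.103 0.093 0.085]
 [0.127 0.129 0.124 0.127 0.104 0.104 0.103 0.112 0.101 0.099 0.099 0.097]
 [0.129 0.128 0.129 0.129 0.091 0.093 0.095 0.116 0.112 0.093 0.094 0.09 ]
 [0.127 0.125 0.127 0.131 0.124 0.118 0.116 0.121 0.119 0.123 0.112 0.098]
 [0.108 0.11  0.108 0.108 0.105 0.11  0.105 0.105 0.104 0.104 0.107 0.102]]
```

View pics/t4z.png

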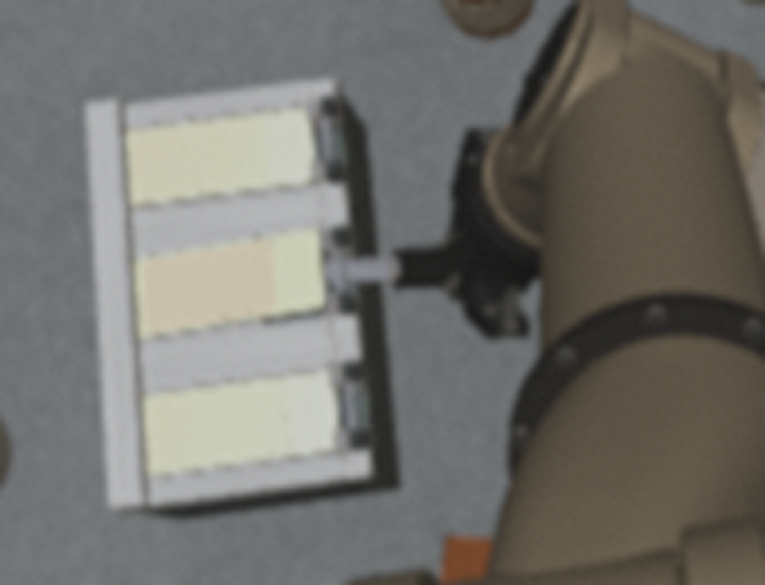

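Plaque 1's front edge now stands about 127 mm high in the depth map, so it is past its rollers and the force has dropped. I'll bring the lever level again and pull it out.

Run:
```python
from h import *
golev(1,.045,.096,0,n=4)
```

```text
t 8.6 grasp pt [0.5734 0.0859 0.075 ] x [1.    0.031 0.001] z [-0.011  0.402 -0.915] F [ 0.1 -2.3 -3.3] w 0.0213 q [-0.03  0.58 -0.01  1.93 -0.64  0.73  0.49]
tip rel notch: in 44.7 side 1.1 z 113.1
0 [-0.002, -0.145, -0.037] [-0.0495, -0.0002, -0.0001]
1 [-0.002, -0.141, -0.052] [-0.0495, -0.0002, -0.0001]
2 [-0.002, -0.135, -0.066] [-0.0495, -0.0002, -0.0001]
3 [-0.002, -0.127, -0.08] [-0.0495, -0.0002, -0.0001]
```

Request:
apply_moves(dp=[[-0.002,-0.145,-0.037],[-0.002,-0.14,-0.052],[-0.002,-0.135,-0.066],[-0.002,-0.11,-0.07]], twist=[[-0.05,0,0],[-0.05,0,0],[-0.05,0,0],[-0.045,0,0]], jaw=[255,255,255,255])

```text
clock: 9.0
tcp_pos: [0.5737, 0.072, 0.2603]
orientation: [3.132, 0.019, 0.002]
contact_force: [0.1, 0.0, -1.7]
grip_width: 0.0223
```

Run:
```python
from h import *
st();f=grab("top"); golev(1,-.03,.096,0,n=2)
P=cloud(f); print(P[205:222,226:240,2].round(3)[::4])
im=cv2.resize(f["color"][150:280,160:330],None,fx=4.5,fy=4.5,interpolation=cv2.INTER_CUBIC); cv2.imwrite("pics/t5z.png",im[:,:,::-1])
```

```text
t 9.0 grasp pt [0.5739 0.0705 0.1056] x [1.    0.012 0.001] z [ 0.001 -0.01  -1.   ] F [ 0.1  0.  -1.7] w 0.0223 q [-0.48  0.51  0.32  1.93 -0.21  0.74 -0.03]
t 9.05 grasp pt [0.5746 0.0754 0.1068] x [1.    0.02  0.003] z [ 0.003 -0.012 -1.   ] F [ 0.5  3.3 -0.2] w 0.0221 q [-0.49  0.51  0.32  1.92 -0.21  0.74 -0.03]
tip rel notch: in 39.9 side 3.4 z 95.1
0 [-0.002, 0.3, 0.005] [0.0028, -0.0007, -0.0031]
1 [-0.004, 0.3, 0.004] [0.0028, -0.0007, -0.0031]
[[0.598 0.598 0.597 0.599 0.6   0.599 0.6   0.599 0.599 0.599 0.599 0.599
  0.598 0.596]
 [0.608 0.607 0.609 0.609 0.61  0.608 0.607 0.608 0.609 0.608 0.608 0.606
  0.604 0.605]
 [0.618 0.618 0.615 0.617 0.617 0.617 0.617 0.617 0.617 0.615 0.616 0.615
  0.615 0.612]
 [0.626 0.626 0.625 0.626 0.627 0.624 0.624 0.625 0.625 0.623 0.624 0.622
  0.621 0.622]
 [0.634 0.633 0.635 0.634 0.633 0.635 0.633 0.633 0.631 0.632 0.632 0.629
  0.631 0.629]]
```

View pics/t5z.png

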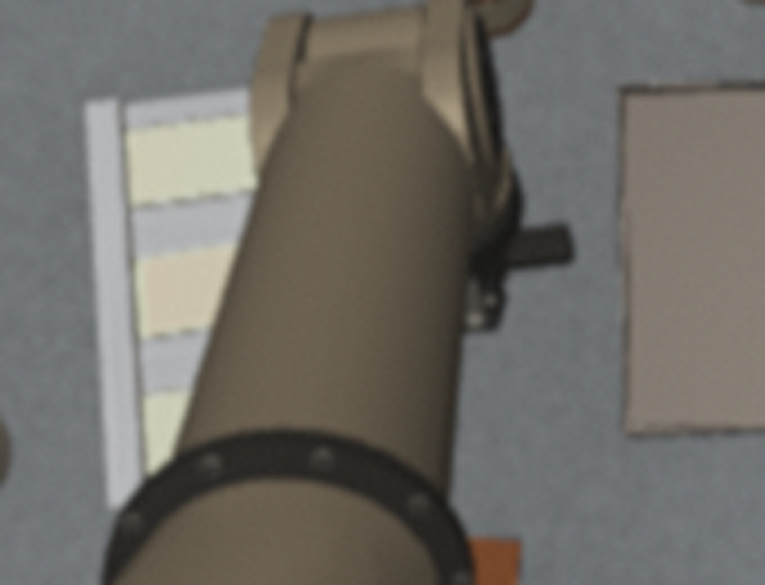

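Request:
apply_moves(dp=[[-0.01,0.2,0],[-0.01,0.2,0],[0,0.15,0],[0,0,0]], twist=[[0.001,0,-0.003],[0.001,0,-0.003],[0.001,0,0],[0,0,0]], jaw=[255,255,255,255])

```text
clock: 9.45
tcp_pos: [0.5736, 0.0147, 0.2625]
orientation: [3.138, 0.068, 0.009]
contact_force: [0.8, 0.1, -1.3]
grip_width: 0.0215
```

Run:
```python
from h import *
f=grab("wrist","w7.png");f=grab("wrist","w7.png"); golev(2,-.02,.096,0)
K=f["intrinsics"];z=f["z_map"];H=f["hand_eye"]
v,u=np.mgrid[:400,:640]
Pc=np.stack([(u-K[0,2])/K[0,0]*z,(v-K[1,2])/K[1,1]*z,z],-1)
Pt=Pc@H[:3,:3].T+H[:3,3]
for v0 in (5,80,160,172,180,220,300):
    w=Pt[v0,303:335] if v0<170 else Pt[v0,298:342]; print(v0,np.nanmedian(w,0).round(4), w[0].round(4),w[-1].round(4))
P=cloud(grab("top"))
print(P[205:222,226:240,2].round(3)[::4])
```

```text
t 9.55 grasp pt [0.5745 0.0174 0.1076] x [0.999 0.046 0.005] z [ 0.005 -0.001 -1.   ] F [ 0.   1.3 -2.3] w 0.0215 q [-0.37  0.5   0.3   1.94 -0.22  0.73  0.1 ]
tip rel notch: in -17.9 side -85.7 z 97.2
0 [0.354, 0.015, 0.007] [0.0003, -0.0013, 0.0033]
1 [0.354, 0.012, 0.006] [0.0003, -0.0013, 0.0033]
5 [ 0.0014 -0.1032  0.1637] [-0.0041 -0.1032  0.1637] [ 0.007  -0.1033  0.1638]
80 [ 0.0014 -0.078   0.1637] [-0.0044 -0.0779  0.1624] [ 0.0073 -0.078   0.1628]
160 [ 0.0014 -0.0478  0.1636] [-0.0048 -0.0478  0.1637] [ 0.0077 -0.0477  0.164 ]
172 [ 0.0018 -0.044   0.1572] [-0.0067 -0.0435  0.1604] [ 0.0105 -0.0431  0.1623]
180 [ 0.0015 -0.0409  0.157 ] [-0.0066 -0.0407  0.1584] [ 0.0102 -0.0409  0.1572]
220 [ 0.0018 -0.0247  0.1565] [-0.0068 -0.0247  0.1567] [ 0.0104 -0.025   0.1557]
300 [0.0015 0.0115 0.1564] [-0.0074  0.0117  0.1568] [ 0.0013 -0.0672  0.0308]
[[0.127 0.119 0.119 0.127 0.123 0.127 0.116 0.113 0.116 0.113 0.109 0.104
  0.097 0.557]
 [0.122 0.123 0.122 0.121 0.123 0.126 0.122 0.09  0.093 0.115 0.094 0.095
  0.572 0.586]
 [0.125 0.126 0.125 0.124 0.123 0.125 0.125 0.093 0.091 0.116 0.116 0.586
  0.596 0.603]
 [0.122 0.124 0.122 0.125 0.124 0.121 0.126 0.116 0.115 0.118 0.599 0.606
  0.611 0.613]
 [0.11  0.105 0.109 0.106 0.11  0.111 0.108 0.108 0.591 0.607 0.614 0.619
  0.622 0.627]]
```

View pics/w7.png

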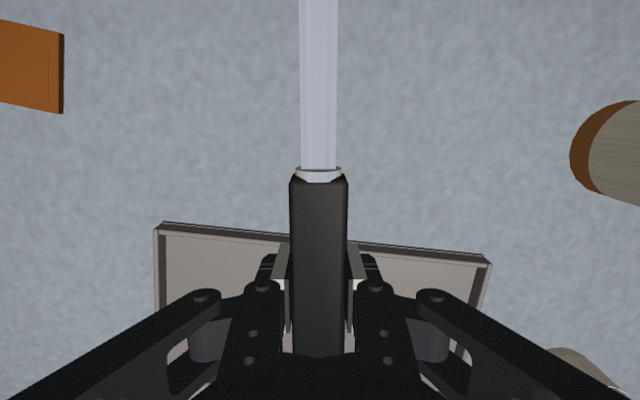

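Plaque 1 stays propped (top ≈124 mm at the front) and the lever hasn't moved in the grip. Next is notch 2.

Request:
apply_moves(dp=[[0.3,0.015,0.007],[0.25,0.01,0.006],[0.1,0,0],[0.02,0,0]], twist=[[0,-0.001,0.003],[0,-0.001,0.003],[0,0,0],[0,0,0]], jaw=[255,255,255,255])

```text
clock: 10.0
tcp_pos: [0.6552, 0.0248, 0.2593]
orientation: [-3.137, -0.064, 0.004]
contact_force: [0.3, -0.7, -1.8]
grip_width: 0.0212
```

Run:
```python
from h import *
grab("side");grab("side"); golev(2,.05,.096,0,n=4)
```

```text
t 10.1 grasp pt [0.6533 0.0251 0.1044] x [ 0.999  0.041 -0.004] z [-0.004  0.003 -1.   ] F [ 0.3 -0.1 -0.4] w 0.0213 q [-0.34  0.62  0.3   1.74 -0.24  0.83  0.11]
tip rel notch: in -12.7 side -6.2 z 94.5
0 [0.01, -0.132, -0.003] [-0.0004, 0.0005, 0.001]
1 [0.01, -0.132, -0.004] [-0.0004, 0.0005, 0.001]
2 [0.01, -0.132, -0.004] [-0.0004, 0.0005, 0.001]
3 [0.01, -0.132, -0.004] [-0.0004, 0.0005, 0.001]
```

Request:
apply_moves(dp=[[0.05,0,-0.008],[0.005,-0.1,-0.003],[0.002,-0.12,-0.003],[0,-0.06,0]], twist=[[0,0,0.004],[0,0,0],[0,0,0],[0,0,0]], jaw=[255,255,255,255])

```text
clock: 10.5
tcp_pos: [0.6578, 0.0607, 0.2609]
orientation: [-3.137, -0.048, 0.01]
contact_force: [-0.0, 0.7, -1.2]
grip_width: 0.0216
```

Run:
```python
from h import *
grab("side"); golev(2,.052,.096,0,n=2)
```

```text
t 10.55 grasp pt [0.6567 0.0629 0.1061] x [ 0.999  0.032 -0.007] z [-0.007  0.005 -1.   ] F [ 0.3  1.6 -2.2] w 0.0216 q [-0.4   0.63  0.3   1.72 -0.24  0.84  0.04]
tip rel notch: in 25.0 side -0.5 z 96.4
0 [-0.002, -0.116, -0.0] [-0.0013, 0.0016, -0.0001]
1 [-0.002, -0.116, -0.0] [-0.0013, 0.0016, -0.0001]
```

Request:
apply_moves(dp=[[-0.002,-0.11,0],[-0.002,-0.09,0],[0,-0.02,0]], twist=[[-0.001,0.001,0],[-0.001,0.001,0],[0,0,0]], jaw=[255,255,255])

```text
clock: 10.85
tcp_pos: [0.6558, 0.0918, 0.261]
orientation: [-3.14, -0.053, 0.004]
contact_force: [0.8, 0.9, -1.0]
grip_width: 0.0213
```

Run:
```python
from h import *
grab("side"); golev(2,.05,.092,24,n=7)
```

```text
t 10.9 grasp pt [0.6554 0.0921 0.1063] x [ 0.999  0.034 -0.002] z [-0.003  0.001 -1.   ] F [-1.4 -0.3 -1.2] w 0.0214 q [-0.45  0.63  0.3   1.72 -0.24  0.84 -0.  ]
tip rel notch: in 54.1 side -1.0 z 96.1
0 [0.001, 0.079, 0.055] [0.0285, 0.0002, 0.0001]
1 [0.001, 0.082, 0.05] [0.0285, 0.0002, 0.0001]
2 [0.001, 0.085, 0.045] [0.0285, 0.0002, 0.0001]
3 [0.001, 0.087, 0.04] [0.0285, 0.0002, 0.0001]
4 [0.001, 0.089, 0.035] [0.0285, 0.0002, 0.0001]
5 [0.001, 0.091, 0.029] [0.0285, 0.0002, 0.0001]
6 [0.001, 0.093, 0.024] [0.0285, 0.0002, 0.0001]
```

Request:
apply_moves(dp=[[0.001,0.079,0.055],[0.001,0.082,0.05],[0.001,0.085,0.045],[0.001,0.087,0.04],[0.001,0.089,0.035],[0.001,0.091,0.03],[0.001,0.093,0.025]], twist=[[0.028,0,0],[0.028,0,0],[0.028,0,0],[0.028,0,0],[0.028,0,0],[0.028,0,0],[0.028,0,0]], jaw=[255,255,255,255,255,255,255])

```text
clock: 11.6
tcp_pos: [0.66, 0.0268, 0.2175]
orientation: [-2.714, -0.056, 0.008]
contact_force: [-1.0, -0.5, -0.9]
grip_width: 0.0213
```

Run:
```python
from h import *
st();f=grab("top"); golev(2,.05,.092,24,n=2); golev(2,.045,.096,0,n=4)
P=cloud(f); 
for v in (178,184,190,210,216): print(P[v,190:242:3,2].round(3))
im=cv2.resize(f["color"][150:280,160:330],None,fx=4.5,fy=4.5,interpolation=cv2.INTER_CUBIC); cv2.imwrite("pics/t6z.png",im[:,:,::-1])
```

```text
t 11.6 grasp pt [0.6578 0.0909 0.0767] x [0.999 0.041 0.003] z [-0.014  0.414 -0.91 ] F [-1.  -0.5 -0.9] w 0.0213 q [-0.04  0.68  0.    1.72 -0.6   0.83  0.43]
t 11.65 grasp pt [0.6574 0.0872 0.075 ] x [0.999 0.036 0.001] z [-0.014  0.414 -0.91 ] F [-0.1 -2.5 -2.5] w 0.0213 q [-0.04  0.69  0.01  1.72 -0.6   0.83  0.44]
tip rel notch: in 42.8 side 0.5 z 114.6
0 [-0.004, -0.009, 0.008] [-0.0021, 0.0001, 0.0009]
1 [-0.004, -0.01, 0.008] [-0.0021, 0.0001, 0.0009]
t 11.65 grasp pt [0.6574 0.0872 0.075 ] x [0.999 0.036 0.001] z [-0.014  0.414 -0.91 ] F [-0.1 -2.5 -2.5] w 0.0213 q [-0.04  0.69  0.01  1.72 -0.6   0.83  0.44]
tip rel notch: in 42.8 side 0.5 z 114.6
0 [-0.002, -0.153, -0.034] [-0.051, -0.0, 0.0005]
1 [-0.002, -0.148, -0.05] [-0.051, -0.0, 0.0005]
2 [-0.002, -0.142, -0.065] [-0.051, -0.0, 0.0005]
3 [-0.002, -0.134, -0.08] [-0.051, -0.0, 0.0005]
[0.113 0.113 0.117 0.117 0.119 0.117 0.12  0.122 0.125 0.122 0.124 0.128
 0.125 0.094 0.116 0.094 0.061 0.007]
[0.111 0.116 0.117 0.115 0.119 0.119 0.119 0.12  0.12  0.123 0.124 0.128
 0.128 0.094 0.114 0.09  0.07  0.021]
[0.108 0.111 0.113 0.114 0.123 0.117 0.121 0.118 0.121 0.123 0.122 0.093
 0.09  0.097 0.107 0.11  0.074 0.022]
[0.114 0.112 0.111 0.111 0.114 0.117 0.118 0.119 0.121 0.122 0.127 0.12
 0.122 0.125 0.12  0.112 0.093 0.057]
[0.113 0.111   nan 0.112 0.115 0.117 0.116 0.117 0.117 0.118 0.122 0.119
 0.122 0.121 0.124 0.116 0.111 0.067]
```

View pics/t6z.png

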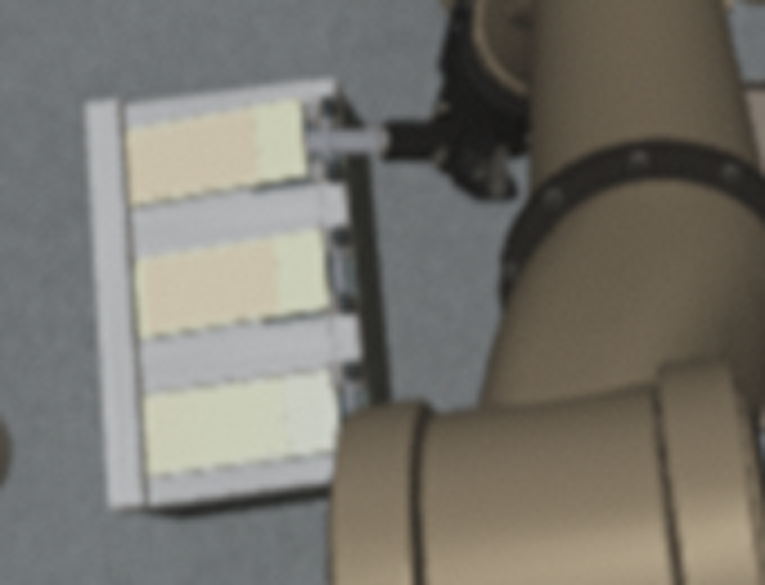

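Plaque 2 is raised to a top height of about 128 mm, and plaque 1 is still propped at about 124. I'll level the lever and withdraw it.

Request:
apply_moves(dp=[[-0.002,-0.15,-0.034],[-0.002,-0.145,-0.05],[-0.002,-0.14,-0.065],[-0.002,-0.1,-0.075],[0,0.1,0],[0,0.2,0],[0,0.2,0],[0,0.15,0],[0,0,0]], twist=[[-0.05,0,0],[-0.05,0,0],[-0.05,0,0],[-0.045,0,0],[0,0,0],[0,0,0],[0,0,0],[0,0,0],[0,0,0]], jaw=[255,255,255,255,255,255,255,255,255])

```text
clock: 12.55
tcp_pos: [0.6598, -0.005, 0.2619]
orientation: [-3.141, -0.044, -0.009]
contact_force: [0.5, -0.4, -0.9]
grip_width: 0.0216
```

Run:
```python
from h import *
grab("side");f=grab("top"); golev(0,-.02,.096,0)
P=cloud(f); 
for v in (178,184,190,210,216): print(P[v,190:242:3,2].round(3))
```

```text
t 12.65 grasp pt [ 0.6607 -0.0012  0.1069] x [0.999 0.031 0.005] z [ 0.005  0.002 -1.   ] F [ 0.2  0.3 -1. ] w 0.0215 q [-0.3   0.62  0.3   1.72 -0.24  0.83  0.14]
tip rel notch: in -39.3 side 169.6 z 96.9
0 [-0.351, -0.041, -0.0] [-0.0003, -0.0006, -0.0001]
1 [-0.351, -0.041, -0.0] [-0.0003, -0.0006, -0.0001]
2 [-0.351, -0.041, 0.0] [-0.0003, -0.0006, -0.0001]
3 [-0.351, -0.041, 0.001] [-0.0003, -0.0006, -0.0001]
[0.113 0.113 0.113 0.11  0.112 0.117 0.117 0.114 0.117 0.118 0.12  0.125
 0.12  0.091 0.118 0.092 0.058 0.008]
[0.112 0.117 0.11  0.116 0.115 0.115 0.118 0.121 0.12  0.119 0.12  0.121
 0.122 0.095 0.114 0.095 0.066 0.609]
[0.11  0.114 0.108 0.111 0.113 0.117 0.119 0.118 0.118 0.123 0.118 0.12
 0.095 0.094 0.107 0.112 0.61  0.629]
[0.111 0.111 0.113 0.117 0.118 0.114 0.114 0.118 0.117 0.121 0.12  0.12
 0.664 0.668 0.67  0.671 0.672 0.673]
[0.113 0.112 0.112 0.114 0.116 0.116 0.116 0.117 0.117 0.12  0.116 0.661
 0.663 0.663 0.673 0.681 0.683 0.687]
```

Request:
apply_moves(dp=[[-0.3,-0.03,0],[-0.35,-0.03,0],[-0.33,-0.03,0],[-0.22,-0.02,0],[-0.08,0,0],[0,0,0]], twist=[[0,0,0],[0,0,0],[0,0,0],[0,0,0],[0,0,0],[0,0,0]], jaw=[255,255,255,255,255,255])

```text
clock: 13.25
tcp_pos: [0.5014, 0.0143, 0.2595]
orientation: [-3.133, -0.064, -0.01]
contact_force: [0.4, -0.1, -1.4]
grip_width: 0.021
```

Run:
```python
from h import *
grab("side");grab("side"); golev(0,-.015,.096,0,n=1)
```

```text
t 13.35 grasp pt [0.5046 0.0154 0.1051] x [0.999 0.04  0.009] z [ 0.009  0.008 -1.   ] F [-0.  -0.2 -1.9] w 0.021 q [-0.4   0.41  0.3   2.1  -0.21  0.65  0.09]
tip rel notch: in -17.6 side 13.0 z 95.7
0 [-0.104, -0.033, -0.011] [-0.0036, -0.0042, 0.0038]
```

Request:
apply_moves(dp=[[-0.09,0,-0.008],[-0.02,0,-0.003],[0,0,0]], twist=[[-0.004,-0.004,0.004],[0,0,0],[0,0,0]], jaw=[255,255,255])

```text
clock: 13.65
tcp_pos: [0.4923, 0.0139, 0.2614]
orientation: [3.139, 0.049, 0.005]
contact_force: [-0.7, 0.4, -0.7]
grip_width: 0.0213
```

Run:
```python
from h import *
grab("side"); golev(0,.05,.096,0,n=4)
```

```text
t 13.7 grasp pt [0.4928 0.0136 0.1067] x [1.    0.031 0.003] z [ 0.003 -0.002 -1.   ] F [-0.1 -0.  -1.5] w 0.0213 q [-0.41  0.39  0.32  2.13 -0.19  0.65  0.06]
tip rel notch: in -19.2 side 2.2 z 96.1
0 [-0.003, -0.143, 0.0] [0.0002, -0.0003, -0.0002]
1 [-0.003, -0.143, 0.001] [0.0002, -0.0003, -0.0002]
2 [-0.003, -0.143, 0.001] [0.0002, -0.0003, -0.0002]
3 [-0.003, -0.143, 0.001] [0.0002, -0.0003, -0.0002]
```

Request:
apply_moves(dp=[[-0.008,-0.12,0.001],[-0.006,-0.13,0.001],[-0.002,-0.1,0],[0,-0.02,0]], twist=[[0,0,0],[0,0,0],[0,0,0],[0,0,0]], jaw=[255,255,255,255])

```text
clock: 14.1
tcp_pos: [0.4904, 0.0586, 0.2611]
orientation: [3.139, 0.044, 0.007]
contact_force: [-0.2, -0.7, -1.1]
grip_width: 0.0211
```

Run:
```python
from h import *
grab("side"); golev(0,.052,.096,0,n=2)
```

```text
t 14.15 grasp pt [0.4912 0.0579 0.1064] x [1.    0.028 0.005] z [ 0.005 -0.003 -1.   ] F [-0.7  0.5 -1.2] w 0.0217 q [-0.5   0.4   0.31  2.12 -0.19  0.65 -0.03]
tip rel notch: in 25.2 side 2.4 z 95.8
0 [-0.005, -0.109, 0.0] [0.0007, -0.0011, -0.001]
1 [-0.005, -0.109, 0.0] [0.0007, -0.0011, -0.001]
```

Request:
apply_moves(dp=[[-0.006,-0.11,0],[-0.005,-0.09,0],[-0.002,-0.03,0]], twist=[[0.001,-0.001,-0.001],[0,-0.001,0],[0,0,0]], jaw=[255,255,255])

```text
clock: 14.45
tcp_pos: [0.4883, 0.0865, 0.2611]
orientation: [3.14, 0.044, 0.0]
contact_force: [0.3, -0.3, -1.4]
grip_width: 0.0213
```

Run:
```python
from h import *
grab("side"); golev(0,.05,.092,24,n=7)
```

```text
t 14.5 grasp pt [0.4883 0.0867 0.1064] x [1.    0.029 0.   ] z [ 0.    -0.001 -1.   ] F [ 0.4  0.7 -0.6] w 0.0214 q [-0.55  0.4   0.31  2.12 -0.19  0.65 -0.09]
tip rel notch: in 54.1 side 0.3 z 95.9
0 [0.0, 0.079, 0.055] [0.0286, -0.0001, -0.0003]
1 [0.0, 0.082, 0.05] [0.0286, -0.0001, -0.0003]
2 [0.0, 0.085, 0.045] [0.0286, -0.0001, -0.0003]
3 [0.0, 0.087, 0.04] [0.0286, -0.0001, -0.0003]
4 [0.0, 0.09, 0.035] [0.0286, -0.0001, -0.0003]
5 [0.0, 0.092, 0.029] [0.0286, -0.0001, -0.0003]
6 [0.0, 0.093, 0.024] [0.0286, -0.0001, -0.0003]
```

Request:
apply_moves(dp=[[0,0.079,0.055],[0,0.082,0.05],[0,0.085,0.045],[0,0.087,0.04],[0,0.09,0.035],[0,0.091,0.03],[0,0.093,0.025]], twist=[[0.028,0,0],[0.028,0,0],[0.028,0,0],[0.028,0,0],[0.028,0,0],[0.028,0,0],[0.028,0,0]], jaw=[255,255,255,255,255,255,255])

```text
clock: 15.2
tcp_pos: [0.4917, 0.0225, 0.2172]
orientation: [-2.713, -0.054, 0.002]
contact_force: [0.5, 0.2, -1.8]
grip_width: 0.0212
```

Run:
```python
from h import *
st();f=grab("top"); golev(0,.05,.092,24,n=2)
P=cloud(f); 
for v in (210,216,238,244,250): print(P[v,190:246:3,2].round(3))
im=cv2.resize(f["color"][150:280,160:330],None,fx=4.5,fy=4.5,interpolation=cv2.INTER_CUBIC); cv2.imwrite("pics/t7z.png",im[:,:,::-1])
```

```text
t 15.2 grasp pt [0.4903 0.0867 0.0765] x [0.999 0.038 0.007] z [-0.009  0.415 -0.91 ] F [ 0.5  0.2 -1.8] w 0.0212 q [ 0.    0.49 -0.05  2.12 -0.71  0.65  0.59]
t 15.25 grasp pt [0.4901 0.084  0.0753] x [0.999 0.034 0.006] z [-0.009  0.415 -0.91 ] F [ 0.2 -2.8 -3.3] w 0.0215 q [ 0.01  0.49 -0.05  2.13 -0.71  0.65  0.6 ]
tip rel notch: in 45.0 side 1.3 z 114.9
0 [-0.004, -0.001, 0.006] [-0.0023, -0.0011, 0.0009]
1 [-0.004, -0.001, 0.006] [-0.0023, -0.0011, 0.0009]
[0.116 0.112 0.109 0.112 0.116 0.115 0.118 0.12  0.118 0.117 0.119 0.123
 0.121 0.125 0.122 0.115 0.091 0.058 0.004]
[0.107 0.113 0.111 0.111 0.114 0.113 0.116 0.115 0.117 0.122 0.119 0.12
 0.121 0.124 0.126 0.118 0.111 0.068 0.017]
[0.12  0.11  0.112 0.114 0.111 0.116 0.116 0.12  0.122 0.119 0.121 0.124
 0.125 0.127 0.128 0.107 0.116 0.1   0.094]
[0.121 0.112 0.111 0.116 0.114 0.116 0.117 0.12  0.119 0.122 0.125 0.126
 0.125 0.132 0.128 0.094 0.117 0.094 0.06 ]
[0.119 0.111 0.113 0.115 0.114 0.116 0.119 0.119 0.122 0.121 0.123 0.125
 0.127 0.091 0.092 0.115 0.107 0.105 0.073]
```

View pics/t7z.png

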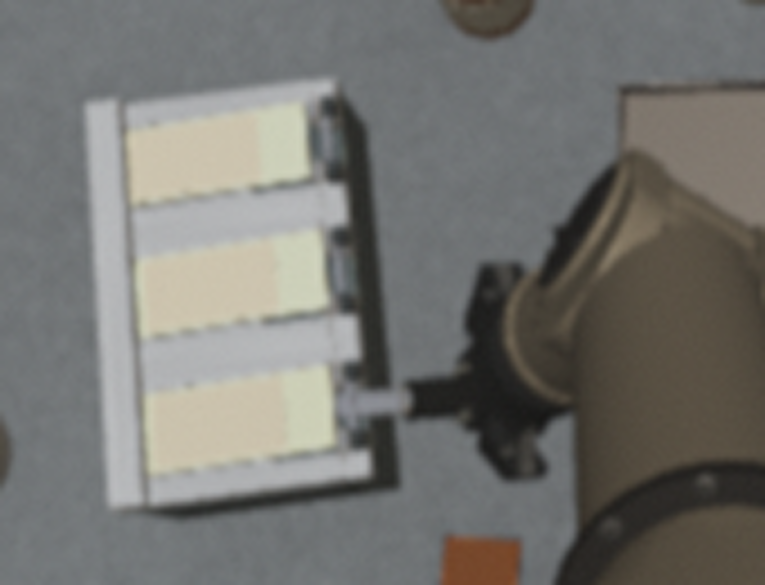

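All three are lifted. I'll withdraw the lever and take it back to the tray.

Request:
apply_moves(dp=[[-0.002,-0.15,-0.034],[-0.002,-0.145,-0.05],[-0.002,-0.14,-0.065],[-0.002,-0.1,-0.075],[0,0.1,0],[0,0.25,0],[0,0.3,0],[0,0.3,-0.1],[0,0.1,-0.2],[0,0,-0.1]], twist=[[-0.05,0,0],[-0.05,0,0],[-0.05,0,0],[-0.045,0,0],[0,0,0],[0,0,0],[0,0,0],[0,0,0],[0,0,0],[0,0,0]], jaw=[255,255,255,255,255,255,255,255,255,255])

```text
clock: 16.25
tcp_pos: [0.4917, -0.0557, 0.3092]
orientation: [-3.137, -0.046, -0.013]
contact_force: [0.7, 0.6, -1.4]
grip_width: 0.0218
```

Run:
```python
from h import *
f=grab("top"); f=grab("top");st()
P=cloud(f); 
for v in (184,216,244): print(P[v,190:246:3,2].round(3))
rows([.567,-.068,.13],down(np.radians(-94)),16)
```

```text
t 16.35 grasp pt [ 0.4936 -0.0528  0.1544] x [0.999 0.032 0.01 ] z [ 0.01   0.005 -1.   ] F [ 0.2  0.3 -1.3] w 0.0211 q [-0.31  0.32  0.35  2.09 -0.16  0.75  0.18]
[0.108 0.11  0.112 0.111 0.115 0.113 0.117 0.118 0.12  0.121 0.118 0.125
 0.124 0.097 0.114 0.093 0.067 0.015 0.004]
[0.11  0.11  0.112 0.113 0.116 0.115 0.121 0.117 0.12  0.117 0.121 0.121
 0.12  0.125 0.125 0.123 0.11  0.067 0.02 ]
[0.122 0.114 0.113 0.112 0.113 0.116 0.117 0.116 0.116 0.118 0.116 0.121
 0.123 0.122 0.125 0.123 0.12  0.09  0.057]
0 [0.039, 0.009, 0.013] [-0.0003, -0.0001, 0.0499]
1 [0.039, 0.005, 0.013] [-0.0003, -0.0001, 0.0499]
2 [0.04, 0.001, 0.013] [-0.0003, -0.0001, 0.0499]
3 [0.039, -0.004, 0.013] [-0.0003, -0.0001, 0.0499]
4 [0.039, -0.008, 0.013] [-0.0003, -0.0001, 0.0499]
5 [0.038, -0.012, 0.013] [-0.0003, -0.0001, 0.0499]
6 [0.036, -0.016, 0.013] [-0.0003, -0.0001, 0.0499]
7 [0.035, -0.019, 0.013] [-0.0003, -0.0001, 0.0499]
8 [0.032, -0.023, 0.013] [-0.0003, -0.0001, 0.0499]
9 [0.03, -0.026, 0.013] [-0.0003, -0.0001, 0.0499]
10 [0.027, -0.029, 0.013] [-0.0003, -0.0001, 0.0499]
11 [0.024, -0.032, 0.013] [-0.0003, -0.0001, 0.0499]
12 [0.02, -0.034, 0.013] [-0.0003, -0.0001, 0.0499]
13 [0.017, -0.036, 0.013] [-0.0003, -0.0001, 0.0499]
14 [0.013, -0.038, 0.013] [-0.0003, -0.0001, 0.0499]
15 [0.009, -0.039, 0.013] [-0.0003, -0.0001, 0.0499]
```

Request:
apply_moves(dp=[[0.039,0.009,-0.05],[0.039,0.005,0],[0.04,0,0.01],[0.039,-0.004,0.01],[0.039,-0.008,0.01],[0.038,-0.012,0.01],[0.036,-0.016,0.01],[0.035,-0.019,0.01],[0.032,-0.023,0.01],[0.03,-0.026,0.01],[0.027,-0.029,0.01],[0.024,-0.032,0.01],[0.02,-0.034,0.01],[0.015,-0.03,0.01],[0.005,-0.02,0],[0,0,0]], twist=[[0,0,0.05],[0,0,0.05],[0,0,0.05],[0,0,0.05],[0,0,0.05],[0,0,0.05],[0,0,0.05],[0,0,0.05],[0,0,0.05],[0,0,0.05],[0,0,0.05],[0,0,0.05],[0,0,0.05],[0,0,0.05],[0,0,0.04],[0,0,0]], jaw=[255,255,255,255,255,255,255,255,255,255,255,255,255,255,255,255])

```text
clock: 17.95
tcp_pos: [0.557, -0.0399, 0.2818]
orientation: [-2.25, 2.188, 0.028]
contact_force: [-0.3, 0.4, -0.8]
grip_width: 0.021
```

Run:
```python
from h import *
f=grab("wrist","w8.png"); f=grab("wrist","w8.png");st()
rows([.567,-.0735,.027],down(np.radians(-94)),5)
```

```text
t 18.05 grasp pt [ 0.555  -0.0379  0.1274] x [ 0.03  -0.999 -0.015] z [-0.011  0.015 -1.   ] F [ 0.3 -0.2 -1.2] w 0.0214 q [-0.56  0.53  0.69  1.97 -0.48  0.81 -1.14]
0 [0.058, -0.017, 0.166] [0.0011, 0.0014, 0.0096]
1 [0.058, -0.018, 0.166] [0.0011, 0.0014, 0.0096]
2 [0.057, -0.019, 0.167] [0.0011, 0.0014, 0.0096]
3 [0.056, -0.02, 0.167] [0.0011, 0.0014, 0.0096]
4 [0.055, -0.02, 0.167] [0.0011, 0.0014, 0.0096]
```

View pics/w8.png

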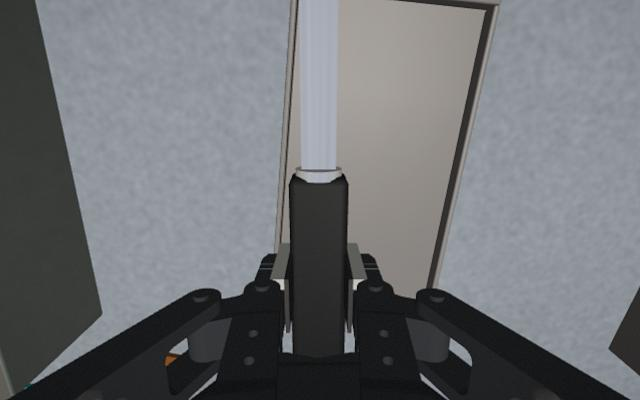

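The lever needs about 35 mm more sideways, towards the right of the image, before it goes down into the tray.

Request:
apply_moves(dp=[[0.12,-0.04,0.1],[0.11,-0.04,0.1],[0.05,-0.02,0.1],[0,0,0.05]], twist=[[0,0.002,0.018],[0,0.002,0.016],[0,0.002,0.01],[0,0,0]], jaw=[255,255,255,255])

```text
clock: 18.45
tcp_pos: [0.5687, -0.0731, 0.2371]
orientation: [2.153, -2.281, -0.015]
contact_force: [-0.7, -0.4, -0.8]
grip_width: 0.0215
```

Run:
```python
from h import *
f=grab("wrist","w8.png");st()
rows([.567,-.0735,.026],down(np.radians(-94)),3)
```

```text
t 18.5 grasp pt [ 0.5665 -0.072   0.0818] x [-0.057 -0.998 -0.003] z [-0.012  0.004 -1.   ] F [-0.4  1.2 -1.2] w 0.0213 q [-0.47  0.62  0.65  1.96 -0.55  0.75 -1.11]
0 [0.003, 0.002, 0.155] [0.0019, 0.0005, 0.002]
1 [0.003, 0.002, 0.155] [0.0019, 0.0005, 0.002]
2 [0.003, 0.003, 0.155] [0.0019, 0.0005, 0.002]
```

Request:
apply_moves(dp=[[0.004,0.002,0.16],[0.004,0.002,0.16],[0,0.002,0.1],[0,0,0.05]], twist=[[0.003,0,0.003],[0.002,0,0.003],[0.001,0,0],[0,0,0]], jaw=[255,255,255,255])

```text
clock: 18.9
tcp_pos: [0.5677, -0.0722, 0.1785]
orientation: [-2.143, 2.291, 0.003]
contact_force: [0.5, 0.6, -1.5]
grip_width: 0.021
```

Run:
```python
from h import *
f=grab("wrist","w9.png");st()
rows([.567,-.0735,.025],down(np.radians(-94)),1)
```

```text
t 18.95 grasp pt [ 0.5682 -0.0716  0.0241] x [-0.067 -0.998 -0.005] z [ 0.003  0.005 -1.   ] F [-1.   0.2 -1.1] w 0.0214 q [-0.41  0.7   0.57  1.98 -0.63  0.64 -1.05]
0 [0.01, 0.006, -0.008] [-0.0011, 0.0024, 0.0014]
```

View pics/w9.png

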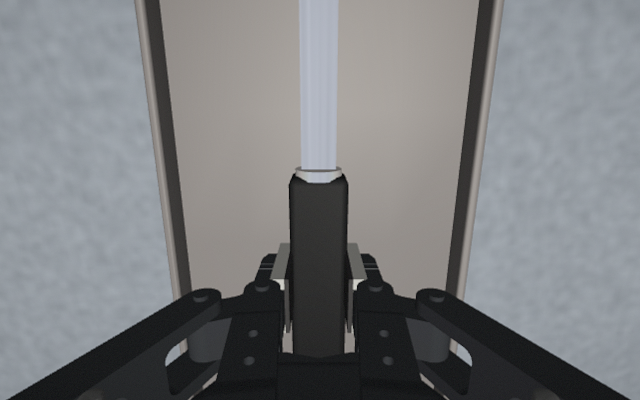

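Request:
apply_moves(dp=[[0,0,0.01],[0,0,0],[0,0,0],[0,0,0],[0,0,-0.1],[0,0,-0.3],[0,0,-0.35],[0,0,-0.35],[0,0,-0.35],[0,0,-0.2],[0,0,0]], twist=[[0,0,0],[0,0,0],[0,0,0],[0,0,0],[0,0,0],[0,0,0],[0,0,0],[0,0,0],[0,0,0],[0,0,0],[0,0,0]], jaw=[255,120,90,90,90,90,90,90,90,90,90])

```text
clock: 20.05
tcp_pos: [0.5674, -0.0746, 0.3897]
orientation: [-2.139, 2.289, 0.001]
contact_force: [0.5, -0.5, -0.3]
grip_width: 0.0549
```

Run:
```python
from h import *
f=grab("wrist");f=grab("wrist","w10.png");st()
K=f["intrinsics"];z=f["z_map"];H=f["hand_eye"]
v,u=np.mgrid[:400,:640]
Pc=np.stack([(u-K[0,2])/K[0,0]*z,(v-K[1,2])/K[1,1]*z,z],-1)
Pt=Pc@H[:3,:3].T+H[:3,3]
m=(Pt[...,2]<.19)&(Pt[...,2]>.12)&(z>0)
q=Pt[m]; print("max tool z of finger",np.percentile(q[:,2],[90,99,99.9,100]).round(4))
t=q[q[:,2]>np.percentile(q[:,2],97)]; print("tips x range",t[t[:,0]<0].mean(0).round(4),t[t[:,0]>0].mean(0).round(4), t[:,1].min(),t[:,1].max())
P=cloud(f); np.save("pics/P_w10.npy",P); np.savez("pics/w10.npz",**f)
```

```text
t 20.15 grasp pt [ 0.5668 -0.0731  0.2318] x [-0.067 -0.998 -0.006] z [ 0.001  0.006 -1.   ] F [0.6 0.6 0.6] w 0.0551 q [-0.61  0.42  0.83  1.87 -0.37  1.01 -1.26]
max tool z of finger [0.1589 0.1668 0.1692 0.1702]
tips x range [-0.0269 -0.0041  0.1663] [ 0.0295 -0.0041  0.1664] -0.01282930371303196 0.009665045147980916
```

View pics/w10.png

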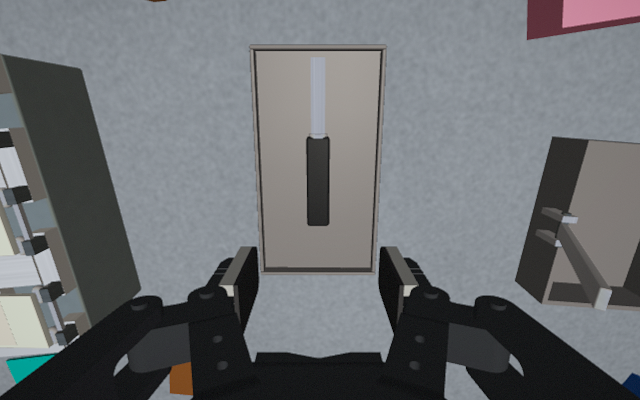

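The lever lies in the tray, with its handle at (318,182). At 55 mm opening the fingertips sit about 168–170 mm ahead of the TCP. Now I'll go to plaque 1.

```bash
cat >> h.py <<'E'
def plq(i,d,z,n=None,pitch=-6.3,off=-.001):
    st(); X=NOTCH[i]+DIN*d; X[2]=z; X[0]+=off
    p,R=pose(); g=p+R[:,2]*HZ; print("err mm",((X-g)*1e3).round(1))
    rows(X,down(YAW,np.radians(pitch)),n)
E
python3 - <<'E'
from h import *
plq(1,.046,.20,14)
E
```

```text
t 20.15 grasp pt [ 0.5668 -0.0731  0.2318] x [-0.067 -0.998 -0.006] z [ 0.001  0.006 -1.   ] F [0.6 0.6 0.6] w 0.0551 q [-0.61  0.42  0.83  1.87 -0.37  1.01 -1.26]
err mm [  2.2 272.3 -31.8]
0 [-0.172, 0.011, 0.021] [-0.003, 0.0033, -0.0569]
1 [-0.172, -0.01, 0.019] [-0.003, 0.0033, -0.0569]
2 [-0.17, -0.031, 0.018] [-0.003, 0.0033, -0.0569]
3 [-0.165, -0.051, 0.017] [-0.003, 0.0033, -0.0569]
4 [-0.158, -0.07, 0.015] [-0.003, 0.0033, -0.0569]
5 [-0.149, -0.089, 0.014] [-0.003, 0.0033, -0.0569]
6 [-0.137, -0.106, 0.012] [-0.003, 0.0033, -0.0569]
7 [-0.124, -0.122, 0.01] [-0.003, 0.0033, -0.0569]
8 [-0.109, -0.135, 0.009] [-0.003, 0.0033, -0.0569]
9 [-0.092, -0.147, 0.007] [-0.003, 0.0033, -0.0569]
10 [-0.074, -0.157, 0.006] [-0.003, 0.0033, -0.0569]
11 [-0.054, -0.165, 0.004] [-0.003, 0.0033, -0.0569]
12 [-0.034, -0.17, 0.003] [-0.003, 0.0033, -0.0569]
13 [-0.014, -0.173, 0.002] [-0.003, 0.0033, -0.0569]
```

Request:
apply_moves(dp=[[-0.172,0.011,0.021],[-0.172,-0.01,0.02],[-0.17,-0.031,0.018],[-0.165,-0.051,0.017],[-0.158,-0.07,0.015],[-0.149,-0.089,0.014],[-0.137,-0.106,0.012],[-0.124,-0.122,0.01],[-0.109,-0.135,0.01],[-0.092,-0.147,0.007],[-0.074,-0.157,0.006],[-0.05,-0.15,0.004],[-0.02,-0.1,0],[0,-0.03,0]], twist=[[-0.003,0.003,-0.057],[-0.003,0.003,-0.057],[-0.003,0.003,-0.057],[-0.003,0.003,-0.057],[-0.003,0.003,-0.057],[-0.003,0.003,-0.057],[-0.003,0.003,-0.057],[-0.003,0.003,-0.057],[-0.003,0.003,-0.057],[-0.003,0.003,-0.057],[-0.003,0.003,-0.057],[-0.003,0.003,-0.057],[-0.003,0.003,-0.04],[0,0,-0.02]], jaw=[75,75,75,75,75,75,75,75,75,75,75,75,75,75])

```text
clock: 21.55
tcp_pos: [0.5505, 0.1978, 0.3317]
orientation: [3.026, -0.02, -0.067]
contact_force: [0.2, 0.3, -0.5]
grip_width: 0.0604
```

Run:
```python
from h import *
f=grab("wrist");f=grab("wrist","w11.png")
plq(1,.046,.17,2)
P=cloud(f); np.save("pics/P_w11.npy",P); np.savez("pics/w11.npz",**f)
```

```text
t 21.65 grasp pt [0.5436 0.1792 0.1783] x [ 0.999 -0.02  -0.043] z [-0.045 -0.115 -0.992] F [ 0.9 -0.5 -1. ] w 0.0605 q [-0.77  0.45  0.39  1.84 -0.1   0.97 -0.36]
err mm [25.4 20.1 -8.3]
0 [0.074, -0.085, 0.021] [0.0011, 0.0117, -0.0112]
1 [0.075, -0.083, 0.023] [0.0011, 0.0117, -0.0112]
```

View pics/w11.png

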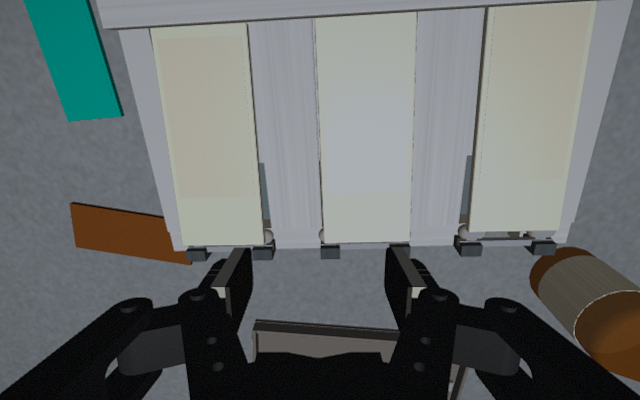

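Run:
```python
from h import *
f=dict(np.load("pics/w11.npz"));P=np.load("pics/P_w11.npy")
for i,(u0,u1,v0,v1) in enumerate([(180,240,60,235),(330,400,60,235),(490,555,60,225)]):
    q=P[v0:v1:5,u0:u1:5].reshape(-1,3); q=q[np.isfinite(q).all(1)]
    t=(q-NOTCH[i])@DIN; s=(q-NOTCH[i])@[np.cos(YAW),np.sin(YAW),0]
    A=np.c_[t,s,np.ones(len(t))]; c,_,_,_=np.linalg.lstsq(A,q[:,2],rcond=None)
    print(i,"pitch deg",np.degrees(np.arctan(c[0])).round(2),"roll",np.degrees(np.arctan(c[1])).round(2),"z top at d=16",(c[2]+c[0]*.016).round(4),"at 46",(c[2]+c[0]*.046).round(4),"at 136",(c[2]+c[0]*.136).round(4))
hsv=cv2.cvtColor(f["color"],cv2.COLOR_RGB2HSV)
pl=(hsv[...,2]>185)
for i,(v,ua,ub) in enumerate([(180,150,270),(180,300,425),(180,450,590)]):
    row=f["color"][v,ua:ub].astype(int); g=np.abs(np.diff(row.sum(1))); k=np.argsort(g)[-6:]+ua; print(i,sorted(k),[round(float((P[v,kk]-NOTCH[i])@[np.cos(YAW),np.sin(YAW),0]*1e3),1) for kk in sorted(k)])
```

```text
0 pitch deg -6.64 roll 0.63 z top at d=16 0.1213 at 46 0.1179 at 136 0.1074
1 pitch deg -6.73 roll 0.05 z top at d=16 0.1214 at 46 0.1178 at 136 0.1072
2 pitch deg -6.14 roll -0.51 z top at d=16 0.1204 at 46 0.1172 at 136 0.1075
0 [np.int64(154), np.int64(257), np.int64(258), np.int64(260), np.int64(265), np.int64(266)] [-107.2, 22.0, 22.3, 22.9, 20.1, 24.4]
1 [np.int64(318), np.int64(319), np.int64(320), np.int64(321), np.int64(410), np.int64(412)] [-28.5, -27.8, -27.5, -27.4, 23.0, 26.8]
2 [np.int64(463), np.int64(469), np.int64(471), np.int64(472), np.int64(473), np.int64(584)] [-27.5, -17.9, -26.8, -26.7, -27.2, 40.0]
```

The wrist view shows the three plaques tilted about 6.1–6.7° and propped (tops ≈121 mm at the front). Plaque 1 spans columns 320–411. I'll align over it and descend.

Request:
apply_moves(dp=[[0.08,-0.09,0.01],[0.07,-0.05,0.01],[0.03,-0.02,0],[0,0,0]], twist=[[0.001,0.012,-0.012],[0.001,0.01,-0.009],[0,0,0],[0,0,0]], jaw=[75,75,75,75])

```text
clock: 22.05
tcp_pos: [0.574, 0.2157, 0.3241]
orientation: [3.029, 0.043, 0.001]
contact_force: [0.3, -1.1, -0.3]
grip_width: 0.0605
```

Run:
```python
from h import *
f=grab("wrist");f=grab("wrist","w12.png")
plq(1,.046,.124,3,pitch=-6.6,off=-.002)
```

```text
t 22.15 grasp pt [0.5738 0.1977 0.1705] x [ 1.     0.028 -0.002] z [ 0.001 -0.112 -0.994] F [-0.   0.   0.3] w 0.06 q [-0.77  0.49  0.38  1.79 -0.09  0.94 -0.34]
err mm [ -5.8   1.5 -46.5]
0 [-0.017, -0.02, 0.128] [-0.0005, 0.0003, -0.0007]
1 [-0.017, -0.021, 0.128] [-0.0005, 0.0003, -0.0007]
2 [-0.017, -0.021, 0.128] [-0.0005, 0.0003, -0.0007]
```

View pics/w12.png

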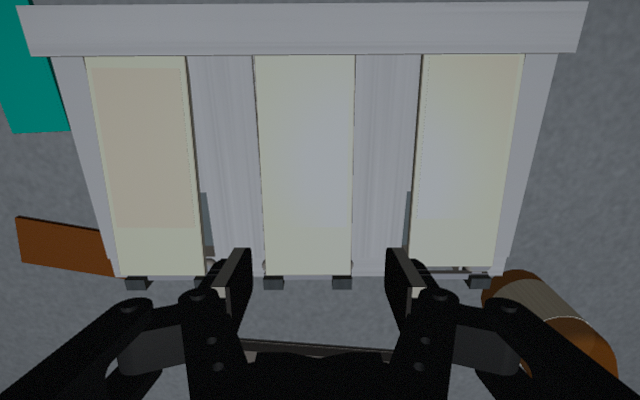

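Request:
apply_moves(dp=[[-0.03,-0.02,0.12],[-0.018,-0.02,0.12],[-0.004,-0.01,0.06],[0,0,0]], twist=[[0,0,-0.001],[0,0,0],[0,0,0],[0,0,0]], jaw=[75,75,75,75])

```text
clock: 22.55
tcp_pos: [0.5671, 0.2158, 0.2869]
orientation: [3.029, 0.042, 0.001]
contact_force: [-0.3, 0.8, 0.3]
grip_width: 0.0601
```

Run:
```python
from h import *
f=grab("wrist","w13.png")
plq(1,.046,.124,1,pitch=-6.6,off=-.002)
```

```text
t 22.6 grasp pt [0.5677 0.1985 0.1336] x [ 1.     0.028 -0.001] z [ 0.002 -0.112 -0.994] F [-0.4  0.2 -0.1] w 0.0601 q [-0.76  0.53  0.37  1.83 -0.11  0.86 -0.34]
err mm [ 0.3  0.7 -9.6]
0 [0.002, -0.019, 0.079] [-0.0016, 0.0005, -0.0022]
```

View pics/w13.png

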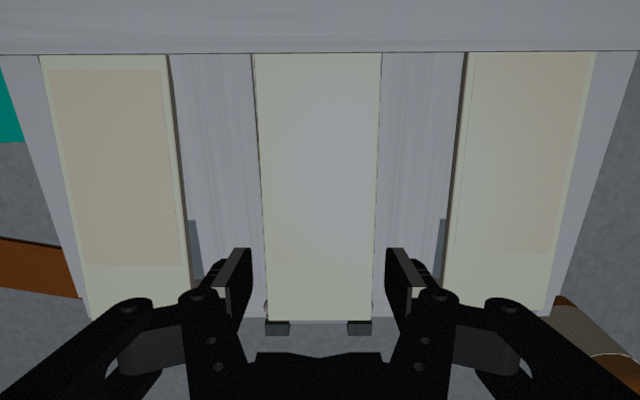

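The plaque is centred between the pads. I'll go down the last 9 mm.

Request:
apply_moves(dp=[[0,-0.01,0.05],[0,-0.005,0.03],[0,0,0]], twist=[[0,0,0],[0,0,0],[0,0,0]], jaw=[75,75,75])

```text
clock: 22.9
tcp_pos: [0.5679, 0.2165, 0.2779]
orientation: [3.03, 0.042, 0.004]
contact_force: [0.4, 0.8, 0.6]
grip_width: 0.0604
```

Run:
```python
from h import *
plq(1,.046,.124,1,pitch=-6.6,off=-.002)
```

```text
t 22.9 grasp pt [0.5685 0.1994 0.1241] x [1.    0.027 0.001] z [ 0.004 -0.111 -0.994] F [0.4 0.8 0.6] w 0.0604 q [-0.76  0.54  0.36  1.83 -0.11  0.84 -0.34]
err mm [-0.5 -0.1 -0.1]
0 [-0.004, -0.005, 0.001] [-0.0019, -0.0002, -0.0024]
```

Request:
apply_moves(dp=[[0,0,0],[0,0,0],[0,0,0],[0,0,0]], twist=[[0,0,0],[0,0,0],[0,0,0],[0,0,0]], jaw=[255,255,255,255], grip_force=50)

```text
clock: 23.3
tcp_pos: [0.568, 0.2166, 0.2786]
orientation: [3.03, 0.042, 0.004]
contact_force: [0.1, -0.3, 0.0]
grip_width: 0.0483
```

Run:
```python
from h import *
st(); f=grab("wrist","w14.png")
```

```text
t 23.3 grasp pt [0.5687 0.1995 0.1248] x [1.    0.028 0.001] z [ 0.004 -0.111 -0.994] F [ 0.1 -0.3  0. ] w 0.0483 q [-0.76  0.54  0.36  1.83 -0.11  0.84 -0.34]
```

View pics/w14.png

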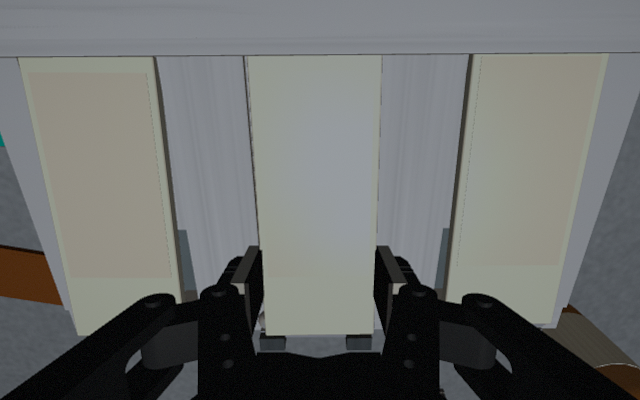

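The plaque is gripped at a 48 mm reading. I'll draw it out along its own plane with a slight lift.

Request:
apply_moves(dp=[[0,0.05,-0.01],[0,0.06,-0.015],[0,0.08,-0.02],[0,0.1,-0.04],[0,0.1,-0.15],[0,0.05,-0.3],[0,0,-0.3],[0,0,0]], twist=[[0,0,0],[0,0,0],[0,0,0],[0,0,0],[0,0,0],[0,0,0],[0,0,0],[0,0,0]], jaw=[255,255,255,255,255,255,255,255])

```text
clock: 24.15
tcp_pos: [0.5693, 0.1657, 0.3892]
orientation: [3.028, 0.032, 0.002]
contact_force: [0.4, 1.4, -0.4]
grip_width: 0.0481
```

Run:
```python
from h import *
f=grab("wrist");st(); f=grab("wrist","w15.png"); P=cloud(f)
q=P[120:230:5,290:350:5].reshape(-1,3); A=np.c_[q[:,:2],np.ones(len(q))]; c=np.linalg.lstsq(A,q[:,2],rcond=None)[0]; print("slopes",np.degrees(np.arctan(c[:2])),q.mean(0))
ft=grab("top","t8.png")
hs=cv2.cvtColor(ft["color"],cv2.COLOR_RGB2HSV)
# case from top & wall heights
Pt=cloud(ft); q=Pt[180:262,396:462].reshape(-1,3); q=q[(q[:,2]>.038)&(q[:,2]<.056)]
print("case box",cv2.boxPoints(cv2.minAreaRect((q[:,:2]*1e3).astype(np.float32))).round(1).tolist())
im=cv2.resize(ft["color"][170:270,370:470],None,fx=6,fy=6,interpolation=cv2.INTER_CUBIC); cv2.imwrite("pics/t8z.png",im[:,:,::-1])
```

```text
t 24.2 grasp pt [0.5687 0.1473 0.2334] x [ 1.     0.021 -0.002] z [-0.    -0.115 -0.993] F [-0.1 -1.  -0.7] w 0.0482 q [-0.74  0.39  0.42  1.79 -0.05  1.04 -0.3 ]
 ** On entry to DLASCL parameter number  4 had an illegal value
 ** On entry to DLASCL parameter number  4 had an illegal valueTraceback (most recent call last):
  File "<stdin>", line 3, in <module>
    x, resids, rank, s = _umath_linalg.lstsq(a, b, rcond,
                         ~~~~~~~~~~~~~~~~~~~^^^^^^^^^^^^^
                                             signature=signature)
                                             ^^^^^^^^^^^^^^^^^^^^
    raise LinAlgError("SVD did not converge in Linear Least Squares")
numpy.linalg.LinAlgError: SVD did not converge in Linear Least Squares
```

View pics/w15.png

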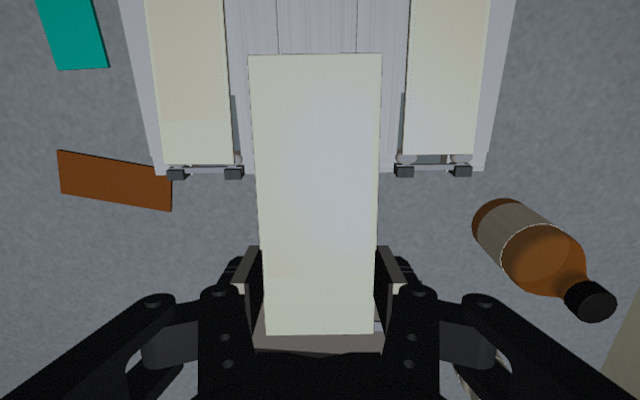

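Plaque 1 is out and held firmly. Now I'll measure the case.

Run:
```python
from h import *
f=grab("wrist")
K=f["intrinsics"];z=f["z_map"];H=f["hand_eye"]
for v,u in ((58,315),(150,315),(250,315),(325,315)):
    pc=np.array([(u-K[0,2])/K[0,0],(v-K[1,2])/K[1,1],1])*z[v,u]; print(v,(H[:3,:3]@pc+H[:3,3]).round(4))
ft=grab("top","t8.png"); Pt=cloud(ft); q=Pt[180:262,396:462].reshape(-1,3); q=q[(q[:,2]>.038)&(q[:,2]<.056)]
print("case box",cv2.boxPoints(cv2.minAreaRect((q[:,:2]*1e3).astype(np.float32))).round(1).tolist())
fl=Pt[180:262,396:462].reshape(-1,3); fl=fl[(fl[:,2]>-.003)&(fl[:,2]<.012)]
im=cv2.resize(ft["color"][170:270,370:470],None,fx=6,fy=6,interpolation=cv2.INTER_CUBIC); cv2.imwrite("pics/t8z.png",im[:,:,::-1])
fs=grab("side","s8.png"); Ps=cloud(fs); q=Ps[260:320,285:370].reshape(-1,3); q=q[(q[:,2]>.042)&(q[:,2]<.056)]
print("case side box",cv2.boxPoints(cv2.minAreaRect((q[:,:2]*1e3).astype(np.float32))).round(1).tolist())
im=cv2.resize(fs["color"][190:330,270:390],None,fx=5,fy=4,interpolation=cv2.INTER_CUBIC); cv2.imwrite("pics/s8z.png",im[:,:,::-1])
```

```text
58 [ 0.0002 -0.0855  0.1619]
150 [ 1.00e-04 -5.21e-02  1.61e-01]
250 [-0.     -0.0092  0.1625]
325 [-1.000e-04  2.750e-02  1.616e-01]
case box [[407.29998779296875, -435.8999938964844], [576.7000122070312, -460.79998779296875], [599.2000122070312, -307.79998779296875], [429.70001220703125, -282.8999938964844]]
case side box [[404.20001220703125, -438.8999938964844], [572.9000244140625, -463.29998779296875], [594.5, -314.20001220703125], [425.70001220703125, -289.79998779296875]]
```

View pics/t8z.png

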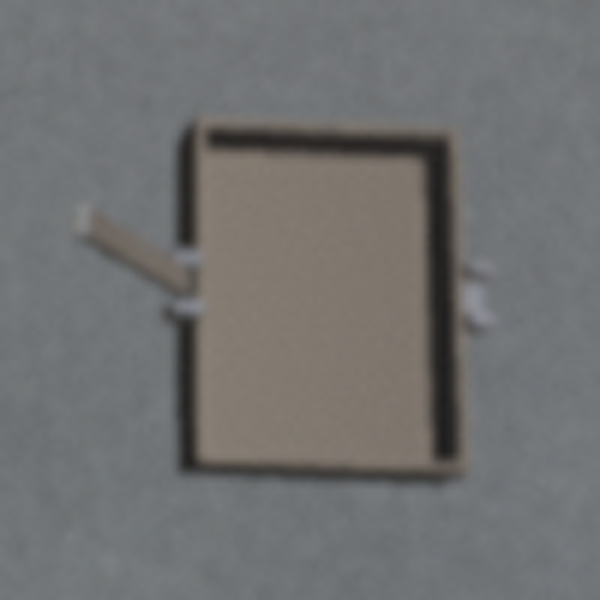

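View pics/s8z.png

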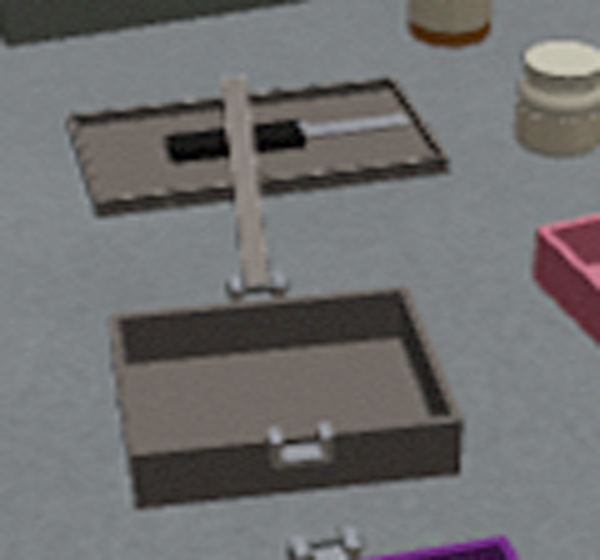

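Run:
```python
from h import *
ft=grab("top")
C=[ray(ft,370+u/6,170+v/6,.05)[:2] for u,v in ((198,122),(450,132),(465,470),(192,467))]
C=np.array(C); print(C.round(4)); print("c",C.mean(0).round(4),"sides",[np.linalg.norm(C[i]-C[(i+1)%4]).round(4) for i in range(4)])
for a,b in ((1,0),(2,3)): d=C[b]-C[a]; print("x ang",np.degrees(np.arctan2(d[1],d[0])))
for a,b in ((0,3),(1,2)): d=C[b]-C[a]; print("y ang",np.degrees(np.arctan2(d[1],d[0])))
for n,(u,v) in dict(hingeA=(187,257),hingeB=(187,307),catchA=(485,268),catchB=(487,322)).items(): print(n,ray(ft,370+u/6,170+v/6,.056).round(4))
fs=grab("side")
C=np.array([ray(fs,270+u/5,190+v/4,.05)[:2] for u,v in ((112,318),(404,290),(462,420),(130,455))]); print(C.round(4),C.mean(0)); print([np.linalg.norm(C[i]-C[(i+1)%4]).round(4) for i in range(4)])
Pt=cloud(ft); b=Pt[195:225,380:404].reshape(-1,3); b=b[b[:,2]>.07]; vx,vy,vz,x,y,z=cv2.fitLine(b.astype(np.float32),cv2.DIST_HUBER,0,.01,.01).ravel(); print("bar dir",vx,vy,vz,"elev",np.degrees(np.arcsin(abs(vz))),b[b[:,2].argmax()])
```

```text
[[ 0.592  -0.3225]
 [ 0.5743 -0.4453]
 [ 0.4094 -0.4239]
 [ 0.4243 -0.2946]]
c [ 0.5    -0.3716] sides [np.float64(0.124), np.float64(0.1662), np.float64(0.1301), np.float64(0.1701)]
x ang 81.75668549766219
x ang 83.45708704231639
y ang 170.54390175912516
y ang 172.5988104212933
hingeA [ 0.5244 -0.3059  0.056 ]
hingeB [ 0.5001 -0.3023  0.056 ]
catchA [ 0.5042 -0.4485  0.056 ]
catchB [ 0.478  -0.4448  0.056 ]
[[ 0.4277 -0.3031]
 [ 0.5908 -0.3269]
 [ 0.5748 -0.4507]
 [ 0.4082 -0.4267]] [ 0.5003794  -0.37686532]
[np.float64(0.1648), np.float64(0.1249), np.float64(0.1683), np.float64(0.1251)]
bar dir 0.07279325 0.46701184 0.88124967 elev 61.793476 [ 0.52718339 -0.23513014  0.19517238]
```

```bash
cat >> h.py <<'E'
CASE=np.array([.501,-.374]); CA=np.radians(81.8)
def tocase(z,n=None,poff=-.027,dx=0,dy=0):
    """plaque centre at case centre (+dx along case x, dy along case y); z grasp"""
    Rt=down(CA-np.pi); c=CASE+dx*np.array([np.cos(CA),np.sin(CA)])+dy*np.array([-np.sin(CA),np.cos(CA)])
    g=np.r_[c,z]-Rt[:,1]*poff
    st(); p,R=pose(); print("target",g.round(4),"err mm",((g-p-R[:,2]*HZ)*1e3).round(1)); rows(g,Rt,n)
E
python3 - <<'E'
from h import *
tocase(.27,14)
E
```

```text
t 24.5 grasp pt [0.5663 0.1484 0.2291] x [ 1.     0.023 -0.009] z [-0.007 -0.118 -0.993] F [-1.6  0.6 -0.7] w 0.0485 q [-0.74  0.39  0.41  1.79 -0.05  1.03 -0.3 ]
target [ 0.4743 -0.3701  0.27  ] err mm [ -92.1 -518.5   40.9]
0 [-0.063, 0.319, 0.013] [0.0032, -0.0033, 0.0592]
1 [-0.023, 0.324, 0.011] [0.0032, -0.0033, 0.0592]
2 [0.017, 0.325, 0.009] [0.0032, -0.0033, 0.0592]
3 [0.057, 0.32, 0.007] [0.0032, -0.0033, 0.0592]
4 [0.097, 0.311, 0.004] [0.0032, -0.0033, 0.0592]
5 [0.134, 0.296, 0.001] [0.0032, -0.0033, 0.0592]
6 [0.17, 0.277, -0.002] [0.0032, -0.0033, 0.0592]
7 [0.203, 0.254, -0.005] [0.0032, -0.0033, 0.0592]
8 [0.233, 0.227, -0.008] [0.0032, -0.0033, 0.0592]
9 [0.259, 0.197, -0.011] [0.0032, -0.0033, 0.0592]
10 [0.281, 0.163, -0.014] [0.0032, -0.0033, 0.0592]
11 [0.299, 0.127, -0.017] [0.0032, -0.0033, 0.0592]
12 [0.312, 0.089, -0.02] [0.0032, -0.0033, 0.0592]
13 [0.321, 0.049, -0.023] [0.0032, -0.0033, 0.0592]
```

Request:
apply_moves(dp=[[-0.063,0.3,-0.05],[-0.023,0.32,-0.05],[0.017,0.325,-0.03],[0.057,0.32,-0.01],[0.097,0.31,0],[0.134,0.296,0],[0.17,0.277,0],[0.203,0.254,0],[0.233,0.227,-0.005],[0.259,0.197,-0.01],[0.28,0.163,-0.01],[0.28,0.12,-0.01],[0.2,0.06,-0.01],[0.08,0.02,0]], twist=[[0.003,-0.003,0.059],[0.003,-0.003,0.059],[0.003,-0.003,0.059],[0.003,-0.003,0.059],[0.003,-0.003,0.059],[0.003,-0.003,0.059],[0.003,-0.003,0.059],[0.003,-0.003,0.059],[0.003,-0.003,0.059],[0.003,-0.003,0.059],[0.003,-0.003,0.059],[0.003,-0.003,0.059],[0.003,-0.003,0.05],[0,0,0.03]], jaw=[255,255,255,255,255,255,255,255,255,255,255,255,255,255])

```text
clock: 25.9
tcp_pos: [0.4665, -0.3308, 0.4342]
orientation: [2.074, -2.326, -0.003]
contact_force: [0.4, 0.5, -0.2]
grip_width: 0.0483
```

Run:
```python
from h import *
f=grab("wrist");f=grab("wrist","w16.png")
tocase(.20,3)
```

```text
t 26.0 grasp pt [ 0.4635 -0.3322  0.2792] x [-0.11  -0.994  0.017] z [-0.021 -0.015 -1.   ] F [ 0.3 -0.2 -0.8] w 0.0481 q [-0.2   0.39  0.92  1.82 -0.31  1.11 -0.86]
target [ 0.4743 -0.3701  0.2   ] err mm [ 10.8 -38.  -79.2]
0 [0.105, -0.038, 0.221] [0.003, -0.0028, 0.0051]
1 [0.106, -0.037, 0.221] [0.003, -0.0028, 0.0051]
2 [0.107, -0.037, 0.22] [0.003, -0.0028, 0.0051]
```

View pics/w16.png

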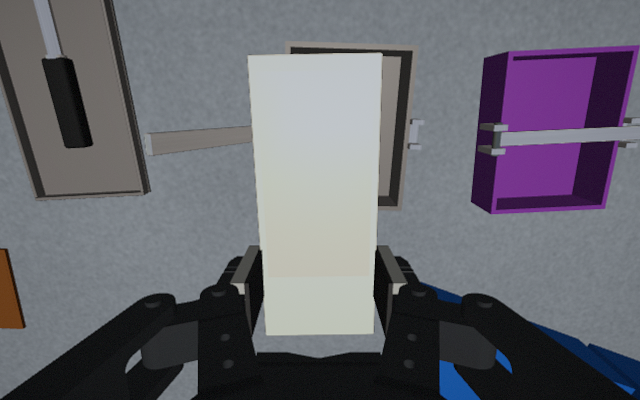

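Request:
apply_moves(dp=[[0.15,-0.05,0],[0.12,-0.04,0.05],[0.04,-0.01,0.15],[0,0,0.3],[0,0,0.2],[0,0,0.05]], twist=[[0.003,-0.003,0.006],[0.003,-0.003,0.006],[0.003,-0.003,0.003],[0,0,0],[0,0,0],[0,0,0]], jaw=[255,255,255,255,255,255])

```text
clock: 26.6
tcp_pos: [0.4792, -0.3622, 0.3387]
orientation: [-2.081, 2.348, 0.008]
contact_force: [-0.2, 0.3, -1.8]
grip_width: 0.0485
```

Run:
```python
from h import *
f=grab("wrist");f=grab("wrist","w17.png")
tocase(.10,3)
```

```text
t 26.7 grasp pt [ 0.4797 -0.3618  0.1857] x [-0.121 -0.993 -0.006] z [ 0.001  0.006 -1.   ] F [-0.4 -0.2 -0.3] w 0.0484 q [-0.04  0.54  0.81  1.84 -0.48  0.97 -0.71]
target [ 0.4743 -0.3701  0.1   ] err mm [ -5.4  -8.3 -85.7]
0 [0.024, 0.012, 0.238] [-0.0001, 0.0009, 0.0035]
1 [0.023, 0.012, 0.238] [-0.0001, 0.0009, 0.0035]
2 [0.023, 0.012, 0.238] [-0.0001, 0.0009, 0.0035]
```

View pics/w17.png

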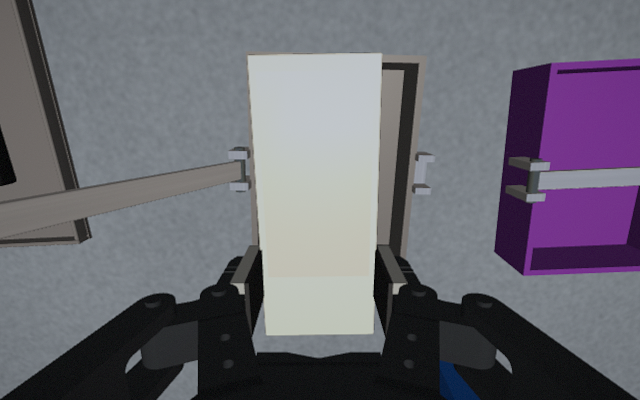

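Request:
apply_moves(dp=[[0.04,0.02,0.2],[0.025,0.015,0.25],[0.005,0.003,0.25],[0,0,0.15],[0,0,0.03]], twist=[[0,0.001,0.004],[0,0.001,0.004],[0,0.001,0.002],[0,0,0],[0,0,0]], jaw=[255,255,255,255,255])

```text
clock: 27.2
tcp_pos: [0.4795, -0.3708, 0.2397]
orientation: [-2.065, 2.36, -0.021]
contact_force: [-0.2, 0.2, -0.8]
grip_width: 0.0483
```

Run:
```python
from h import *
f=grab("wrist","w18.png");
tocase(.03,3)
```

```text
t 27.25 grasp pt [ 0.4818 -0.372   0.0855] x [-0.133 -0.991  0.005] z [ 0.014 -0.007 -1.   ] F [0.1 0.1 0.5] w 0.0483 q [ 0.06  0.67  0.7   1.89 -0.6   0.78 -0.62]
target [ 0.4743 -0.3701  0.03  ] err mm [ -7.6   1.9 -55.5]
0 [-0.001, 0.018, 0.154] [-0.0023, -0.0008, 0.0016]
1 [-0.001, 0.017, 0.154] [-0.0023, -0.0008, 0.0016]
2 [-0.0, 0.016, 0.154] [-0.0023, -0.0008, 0.0016]
```

View pics/w18.png

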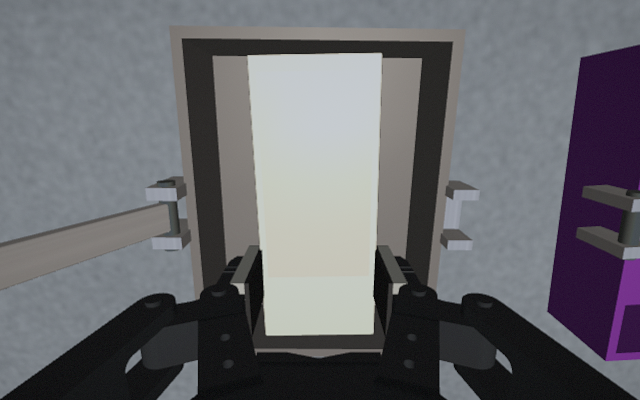

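The plaque is centred over the case, whose walls run from column 178 to 455. I'll lower it.

Request:
apply_moves(dp=[[0,0.025,0.15],[0,0.02,0.17],[0,0.008,0.12],[0,0,0.05],[0,0,0.02]], twist=[[-0.003,-0.001,0.002],[-0.003,-0.001,0.002],[-0.001,0,0],[0,0,0],[0,0,0]], jaw=[255,255,255,255,255])

```text
clock: 27.75
tcp_pos: [0.4754, -0.371, 0.1776]
orientation: [-2.06, 2.371, -0.007]
contact_force: [0.8, -0.2, -0.2]
grip_width: 0.048
```

Run:
```python
from h import *
f=grab("wrist","w19.png");
tocase(.023,1)
```

```text
t 27.8 grasp pt [ 0.4758 -0.3713  0.0228] x [-0.14  -0.99   0.002] z [ 0.003 -0.003 -1.   ] F [ 0.3  0.1 -0.7] w 0.0488 q [ 0.11  0.75  0.62  1.91 -0.67  0.69 -0.57]
target [ 0.4743 -0.3701  0.023 ] err mm [-1.5  1.1  0.2]
0 [-0.005, 0.009, -0.002] [-0.0017, -0.0011, 0.0013]
```

View pics/w19.png

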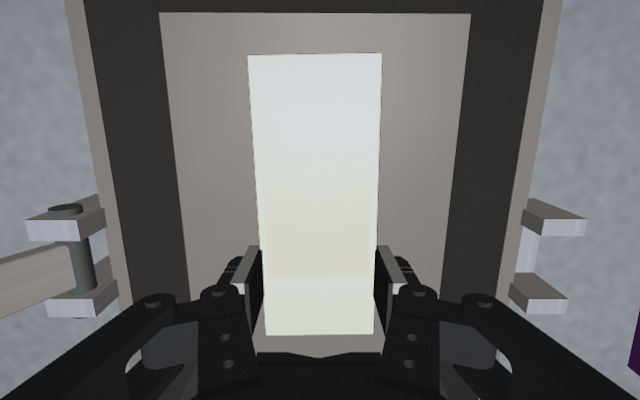

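Request:
apply_moves(dp=[[0,0,0],[0,0,0],[0,0,0],[0,0,-0.1],[0,0,-0.3],[0,0,-0.38],[0,0,-0.38],[0,0,-0.38],[0,0,-0.38],[0,0,-0.3],[0,0,0]], twist=[[0,0,0],[0,0,0],[0,0,0],[0,0,0],[0,0,0],[0,0,0],[0,0,0],[0,0,0],[0,0,0],[0,0,0],[0,0,0]], jaw=[75,75,75,75,75,75,75,75,75,75,75])

```text
clock: 28.9
tcp_pos: [0.4719, -0.372, 0.463]
orientation: [-2.052, 2.374, -0.016]
contact_force: [-0.5, -0.4, 1.0]
grip_width: 0.0601
```

Run:
```python
from h import *
f=grab("wrist");f=grab("wrist","w20.png"); P=cloud(f)
hsv=cv2.cvtColor(f["color"],cv2.COLOR_RGB2HSV)
np.savez("pics/w20.npz",**f)
plq(2,.046,.20,15)
```

```text
t 29.0 grasp pt [ 0.4723 -0.3711  0.3037] x [-0.144 -0.99   0.001] z [ 0.004 -0.002 -1.   ] F [0.3 0.2 0.1] w 0.0605 q [-0.11  0.42  0.92  1.72 -0.36  1.18 -0.81]
err mm [ 180.8  573.  -103.7]
0 [-0.339, -0.052, 0.058] [-0.0026, 0.0029, -0.0556]
1 [-0.331, -0.091, 0.055] [-0.0026, 0.0029, -0.0556]
2 [-0.318, -0.129, 0.053] [-0.0026, 0.0029, -0.0556]
3 [-0.301, -0.166, 0.05] [-0.0026, 0.0029, -0.0556]
4 [-0.28, -0.2, 0.047] [-0.0026, 0.0029, -0.0556]
5 [-0.255, -0.231, 0.045] [-0.0026, 0.0029, -0.0556]
6 [-0.227, -0.26, 0.042] [-0.0026, 0.0029, -0.0556]
7 [-0.196, -0.285, 0.039] [-0.0026, 0.0029, -0.0556]
8 [-0.161, -0.306, 0.036] [-0.0026, 0.0029, -0.0556]
9 [-0.125, -0.323, 0.034] [-0.0026, 0.0029, -0.0556]
10 [-0.087, -0.335, 0.031] [-0.0026, 0.0029, -0.0556]
11 [-0.048, -0.343, 0.029] [-0.0026, 0.0029, -0.0556]
12 [-0.008, -0.346, 0.027] [-0.0026, 0.0029, -0.0556]
13 [0.033, -0.345, 0.025] [-0.0026, 0.0029, -0.0556]
14 [0.072, -0.339, 0.024] [-0.0026, 0.0029, -0.0556]
```

View pics/w20.png

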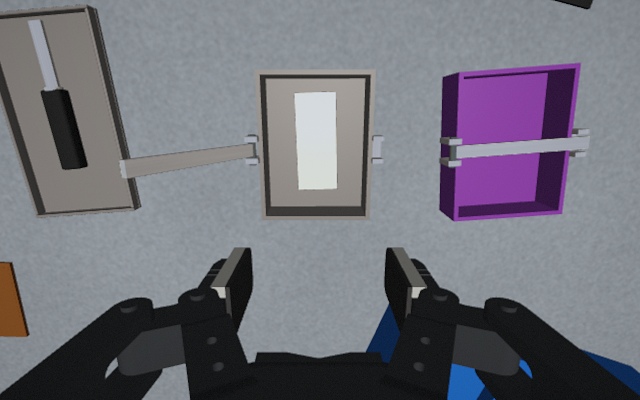

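Plaque 1 lies centred in the case, at about (316,140). Next is plaque 2.

Request:
apply_moves(dp=[[-0.3,-0.052,0.03],[-0.331,-0.091,0.03],[-0.318,-0.129,0.04],[-0.301,-0.166,0.05],[-0.28,-0.2,0.05],[-0.255,-0.231,0.045],[-0.227,-0.26,0.042],[-0.196,-0.285,0.04],[-0.161,-0.306,0.036],[-0.125,-0.323,0.034],[-0.087,-0.335,0.03],[-0.048,-0.343,0.03],[0,-0.3,0.03],[0.04,-0.2,0.03],[0.03,-0.05,0]], twist=[[-0.003,0.003,-0.056],[-0.003,0.003,-0.056],[-0.003,0.003,-0.056],[-0.003,0.003,-0.056],[-0.003,0.003,-0.056],[-0.003,0.003,-0.056],[-0.003,0.003,-0.056],[-0.003,0.003,-0.056],[-0.003,0.003,-0.056],[-0.003,0.003,-0.056],[-0.003,0.003,-0.056],[-0.003,0.003,-0.056],[-0.003,0.003,-0.05],[0,0,-0.04],[0,0,-0.02]], jaw=[75,75,75,75,75,75,75,75,75,75,75,75,75,75,75])

```text
clock: 30.5
tcp_pos: [0.6159, 0.1846, 0.3372]
orientation: [3.028, -0.016, -0.076]
contact_force: [-0.5, -0.5, -0.6]
grip_width: 0.0601
```

Run:
```python
from h import *
f=grab("wrist");f=grab("wrist","w21.png")
plq(2,.046,.17,2)
```

```text
t 30.6 grasp pt [0.6083 0.1652 0.1842] x [ 0.999 -0.018 -0.049] z [-0.05  -0.113 -0.992] F [-0.1 -0.2 -1.2] w 0.0602 q [-0.69  0.53  0.4   1.69 -0.13  1.04 -0.28]
err mm [ 44.7  36.8 -14.2]
0 [0.151, -0.159, 0.033] [0.0007, 0.0129, -0.0107]
1 [0.154, -0.155, 0.037] [0.0007, 0.0129, -0.0107]
```

View pics/w21.png

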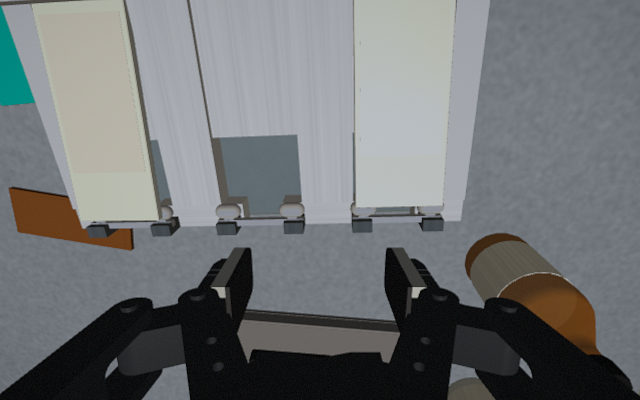

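Request:
apply_moves(dp=[[0.14,-0.14,0],[0.14,-0.12,0],[0.09,-0.04,0.03],[0.02,0,0.02],[0,0,0]], twist=[[0.001,0.012,-0.011],[0.001,0.012,-0.01],[0,0.002,0],[0,0,0],[0,0,0]], jaw=[75,75,75,75,75])

```text
clock: 31.1
tcp_pos: [0.6624, 0.2114, 0.3224]
orientation: [3.027, 0.029, -0.007]
contact_force: [0.5, -0.0, -0.3]
grip_width: 0.0603
```

Run:
```python
from h import *
f=grab("wrist");f=grab("wrist","w22.png")
plq(2,.046,.134,2,pitch=-6.2)
P=cloud(f)
```

```text
t 31.2 grasp pt [0.6618 0.1939 0.1692] x [ 1.     0.019 -0.005] z [-0.003 -0.114 -0.993] F [-0.1 -0.2  0.6] w 0.06 q [-0.68  0.62  0.38  1.58 -0.13  1.02 -0.26]
err mm [ -8.8   8.1 -35.2]
0 [-0.039, -0.047, 0.142] [0.0014, 0.0015, -0.003]
1 [-0.039, -0.047, 0.142] [0.0014, 0.0015, -0.003]
```

View pics/w22.png

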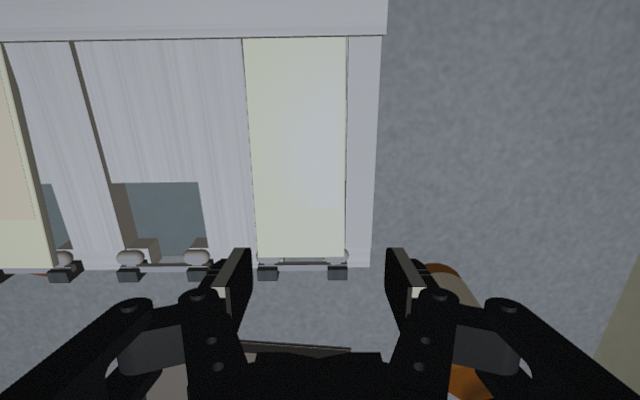

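Request:
apply_moves(dp=[[-0.05,-0.05,0.1],[-0.03,-0.04,0.12],[-0.006,-0.01,0.06],[0,0,0]], twist=[[0.001,0.002,-0.004],[0.001,0.001,-0.003],[0,0,0],[0,0,0]], jaw=[75,75,75,75])

```text
clock: 31.6
tcp_pos: [0.6506, 0.2165, 0.2892]
orientation: [3.031, 0.045, 0.003]
contact_force: [-0.7, -0.5, 0.8]
grip_width: 0.0603
```

Run:
```python
from h import *
f=grab("wrist","w23.png")
plq(2,.046,.124,1,pitch=-6.2)
P=cloud(f)
q=P[80:280:5,285:340:5].reshape(-1,3); q=q[np.isfinite(q).all(1)]; t=(q-NOTCH[2])@DIN; c=np.polyfit(t,q[:,2],1); print("pitch",np.degrees(np.arctan(c[0])),"top z @16",np.polyval(c,.016))
```

```text
t 31.65 grasp pt [0.6516 0.1995 0.136 ] x [1.    0.03  0.001] z [ 0.004 -0.109 -0.994] F [ 0.2 -0.4  0.3] w 0.0605 q [-0.68  0.64  0.37  1.63 -0.14  0.95 -0.27]
err mm [  1.4   2.5 -12. ]
0 [0.014, -0.029, 0.097] [0.0007, -0.0004, -0.0013]
pitch -6.101968669148096 top z @16 0.12055760362885148
```

View pics/w23.png

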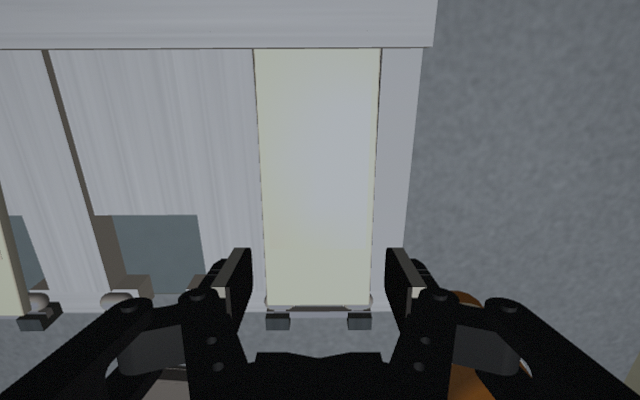

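Request:
apply_moves(dp=[[0.006,-0.015,0.06],[0.003,-0.008,0.045],[0,0,0]], twist=[[0,0,0],[0,0,0],[0,0,0]], jaw=[75,75,75])

```text
clock: 31.95
tcp_pos: [0.6529, 0.2173, 0.2777]
orientation: [3.032, 0.043, 0.008]
contact_force: [-0.0, 0.6, -0.2]
grip_width: 0.06
```

Run:
```python
from h import *
plq(2,.046,.124,1,pitch=-6.2)
```

```text
t 31.95 grasp pt [0.6539 0.2005 0.1239] x [1.    0.029 0.004] z [ 0.007 -0.109 -0.994] F [-0.   0.6 -0.2] w 0.06 q [-0.68  0.66  0.36  1.63 -0.15  0.93 -0.26]
err mm [-0.9  1.5  0.1]
0 [-0.003, -0.011, -0.002] [0.0004, -0.0016, -0.002]
```

Request:
apply_moves(dp=[[0,0,0],[0,0,0],[0,0,0],[0,0,0],[0,0.05,-0.01],[0,0.06,-0.015],[0,0.08,-0.02],[0,0.1,-0.04],[0,0.1,-0.15],[0,0.05,-0.3],[0,0,-0.3],[0,0,0]], twist=[[0,0,0],[0,0,0],[0,0,0],[0,0,0],[0,0,0],[0,0,0],[0,0,0],[0,0,0],[0,0,0],[0,0,0],[0,0,0],[0,0,0]], jaw=[255,255,255,255,255,255,255,255,255,255,255,255], grip_force=50)

```text
clock: 33.15
tcp_pos: [0.6545, 0.1661, 0.3922]
orientation: [3.03, 0.034, 0.01]
contact_force: [0.6, -0.0, -0.7]
grip_width: 0.0484
```

```bash
cat >> h.py <<'E'
def edges():
    f=grab("wrist"); K=f["intrinsics"];z=f["z_map"];H=f["hand_eye"]
    v,u=np.mgrid[:400,:640]; Pc=np.stack([(u-K[0,2])/K[0,0]*z,(v-K[1,2])/K[1,1]*z,z],-1); T=Pc@H[:3,:3].T+H[:3,3]
    c=T[:300,315]; i=np.where((c[:,2]>.145)&(c[:,2]<.178))[0]; print("far edge row",i.min(),c[i.min()].round(4),"z med",np.median(c[i,2]).round(4),"slope deg",np.degrees(np.polyfit(c[i,1],c[i,2],1)[0]).round(2))
    return f
E
python3 - <<'E'
from h import *
grab("top");f=edges(); cv2.imwrite("pics/w24.png",f["color"][:,:,::-1])
tocase(.29,15)
E
```

```text
far edge row 36 [ 0.0002 -0.0932  0.1637] z med 0.1615 slope deg -0.24
t 33.25 grasp pt [0.6535 0.1483 0.2339] x [ 1.     0.022 -0.001] z [ 0.002 -0.113 -0.994] F [ 0.3 -0.3 -0.3] w 0.0484 q [-0.65  0.52  0.41  1.59 -0.1   1.1  -0.22]
target [ 0.4743 -0.3701  0.29  ] err mm [-179.2 -518.4   56.1]
0 [-0.106, 0.297, 0.002] [0.0027, -0.0031, 0.0552]
1 [-0.071, 0.307, 0.001] [0.0027, -0.0031, 0.0552]
2 [-0.035, 0.314, -0.001] [0.0027, -0.0031, 0.0552]
3 [0.001, 0.315, -0.002] [0.0027, -0.0031, 0.0552]
4 [0.038, 0.313, -0.004] [0.0027, -0.0031, 0.0552]
5 [0.073, 0.307, -0.006] [0.0027, -0.0031, 0.0552]
6 [0.108, 0.296, -0.008] [0.0027, -0.0031, 0.0552]
7 [0.142, 0.282, -0.011] [0.0027, -0.0031, 0.0552]
8 [0.173, 0.263, -0.013] [0.0027, -0.0031, 0.0552]
9 [0.202, 0.242, -0.016] [0.0027, -0.0031, 0.0552]
10 [0.229, 0.217, -0.019] [0.0027, -0.0031, 0.0552]
11 [0.252, 0.189, -0.021] [0.0027, -0.0031, 0.0552]
12 [0.272, 0.158, -0.024] [0.0027, -0.0031, 0.0552]
13 [0.288, 0.126, -0.027] [0.0027, -0.0031, 0.0552]
14 [0.301, 0.091, -0.029] [0.0027, -0.0031, 0.0552]
```

View pics/w24.png

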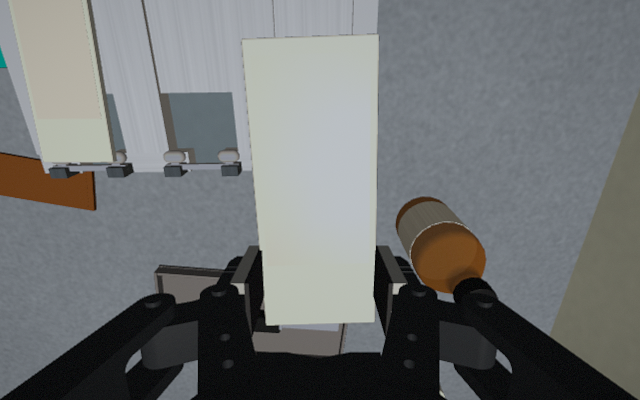

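Plaque 2 is held well. Its far edge is 6 mm further out than plaque 1's was, so I'll use an offset of -33 mm.

Request:
apply_moves(dp=[[-0.09,0.28,-0.06],[-0.071,0.307,-0.06],[-0.035,0.314,-0.04],[0,0.315,-0.02],[0.038,0.313,0],[0.073,0.307,0],[0.108,0.296,0],[0.142,0.282,0],[0.173,0.263,-0.01],[0.202,0.242,-0.01],[0.229,0.217,-0.01],[0.252,0.189,-0.01],[0.272,0.158,-0.01],[0.25,0.1,0],[0.15,0.03,0],[0.08,0,0]], twist=[[0.003,-0.003,0.055],[0.003,-0.003,0.055],[0.003,-0.003,0.055],[0.003,-0.003,0.055],[0.003,-0.003,0.055],[0.003,-0.003,0.055],[0.003,-0.003,0.055],[0.003,-0.003,0.055],[0.003,-0.003,0.055],[0.003,-0.003,0.055],[0.003,-0.003,0.055],[0.003,-0.003,0.055],[0.003,-0.003,0.055],[0.003,-0.003,0.05],[0,0,0.03],[0,0,0.01]], jaw=[255,255,255,255,255,255,255,255,255,255,255,255,255,255,255,255])

```text
clock: 34.85
tcp_pos: [0.4557, -0.3675, 0.4364]
orientation: [2.026, -2.386, -0.032]
contact_force: [-0.2, -0.3, -0.9]
grip_width: 0.0488
```

Run:
```python
from h import *
grab("wrist");edges()
tocase(.12,4,poff=-.033)
```

```text
far edge row 36 [-1.000e-04 -9.580e-02  1.624e-01] z med 0.1613 slope deg -0.23
t 34.95 grasp pt [ 0.4529 -0.3658  0.2818] x [-0.16  -0.987 -0.004] z [-0.022  0.008 -1.   ] F [ 0.   0.6 -1.4] w 0.0483 q [-0.11  0.42  0.92  1.77 -0.35  1.15 -0.81]
target [ 0.4683 -0.3693  0.12  ] err mm [  15.4   -3.5 -161.8]
0 [0.002, -0.033, 0.336] [0.0028, 0.0005, -0.0021]
1 [0.002, -0.031, 0.336] [0.0028, 0.0005, -0.0021]
2 [0.002, -0.029, 0.337] [0.0028, 0.0005, -0.0021]
3 [0.002, -0.027, 0.337] [0.0028, 0.0005, -0.0021]
```

Request:
apply_moves(dp=[[0,-0.06,0.25],[0,-0.05,0.35],[0,-0.02,0.35],[0,0,0.25],[0,0,0.1],[0,0,0]], twist=[[0.004,0,-0.002],[0.004,0,-0.002],[0.002,0,-0.002],[0,0,0],[0,0,0],[0,0,0]], jaw=[255,255,255,255,255,255])

```text
clock: 35.55
tcp_pos: [0.4769, -0.3603, 0.274]
orientation: [-2.071, 2.351, 0.011]
contact_force: [0.1, -0.2, -0.2]
grip_width: 0.0485
```

Run:
```python
from h import *
grab("wrist");f=grab("wrist","w25.png")
tocase(.03,4,poff=-.0335)
```

```text
t 35.65 grasp pt [ 0.478  -0.36    0.1214] x [-0.127 -0.992 -0.009] z [ 0.005  0.008 -1.   ] F [ 0.5 -0.3  0.6] w 0.0479 q [ 0.01  0.62  0.74  1.89 -0.56  0.86 -0.66]
target [ 0.4678 -0.3692  0.03  ] err mm [-10.2  -9.2 -91.4]
0 [0.021, 0.018, 0.19] [-0.0004, 0.0011, 0.0019]
1 [0.02, 0.018, 0.19] [-0.0004, 0.0011, 0.0019]
2 [0.02, 0.018, 0.19] [-0.0004, 0.0011, 0.0019]
3 [0.02, 0.017, 0.19] [-0.0004, 0.0011, 0.0019]
```

View pics/w25.png

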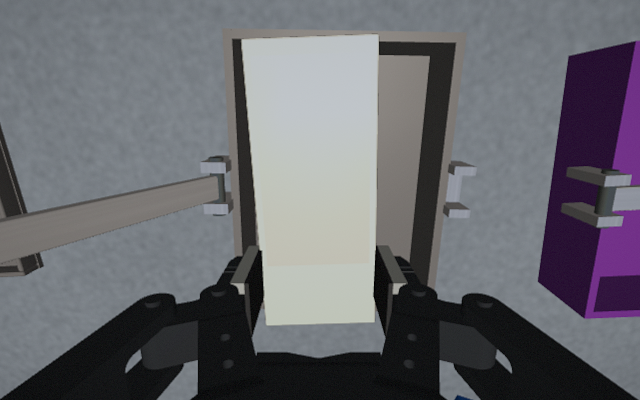

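Request:
apply_moves(dp=[[0.05,0.05,0.1],[0.025,0.025,0.15],[0.008,0.005,0.17],[0,0,0.12],[0,0,0.03]], twist=[[0,0.002,0.003],[0,0.001,0.003],[0,0.001,0.001],[0,0,0],[0,0,0]], jaw=[255,255,255,255,255])

```text
clock: 36.15
tcp_pos: [0.4677, -0.3734, 0.2114]
orientation: [-2.054, 2.369, -0.025]
contact_force: [0.3, 0.6, -0.8]
grip_width: 0.0481
```

Run:
```python
from h import *
f=grab("wrist","w26.png")
tocase(.029,2,poff=-.0335)
```

```text
t 36.2 grasp pt [ 0.47   -0.3749  0.0568] x [-0.142 -0.99   0.006] z [ 0.015 -0.009 -1.   ] F [-0.5 -0.3 -0.6] w 0.0483 q [ 0.09  0.7   0.66  1.92 -0.64  0.73 -0.58]
target [ 0.4678 -0.3692  0.029 ] err mm [ -2.2   5.7 -27.8]
0 [-0.019, 0.004, 0.116] [-0.0038, -0.0015, 0.0001]
1 [-0.018, 0.003, 0.116] [-0.0038, -0.0015, 0.0001]
```

View pics/w26.png

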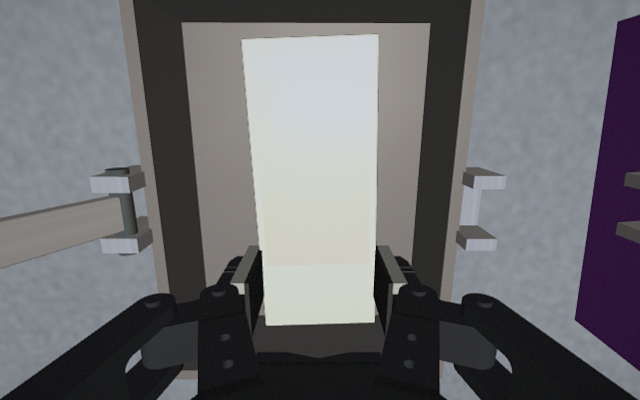

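Request:
apply_moves(dp=[[-0.03,0.004,0.11],[-0.015,0.003,0.09],[-0.003,0,0.03],[0,0,0]], twist=[[-0.004,-0.002,0],[-0.003,-0.001,0],[0,0,0],[0,0,0]], jaw=[255,255,255,255])

```text
clock: 36.6
tcp_pos: [0.4688, -0.3679, 0.1831]
orientation: [-2.057, 2.372, -0.004]
contact_force: [-0.2, 1.2, -0.8]
grip_width: 0.0486
```

Run:
```python
from h import *
tocase(.029,1,poff=-.0335)
```

```text
t 36.6 grasp pt [ 0.4692 -0.368   0.0284] x [-0.141 -0.99   0.001] z [ 0.003 -0.001 -1.   ] F [-0.2  1.2 -0.8] w 0.0486 q [ 0.1   0.74  0.63  1.93 -0.67  0.69 -0.57]
target [ 0.4678 -0.3692  0.029 ] err mm [-1.3 -1.2  0.6]
0 [0.012, 0.006, -0.005] [-0.0013, -0.0003, 0.0006]
```

Position is good, so I'll release and lift, then go to plaque 0.

Request:
apply_moves(dp=[[0,0,0],[0,0,0],[0,0,0],[0,0,-0.1],[0,0,-0.3],[0,0,-0.38],[0,0,-0.38],[0,0,-0.38],[0,0,-0.38],[0,0,-0.3],[0,0,0]], twist=[[0,0,0],[0,0,0],[0,0,0],[0,0,0],[0,0,0],[0,0,0],[0,0,0],[0,0,0],[0,0,0],[0,0,0],[0,0,0]], jaw=[75,75,75,75,75,75,75,75,75,75,75])

```text
clock: 37.7
tcp_pos: [0.4654, -0.3695, 0.4673]
orientation: [-2.05, 2.376, -0.009]
contact_force: [0.1, -0.4, -0.1]
grip_width: 0.0606
```

Run:
```python
from h import *
f=grab("wrist");f=grab("wrist","w27.png")
plq(0,.046,.20,15)
```

```text
t 37.8 grasp pt [ 0.4653 -0.368   0.3081] x [-0.146 -0.989 -0.001] z [ 0.001  0.001 -1.   ] F [ 0.5  0.5 -0.8] w 0.0604 q [-0.13  0.4   0.94  1.73 -0.35  1.18 -0.81]
err mm [  19.8  564.6 -108.1]
0 [-0.321, 0.037, 0.061] [-0.0026, 0.0031, -0.0556]
1 [-0.324, -0.001, 0.059] [-0.0026, 0.0031, -0.0556]
2 [-0.322, -0.039, 0.057] [-0.0026, 0.0031, -0.0556]
3 [-0.315, -0.077, 0.054] [-0.0026, 0.0031, -0.0556]
4 [-0.305, -0.113, 0.052] [-0.0026, 0.0031, -0.0556]
5 [-0.29, -0.148, 0.049] [-0.0026, 0.0031, -0.0556]
6 [-0.271, -0.181, 0.047] [-0.0026, 0.0031, -0.0556]
7 [-0.248, -0.212, 0.044] [-0.0026, 0.0031, -0.0556]
8 [-0.222, -0.239, 0.041] [-0.0026, 0.0031, -0.0556]
9 [-0.193, -0.264, 0.038] [-0.0026, 0.0031, -0.0556]
10 [-0.161, -0.285, 0.036] [-0.0026, 0.0031, -0.0556]
11 [-0.127, -0.302, 0.033] [-0.0026, 0.0031, -0.0556]
12 [-0.092, -0.314, 0.031] [-0.0026, 0.0031, -0.0556]
13 [-0.055, -0.323, 0.029] [-0.0026, 0.0031, -0.0556]
14 [-0.017, -0.327, 0.027] [-0.0026, 0.0031, -0.0556]
```

View pics/w27.png

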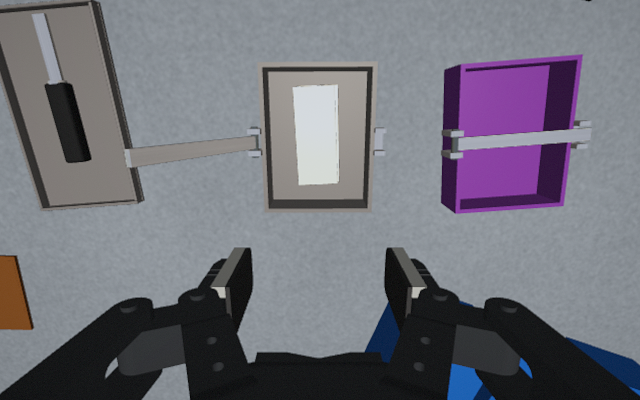

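The two plaques are stacked at about (316,135). On to plaque 0, bowing the path outward a little.

Request:
apply_moves(dp=[[-0.28,-0.03,0.03],[-0.324,-0.06,0.03],[-0.322,-0.1,0.04],[-0.315,-0.13,0.05],[-0.3,-0.15,0.05],[-0.29,-0.16,0.05],[-0.271,-0.181,0.047],[-0.248,-0.212,0.044],[-0.222,-0.239,0.04],[-0.193,-0.264,0.038],[-0.161,-0.285,0.036],[-0.127,-0.302,0.033],[-0.08,-0.3,0.03],[-0.03,-0.25,0.03],[0,-0.1,0]], twist=[[-0.003,0.003,-0.056],[-0.003,0.003,-0.056],[-0.003,0.003,-0.056],[-0.003,0.003,-0.056],[-0.003,0.003,-0.056],[-0.003,0.003,-0.056],[-0.003,0.003,-0.056],[-0.003,0.003,-0.056],[-0.003,0.003,-0.056],[-0.003,0.003,-0.056],[-0.003,0.003,-0.056],[-0.003,0.003,-0.056],[-0.003,0.004,-0.056],[0,0.003,-0.045],[0,0,-0.02]], jaw=[75,75,75,75,75,75,75,75,75,75,75,75,75,75,75])

```text
clock: 39.3
tcp_pos: [0.4894, 0.1936, 0.3447]
orientation: [3.026, 0.017, -0.066]
contact_force: [-0.1, -0.6, 1.2]
grip_width: 0.06
```

Run:
```python
from h import *
f=grab("wrist");f=grab("wrist","w28.png")
plq(0,.046,.17,2,pitch=-6.6)
```

```text
t 39.4 grasp pt [0.4836 0.1743 0.1919] x [ 0.999  0.005 -0.043] z [-0.042 -0.115 -0.993] F [-0.4 -1.2 -0.3] w 0.0603 q [-0.85  0.34  0.41  1.96 -0.06  0.95 -0.41]
err mm [  1.6  22.3 -21.9]
0 [-0.019, -0.103, 0.08] [-0.0003, 0.0109, -0.0055]
1 [-0.019, -0.103, 0.08] [-0.0003, 0.0109, -0.0055]
```

View pics/w28.png

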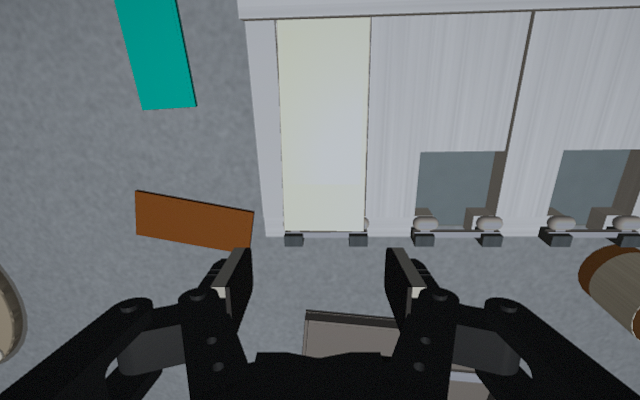

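Request:
apply_moves(dp=[[-0.015,-0.11,0.08],[-0.015,-0.08,0.08],[-0.005,-0.02,0.03],[0,0,0]], twist=[[0,0.011,-0.006],[0,0.01,-0.005],[0,0,0],[0,0,0]], jaw=[75,75,75,75])

```text
clock: 39.8
tcp_pos: [0.486, 0.2063, 0.3196]
orientation: [3.023, 0.023, -0.0]
contact_force: [0.3, 1.1, 0.1]
grip_width: 0.0602
```

Run:
```python
from h import *
f=grab("wrist");f=grab("wrist","w29.png")
plq(0,.046,.134,2,pitch=-6.6)
```

```text
t 39.9 grasp pt [0.4866 0.1881 0.1666] x [ 1.     0.015 -0.   ] z [ 0.002 -0.118 -0.993] F [ 0.4 -0.8  0. ] w 0.0603 q [-0.87  0.37  0.4   1.99 -0.05  0.86 -0.44]
err mm [ -1.5   8.5 -32.6]
0 [-0.007, -0.049, 0.131] [0.0007, 0.0005, -0.004]
1 [-0.007, -0.049, 0.131] [0.0007, 0.0005, -0.004]
```

View pics/w29.png

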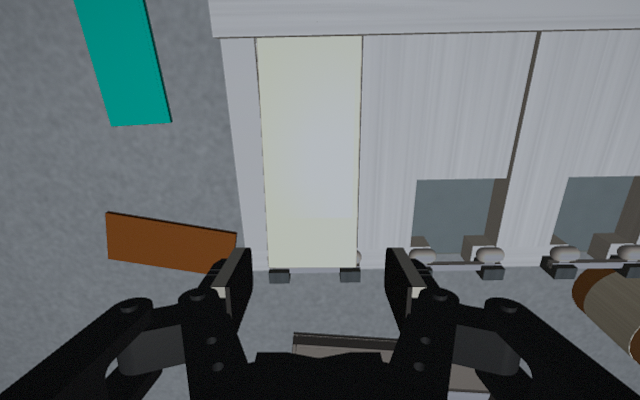

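Request:
apply_moves(dp=[[-0.014,-0.05,0.1],[-0.006,-0.04,0.12],[-0.002,-0.01,0.05],[0,0,0]], twist=[[0.001,0,-0.004],[0,0,-0.004],[0,0,0],[0,0,0]], jaw=[75,75,75,75])

```text
clock: 40.3
tcp_pos: [0.4844, 0.2131, 0.2857]
orientation: [3.027, 0.044, 0.002]
contact_force: [-0.2, -0.3, -0.9]
grip_width: 0.0604
```

Run:
```python
from h import *
f=grab("wrist","w30.png")
plq(0,.046,.124,1,pitch=-6.6,off=-.002)
```

```text
t 40.35 grasp pt [0.485  0.1955 0.1323] x [ 1.     0.029 -0.   ] z [ 0.003 -0.114 -0.993] F [-0.7  0.2 -0.5] w 0.0595 q [-0.86  0.42  0.38  2.01 -0.07  0.79 -0.43]
err mm [-0.9  1.1 -8.3]
0 [-0.008, -0.019, 0.068] [-0.0004, 0.0003, -0.0018]
```

View pics/w30.png

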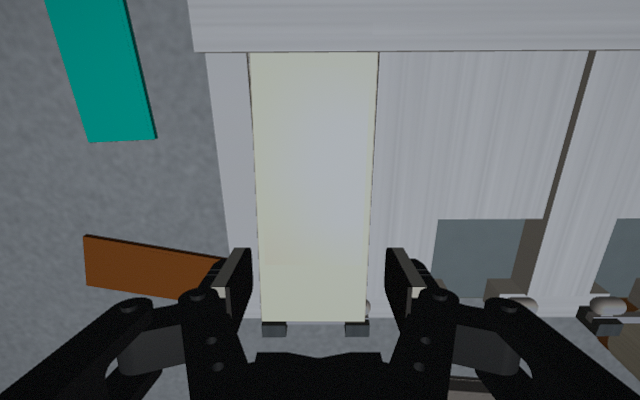

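Request:
apply_moves(dp=[[-0.006,-0.01,0.045],[-0.003,-0.005,0.025],[0,0,0],[0,0,0],[0,0,0],[0,0,0],[0,0,0]], twist=[[0,0,-0.001],[0,0,0],[0,0,0],[0,0,0],[0,0,0],[0,0,0],[0,0,0]], jaw=[75,75,75,255,255,255,255], grip_force=50)

```text
clock: 41.05
tcp_pos: [0.4839, 0.2139, 0.2784]
orientation: [3.028, 0.046, 0.005]
contact_force: [0.7, 0.6, -1.7]
grip_width: 0.0482
```

Request:
apply_moves(dp=[[0,0.05,-0.01],[0,0.06,-0.015],[0,0.08,-0.02],[0,0.1,-0.04],[0,0.1,-0.15],[0,0.05,-0.3],[0,0,-0.3],[0,0,0]], twist=[[0,0,0],[0,0,0],[0,0,0],[0,0,0],[0,0,0],[0,0,0],[0,0,0],[0,0,0]], jaw=[255,255,255,255,255,255,255,255])

```text
clock: 41.85
tcp_pos: [0.4851, 0.1636, 0.3889]
orientation: [3.026, 0.037, 0.002]
contact_force: [1.8, -0.6, -0.3]
grip_width: 0.0485
```

Run:
```python
from h import *
grab("top");f=edges(); cv2.imwrite("pics/w31.png",f["color"][:,:,::-1])
tocase(.30,15,poff=-.03)
```

```text
far edge row 52 [ 0.0002 -0.0876  0.1624] z med 0.1615 slope deg -0.5
t 41.95 grasp pt [0.4833 0.145  0.2317] x [ 1.     0.024 -0.005] z [-0.003 -0.118 -0.993] F [ 1.5  0.2 -0.6] w 0.0483 q [-0.85  0.25  0.43  1.98  0.    0.99 -0.4 ]
target [ 0.4713 -0.3697  0.3   ] err mm [ -12.  -514.7   68.3]
0 [-0.014, 0.298, -0.003] [0.0029, -0.0031, 0.0553]
1 [0.02, 0.298, -0.005] [0.0029, -0.0031, 0.0553]
2 [0.054, 0.294, -0.007] [0.0029, -0.0031, 0.0553]
3 [0.088, 0.285, -0.009] [0.0029, -0.0031, 0.0553]
4 [0.12, 0.273, -0.012] [0.0029, -0.0031, 0.0553]
5 [0.151, 0.257, -0.014] [0.0029, -0.0031, 0.0553]
6 [0.179, 0.238, -0.017] [0.0029, -0.0031, 0.0553]
7 [0.206, 0.216, -0.02] [0.0029, -0.0031, 0.0553]
8 [0.229, 0.19, -0.022] [0.0029, -0.0031, 0.0553]
9 [0.249, 0.163, -0.025] [0.0029, -0.0031, 0.0553]
10 [0.266, 0.132, -0.028] [0.0029, -0.0031, 0.0553]
11 [0.28, 0.101, -0.03] [0.0029, -0.0031, 0.0553]
12 [0.289, 0.068, -0.032] [0.0029, -0.0031, 0.0553]
13 [0.295, 0.034, -0.035] [0.0029, -0.0031, 0.0553]
14 [0.296, -0.001, -0.037] [0.0029, -0.0031, 0.0553]
```

View pics/w31.png

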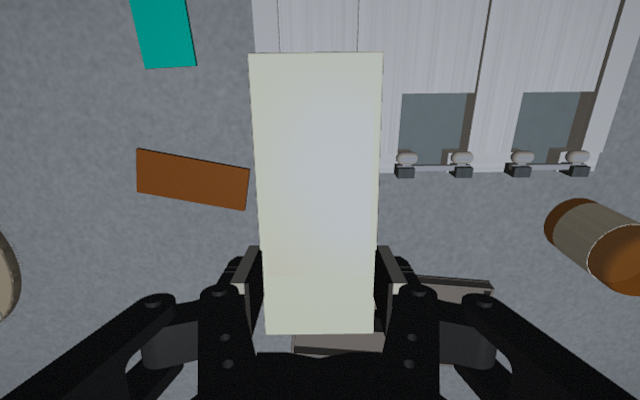

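Plaque 0 is out, with its far edge at -87.6 mm, so I'll use an offset of -27.5 mm.

Request:
apply_moves(dp=[[0.06,0.28,-0.06],[0.09,0.298,-0.06],[0.12,0.28,-0.05],[0.13,0.27,-0.03],[0.14,0.265,-0.01],[0.151,0.257,-0.01],[0.179,0.238,0],[0.206,0.216,0],[0.229,0.2,-0.01],[0.249,0.18,-0.01],[0.266,0.16,-0.01],[0.28,0.13,-0.01],[0.289,0.1,-0.01],[0.25,0.07,0],[0.15,0.03,0],[0.05,0,0]], twist=[[0.003,-0.003,0.055],[0.003,-0.003,0.055],[0.003,-0.003,0.055],[0.003,-0.003,0.055],[0.003,-0.003,0.055],[0.003,-0.003,0.055],[0.003,-0.003,0.055],[0.003,-0.003,0.055],[0.003,-0.003,0.055],[0.003,-0.003,0.055],[0.003,-0.003,0.055],[0.003,-0.003,0.055],[0.003,-0.003,0.055],[0.003,-0.003,0.05],[0,0,0.03],[0,0,0.01]], jaw=[255,255,255,255,255,255,255,255,255,255,255,255,255,255,255,255])

```text
clock: 43.55
tcp_pos: [0.46, -0.375, 0.4347]
orientation: [2.016, -2.371, -0.026]
contact_force: [0.4, -0.4, -0.7]
grip_width: 0.0482
```

Run:
```python
from h import *
grab("wrist");edges()
tocase(.12,4,poff=-.0275)
```

```text
far edge row 52 [-1.000e-04 -9.040e-02  1.621e-01] z med 0.1614 slope deg -0.37
t 43.65 grasp pt [ 0.4559 -0.3744  0.2801] x [-0.157 -0.988  0.01 ] z [-0.033 -0.005 -0.999] F [ 0.5 -0.7 -0.4] w 0.0485 q [-0.11  0.45  0.94  1.76 -0.36  1.15 -0.8 ]
target [ 0.4738 -0.3701  0.12  ] err mm [  17.9    4.3 -160.1]
0 [-0.015, -0.036, 0.332] [0.0038, -0.0012, -0.0017]
1 [-0.014, -0.033, 0.333] [0.0038, -0.0012, -0.0017]
2 [-0.013, -0.031, 0.333] [0.0038, -0.0012, -0.0017]
3 [-0.012, -0.028, 0.333] [0.0038, -0.0012, -0.0017]
```

Request:
apply_moves(dp=[[-0.02,-0.05,0.25],[-0.01,-0.04,0.35],[-0.005,-0.01,0.35],[0,0,0.25],[0,0,0.1],[0,0,0]], twist=[[0.005,-0.001,-0.002],[0.004,-0.001,-0.002],[0.003,0,-0.001],[0,0,0],[0,0,0],[0,0,0]], jaw=[255,255,255,255,255,255])

```text
clock: 44.25
tcp_pos: [0.4765, -0.363, 0.2718]
orientation: [2.076, -2.355, -0.006]
contact_force: [0.1, -0.3, -0.4]
grip_width: 0.0483
```

Run:
```python
from h import *
grab("wrist");f=grab("wrist","w32.png")
tocase(.06,3,poff=-.0275)
```

```text
t 44.35 grasp pt [ 0.4768 -0.3641  0.1193] x [-0.126 -0.992  0.001] z [-0.001 -0.001 -1.   ] F [-0.  -0.6 -0.3] w 0.0483 q [ 0.    0.63  0.76  1.89 -0.56  0.85 -0.65]
target [ 0.4738 -0.3701  0.06  ] err mm [ -3.   -5.9 -59.3]
0 [0.018, 0.006, 0.165] [0.0002, -0.0002, 0.0027]
1 [0.018, 0.006, 0.165] [0.0002, -0.0002, 0.0027]
2 [0.018, 0.006, 0.165] [0.0002, -0.0002, 0.0027]
```

Request:
apply_moves(dp=[[0.03,0.01,0.12],[0.018,0.006,0.16],[0.006,0.002,0.15],[0,0,0.08],[0,0,0]], twist=[[0,0,0.004],[0,0,0.003],[0,0,0.001],[0,0,0],[0,0,0]], jaw=[255,255,255,255,255])

```text
clock: 44.85
tcp_pos: [0.4763, -0.373, 0.2158]
orientation: [-2.055, 2.373, -0.019]
contact_force: [-0.0, 0.4, -0.5]
grip_width: 0.0485
```

Run:
```python
from h import *
f=grab("wrist","w33.png")
tocase(.034,2,poff=-.0275)
```

```text
t 44.9 grasp pt [ 0.478  -0.3745  0.0617] x [-0.143 -0.99   0.007] z [ 0.011 -0.008 -1.   ] F [-0.6 -0.1 -0.7] w 0.0485 q [ 0.07  0.71  0.68  1.9  -0.65  0.75 -0.59]
target [ 0.4738 -0.3701  0.034 ] err mm [ -4.3   4.4 -27.7]
0 [-0.012, 0.014, 0.115] [-0.0028, -0.0016, -0.0001]
1 [-0.012, 0.013, 0.115] [-0.0028, -0.0016, -0.0001]
```

View pics/w33.png

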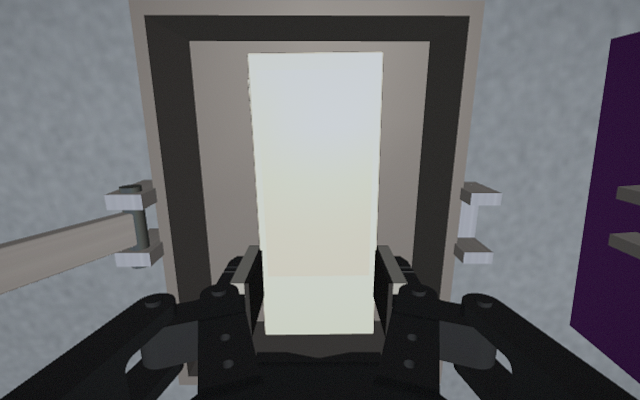

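Request:
apply_moves(dp=[[-0.018,0.018,0.1],[-0.01,0.012,0.08],[-0.003,0.003,0.03],[0,0,0],[0,0,0]], twist=[[-0.003,-0.002,0],[-0.003,-0.001,0],[0,0,0],[0,0,0],[0,0,0]], jaw=[255,255,255,255,255])

```text
clock: 45.4
tcp_pos: [0.4737, -0.3693, 0.191]
orientation: [2.057, -2.375, 0.002]
contact_force: [0.2, -0.2, -0.5]
grip_width: 0.0479
```

Run:
```python
from h import *
tocase(.034,1,poff=-.0275)
```

```text
t 45.4 grasp pt [ 0.4738 -0.3694  0.0363] x [-0.143 -0.99   0.001] z [ 0.001 -0.001 -1.   ] F [ 0.2 -0.2 -0.5] w 0.0479 q [ 0.09  0.74  0.65  1.91 -0.67  0.72 -0.57]
target [ 0.4738 -0.3701  0.034 ] err mm [-0.  -0.6 -2.3]
0 [0.006, -0.002, 0.019] [-0.0004, -0.0004, -0.0001]
```

Request:
apply_moves(dp=[[0.005,0,0.02],[0,0,0],[0,0,0],[0,0,0],[0,0,0],[0,0,-0.1],[0,0,-0.3],[0,0,-0.38],[0,0,-0.38],[0,0,-0.38],[0,0,-0.38],[0,0,-0.3],[0,0,0]], twist=[[0,0,0],[0,0,0],[0,0,0],[0,0,0],[0,0,0],[0,0,0],[0,0,0],[0,0,0],[0,0,0],[0,0,0],[0,0,0],[0,0,0],[0,0,0]], jaw=[255,75,75,75,75,75,75,75,75,75,75,75,75])

```text
clock: 46.7
tcp_pos: [0.4711, -0.3711, 0.4713]
orientation: [-2.051, 2.379, -0.005]
contact_force: [0.1, -0.5, -0.1]
grip_width: 0.06
```

Run:
```python
from h import *
f=grab("wrist");f=grab("wrist","w34.png"); st(); P=cloud(f); np.savez("pics/w34.npz",**f)
hsv=cv2.cvtColor(f["color"],cv2.COLOR_RGB2HSV); m=(hsv[...,2]>195)&(hsv[...,1]<60); m[:60]=0;m[215:]=0;m[:,270:370]&=True;m[:,:270]=0;m[:,370:]=0
v,u=np.where(m); q=P[v,u]; q=q[np.isfinite(q).all(1)&(q[:,2]<.04)]
b=cv2.boxPoints(cv2.minAreaRect((q[:,:2]*1e3).astype(np.float32))); print(b.round(1).tolist(),b.mean(0),np.median(q[:,2]))
c=(b.mean(0)/1e3-CASE); print("in case x,y",c@[np.cos(CA),np.sin(CA)],c@[-np.sin(CA),np.cos(CA)])
# bar points
bb=P[100:180,100:260].reshape(-1,3); bb=bb[(bb[:,2]>.07)&(bb[:,2]<.22)]; vx,vy,vz,x,y,z=cv2.fitLine(bb.astype(np.float32),cv2.DIST_HUBER,0,.01,.01).ravel(); print("bar dir",vx,vy,vz,"pt",x,y,z,"end",bb[bb[:,2].argmax()])
```

```text
t 46.8 grasp pt [ 0.4704 -0.3695  0.3121] x [-0.147 -0.989 -0.001] z [-0.003  0.002 -1.   ] F [-0.8 -0.1 -1. ] w 0.0605 q [-0.13  0.42  0.95  1.71 -0.36  1.2  -0.81]
[[442.0, -394.0], [562.7000122070312, -406.8999938964844], [568.2999877929688, -354.6000061035156], [447.6000061035156, -341.70001220703125]] [ 505.1797  -374.29996] 0.02156260972848495
in case x,y 0.00029926972113381234 -0.004179751528904899
bar dir 0.066843435 0.4682234 0.8810782 pt 0.5188995 -0.26205 0.14294012 end [ 0.52857286 -0.23817286  0.1905725 ]
```

View pics/w34.png

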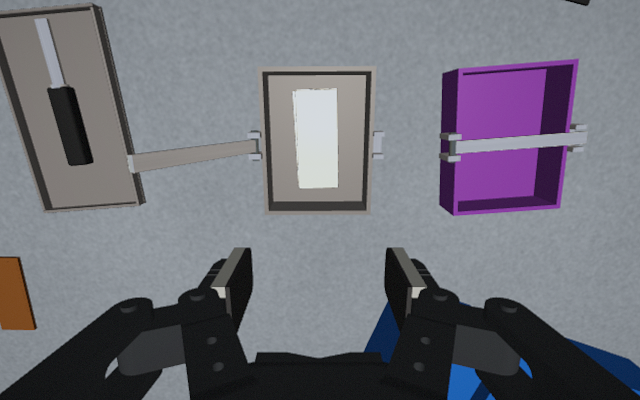

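The stack sits within about 4 mm of the case's middle and its top is at 21.6 mm, so all three plaques are in. Next I'll close the fingers and get behind the bar.

```bash
cat >> h.py <<'E'
def tobar(cx,z,n=None,cy=-.001):
    """grasp point at case cx, z"""
    Rt=down(CA-np.pi); a=np.array([np.cos(CA),np.sin(CA)]); g=np.r_[CASE+cx*a+cy*np.array([-a[1],a[0]]),z]
    st(); p,R=pose(); q=p+R[:,2]*HZ; d=q[:2]-CASE; print("now cx",round(d@a,4),"cy",round(d@[-a[1],a[0]],4),"z",q[2].round(4)); rows(g,Rt,n)
E
python3 - <<'E'
from h import *
tobar(.19,.30,5);tobar(.19,.165,5)
E
```

```text
t 46.8 grasp pt [ 0.4704 -0.3695  0.3121] x [-0.147 -0.989 -0.001] z [-0.003  0.002 -1.   ] F [-0.8 -0.1 -1. ] w 0.0605 q [-0.13  0.42  0.95  1.71 -0.36  1.2  -0.81]
now cx 0.0001 cy 0.0309 z 0.3121
0 [-0.317, -0.051, 0.02] [0.0003, 0.0001, -0.0004]
1 [-0.317, -0.051, 0.02] [0.0003, 0.0001, -0.0004]
2 [-0.317, -0.052, 0.02] [0.0003, 0.0001, -0.0004]
3 [-0.317, -0.052, 0.02] [0.0003, 0.0001, -0.0004]
4 [-0.317, -0.052, 0.02] [0.0003, 0.0001, -0.0004]
t 46.8 grasp pt [ 0.4704 -0.3695  0.3121] x [-0.147 -0.989 -0.001] z [-0.003  0.002 -1.   ] F [-0.8 -0.1 -1. ] w 0.0605 q [-0.13  0.42  0.95  1.71 -0.36  1.2  -0.81]
now cx 0.0001 cy 0.0309 z 0.3121
0 [-0.317, -0.052, 0.245] [0.0003, 0.0001, -0.0004]
1 [-0.317, -0.052, 0.245] [0.0003, 0.0001, -0.0004]
2 [-0.317, -0.052, 0.245] [0.0003, 0.0001, -0.0004]
3 [-0.317, -0.052, 0.245] [0.0003, 0.0001, -0.0004]
4 [-0.317, -0.052, 0.245] [0.0003, 0.0001, -0.0004]
```

Request:
apply_moves(dp=[[-0.25,-0.05,0],[-0.317,-0.052,0],[-0.317,-0.052,0],[-0.317,-0.052,0],[-0.3,-0.04,0],[-0.1,-0.01,0],[0,0,0]], twist=[[0,0,0],[0,0,0],[0,0,0],[0,0,0],[0,0,0],[0,0,0],[0,0,0]], jaw=[255,255,255,255,255,255,255], grip_force=20)

```text
clock: 47.5
tcp_pos: [0.5275, -0.1761, 0.4569]
orientation: [2.038, -2.374, -0.028]
contact_force: [-0.3, -0.3, 0.8]
grip_width: 0.0003
```

Run:
```python
from h import *
f=grab("wrist");f=grab("wrist","w35.png");tobar(.19,.165,5)
```

```text
t 47.6 grasp pt [ 0.5237 -0.1778  0.3027] x [-0.155 -0.988 -0.001] z [-0.02   0.005 -1.   ] F [-0.2 -0.  -0.4] w 0.0001 q [-0.54  0.34  0.96  1.82 -0.3   1.16 -1.2 ]
now cx 0.1974 cy 0.0055 z 0.3027
0 [0.012, -0.01, 0.229] [0.002, 0.0001, -0.0012]
1 [0.012, -0.009, 0.229] [0.002, 0.0001, -0.0012]
2 [0.012, -0.008, 0.229] [0.002, 0.0001, -0.0012]
3 [0.012, -0.007, 0.229] [0.002, 0.0001, -0.0012]
4 [0.012, -0.007, 0.229] [0.002, 0.0001, -0.0012]
```

View pics/w35.png

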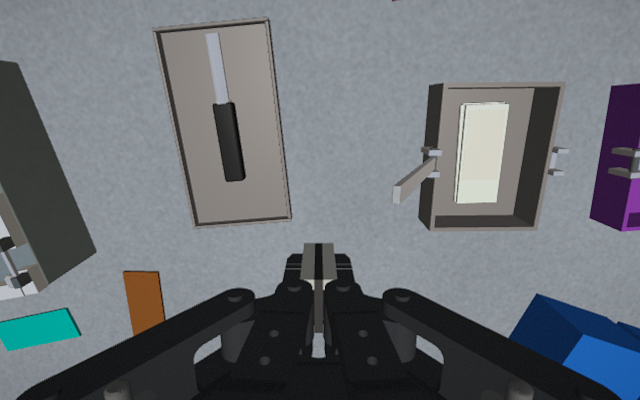

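Request:
apply_moves(dp=[[0.012,-0.01,0.23],[0.012,-0.01,0.25],[0.01,-0.01,0.25],[0.01,-0.005,0.2],[0,0,0.1],[0,0,0]], twist=[[0.003,0,-0.001],[0.003,0,-0.001],[0.002,0,-0.001],[0,0,0],[0,0,0],[0,0,0]], jaw=[255,255,255,255,255,255])

```text
clock: 48.2
tcp_pos: [0.5244, -0.1973, 0.3307]
orientation: [2.026, -2.397, 0.003]
contact_force: [-0.2, -0.4, 0.5]
grip_width: -0.0006
```

Run:
```python
from h import *
grab("top");tobar(.08,.165,6);f=grab("side"); im=cv2.resize(f["color"][130:330,220:480],None,fx=3,fy=3); cv2.imwrite("pics/s9.png",im[:,:,::-1])
```

```text
t 48.25 grasp pt [ 0.5246 -0.1982  0.177 ] x [-0.167 -0.986  0.004] z [-0.    -0.004 -1.   ] F [ 0.2 -0.3  0.3] w -0.0001 q [-0.39  0.5   0.85  1.94 -0.46  0.91 -1.05]
now cx 0.1774 cy 0.0018 z 0.177
0 [0.136, -0.007, 0.017] [-0.0, -0.0003, -0.002]
1 [0.136, -0.007, 0.017] [-0.0, -0.0003, -0.002]
2 [0.136, -0.006, 0.017] [-0.0, -0.0003, -0.002]
3 [0.136, -0.006, 0.017] [-0.0, -0.0003, -0.002]
4 [0.136, -0.005, 0.017] [-0.0, -0.0003, -0.002]
5 [0.136, -0.004, 0.017] [-0.0, -0.0003, -0.002]
```

View pics/s9.png

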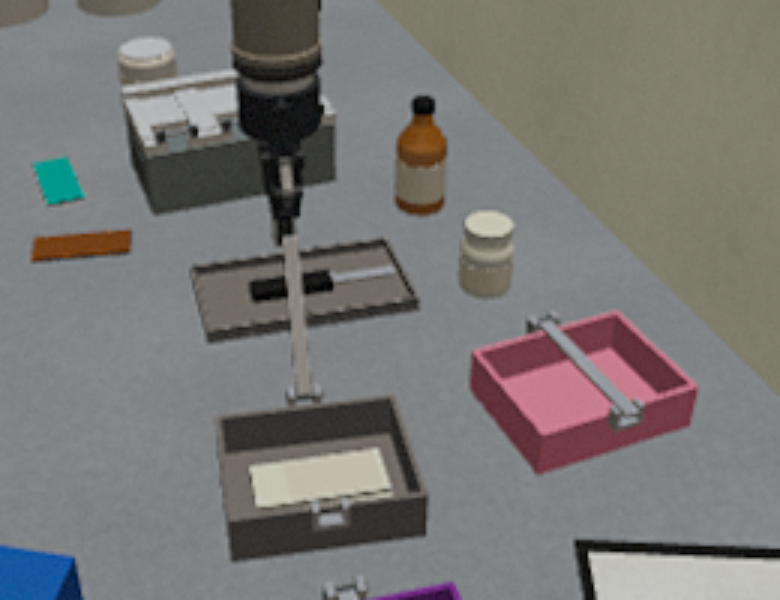

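The closed fingers are right behind the bar's end, so I'll push it over.

Request:
apply_moves(dp=[[0.1,0,0.05],[0.12,0,0.05],[0.13,0,0.02],[0.13,0,0],[0.13,0,0],[0.13,0,0],[0.13,0,0],[0.1,0,0]], twist=[[0,0,-0.003],[0,0,-0.003],[0,0,-0.002],[0,0,-0.002],[0,0,0],[0,0,0],[0,0,0],[0,0,0]], jaw=[255,255,255,255,255,255,255,255])

```text
clock: 49.1
tcp_pos: [0.5111, -0.3073, 0.3445]
orientation: [-2.043, 2.334, 0.03]
contact_force: [0.1, 0.7, -0.7]
grip_width: 0.0004
```

Run:
```python
from h import *
tobar(.03,.16,4);f=grab("side"); im=cv2.resize(f["color"][130:330,220:480],None,fx=3,fy=3); cv2.imwrite("pics/s10.png",im[:,:,::-1])
```

```text
t 49.1 grasp pt [ 0.5137 -0.301   0.19  ] x [-0.132 -0.99  -0.043] z [ 0.017  0.041 -0.999] F [ 0.1  0.7 -0.7] w 0.0004 q [-0.14  0.53  0.8   1.84 -0.5   0.99 -0.81]
now cx 0.0741 cy -0.0022 z 0.19
0 [0.081, 0.0, 0.059] [-0.0013, 0.0051, 0.0012]
1 [0.08, 0.0, 0.06] [-0.0013, 0.0051, 0.0012]
2 [0.079, -0.0, 0.06] [-0.0013, 0.0051, 0.0012]
3 [0.079, -0.001, 0.061] [-0.0013, 0.0051, 0.0012]
```

View pics/s10.png

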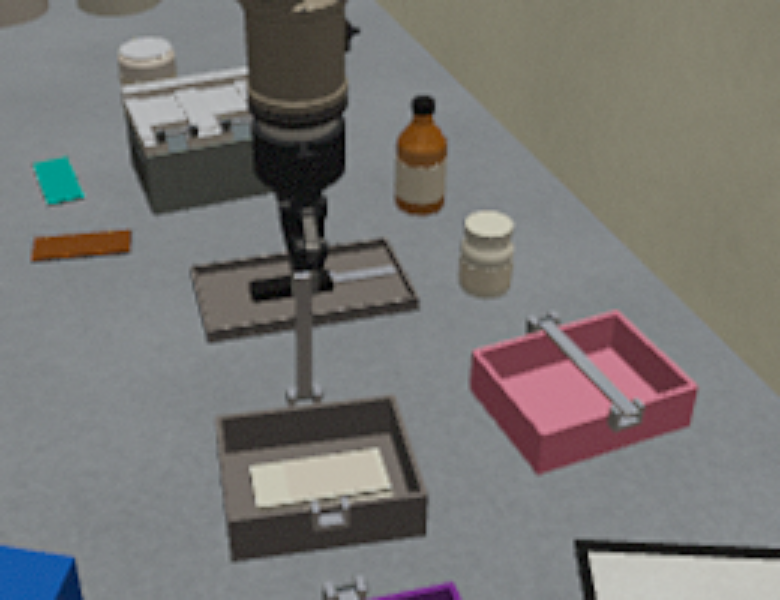

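The bar is now just past vertical. I'll keep pushing inward and down.

Request:
apply_moves(dp=[[0.1,0,0.05],[0.12,0,0.08],[0.12,0,0.1],[0.12,0,0.1],[0.1,0,0.1],[0.08,0,0.1]], twist=[[0,0.005,0.001],[0,0.005,0.001],[0,0.005,0.001],[0,0.004,0.001],[0,0,0],[0,0,0]], jaw=[255,255,255,255,255,255])

```text
clock: 49.75
tcp_pos: [0.5026, -0.3881, 0.2757]
orientation: [-2.058, 2.365, -0.019]
contact_force: [0.5, 0.3, 1.2]
grip_width: 0.0004
```

Run:
```python
from h import *
tobar(-.02,.12,4);f=grab("side"); im=cv2.resize(f["color"][130:330,220:480],None,fx=3,fy=3); cv2.imwrite("pics/s11.png",im[:,:,::-1])
```

```text
t 49.75 grasp pt [ 0.5047 -0.3889  0.121 ] x [-0.139 -0.99   0.003] z [ 0.013 -0.005 -1.   ] F [0.5 0.3 1.2] w 0.0004 q [ 0.05  0.67  0.73  1.8  -0.57  0.88 -0.66]
now cx -0.0143 cy -0.0057 z 0.121
0 [0.013, 0.006, 0.002] [-0.0016, -0.0004, 0.0005]
1 [0.013, 0.006, 0.002] [-0.0016, -0.0004, 0.0005]
2 [0.013, 0.006, 0.002] [-0.0016, -0.0004, 0.0005]
3 [0.013, 0.006, 0.002] [-0.0016, -0.0004, 0.0005]
```

View pics/s11.png

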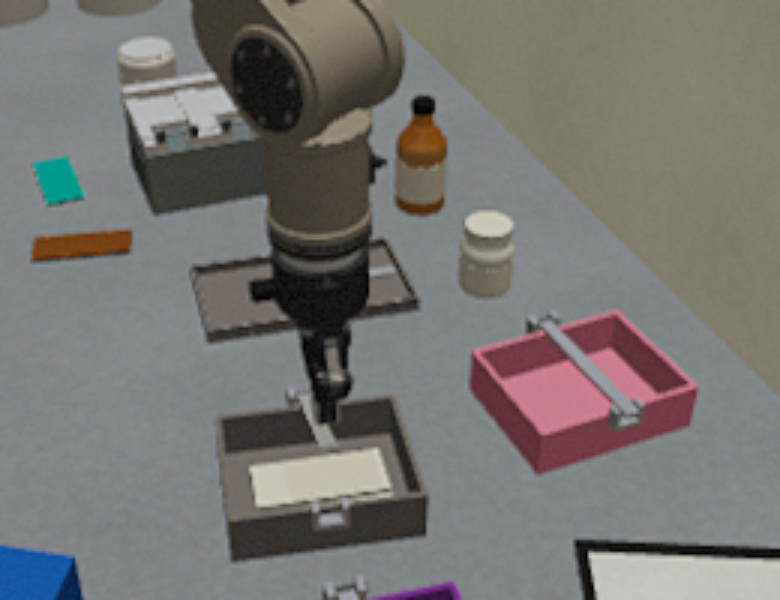

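The bar is at roughly 30° over the case. I'll press straight down.

Request:
apply_moves(dp=[[0.06,0.012,0.06],[0.04,0.01,0.08],[0.02,0.004,0.08],[0,0,0.08],[0,0,0.07]], twist=[[-0.002,0,0],[-0.002,0,0],[0,0,0],[0,0,0],[0,0,0]], jaw=[255,255,255,255,255])

```text
clock: 50.3
tcp_pos: [0.4967, -0.4055, 0.23]
orientation: [-2.06, 2.371, -0.008]
contact_force: [-19.7, 25.2, 95.2]
grip_width: 0.0002
```

Run:
```python
from h import *
tobar(-.03,.077,2);f=grab("side"); im=cv2.resize(f["color"][230:330,270:400],None,fx=5,fy=5,interpolation=cv2.INTER_CUBIC); cv2.imwrite("pics/s12.png",im[:,:,::-1])
```

```text
t 50.3 grasp pt [ 0.4972 -0.406   0.0754] x [-0.14  -0.99   0.003] z [ 0.004 -0.003 -1.   ] F [-19.7  25.2  95.2] w 0.0002 q [ 0.11  0.73  0.69  1.8  -0.62  0.83 -0.6 ]
now cx -0.0322 cy -0.0008 z 0.0754
0 [-0.008, -0.003, -0.007] [-0.001, -0.0006, 0.0006]
1 [-0.008, -0.003, -0.007] [-0.001, -0.0006, 0.0006]
```

View pics/s12.png

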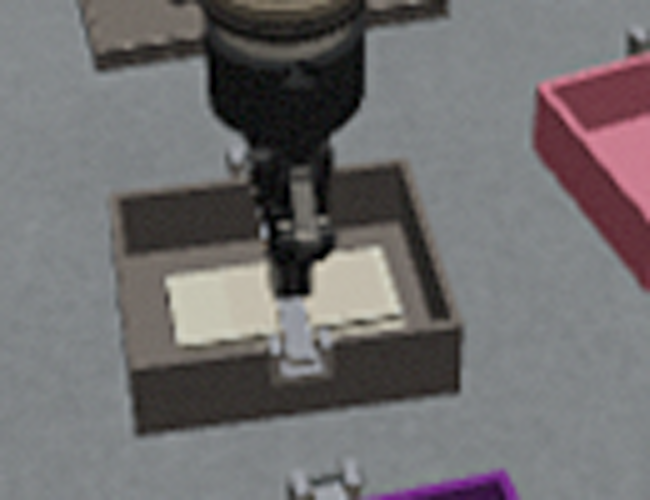

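The bar reached its stop at a high 95 N, still under the limit. I'll back off straight up.

Request:
apply_moves(dp=[[0,0,-0.06],[0,0,-0.2],[0,0,-0.35],[0,0,-0.38],[0,0,-0.38],[0,0,-0.38],[0,0,-0.2],[0,0,0]], twist=[[0,0,0],[0,0,0],[0,0,0],[0,0,0],[0,0,0],[0,0,0],[0,0,0],[0,0,0]], jaw=[255,255,255,255,255,255,255,255])

```text
clock: 51.15
tcp_pos: [0.4961, -0.4034, 0.4733]
orientation: [-2.06, 2.364, -0.004]
contact_force: [-0.4, -0.6, -0.2]
grip_width: 0.0001
```

Run:
```python
from h import *
f=grab("wrist");st();f=grab("wrist","w36.png");P=cloud(f)
f2=grab("side"); im=cv2.resize(f2["color"][130:330,220:480],None,fx=3,fy=3,interpolation=cv2.INTER_CUBIC); cv2.imwrite("pics/s13.png",im[:,:,::-1])
a=np.array([np.cos(CA),np.sin(CA)])
for cx in np.arange(-.07,.071,.02):
    X=np.r_[CASE+cx*a,.059]; u,v=proj(f,X)[0].round().astype(int)
    if 0<=u<640 and 0<=v<400: print(round(cx,3),(u,v),np.nanmedian(P[v-2:v+3,u-2:u+3,2]).round(4))
```

```text
t 51.2 grasp pt [ 0.4967 -0.4026  0.317 ] x [-0.137 -0.991 -0.003] z [ 0.005  0.003 -1.   ] F [-0.8 -0.1  0.1] w -0.0002 q [-0.03  0.48  0.89  1.61 -0.39  1.24 -0.77]
-0.07 (np.int64(353), np.int64(173)) 0.0591
-0.05 (np.int64(336), np.int64(173)) 0.0588
-0.03 (np.int64(319), np.int64(173)) 0.0589
-0.01 (np.int64(302), np.int64(173)) 0.0588
0.01 (np.int64(285), np.int64(173)) 0.0593
0.03 (np.int64(268), np.int64(173)) 0.0588
0.05 (np.int64(250), np.int64(172)) 0.0588
0.07 (np.int64(233), np.int64(172)) 0.0599
```

View pics/w36.png

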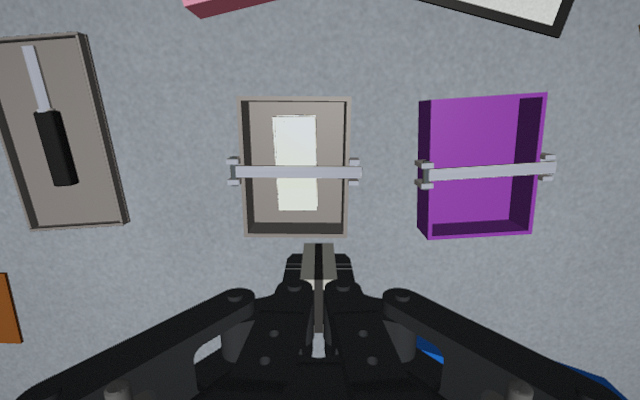

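View pics/s13.png

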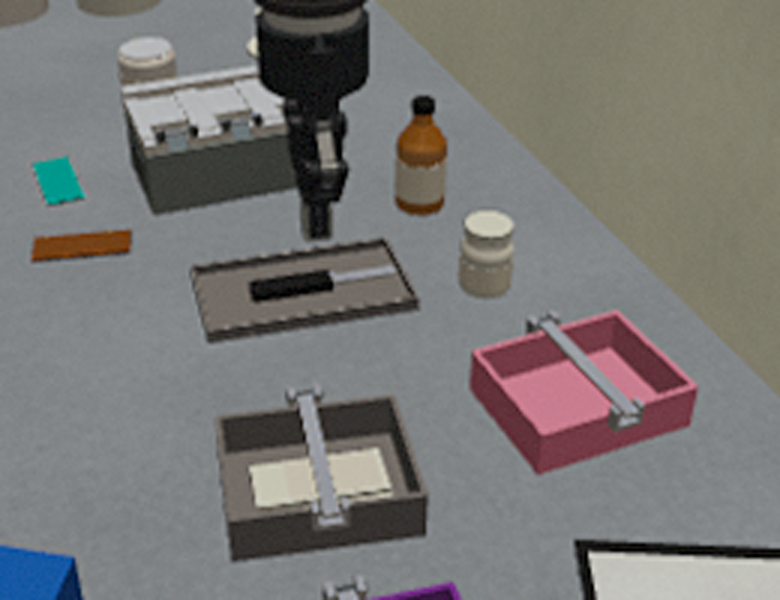

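The bar's top is level at 59 mm along its whole length and its end is in the catch. The lever lies in its tray, the stack is in the case, and the arm is clear, so I'll hand in.

Run:
```python
from h import *
f=grab("wrist"); P=cloud(f); hsv=cv2.cvtColor(f["color"],cv2.COLOR_RGB2HSV)
m=hsv[...,2]<60; m[:,:30]=0; m[:,85:]=0; m[:100]=0; m[195:]=0
n,l,s,c=cv2.connectedComponentsWithStats(m.astype(np.uint8)); i=1+s[1:,4].argmax(); q=P[l==i]; print("handle",s[i],np.nanmedian(q,0).round(4)); st()
print(r.hand_in())
```

```text
handle [  33  108   45   77 1962] [ 0.5673 -0.0794  0.0212]
t 51.35 grasp pt [ 0.4955 -0.4012  0.3133] x [-0.137 -0.991 -0.006] z [-0.001  0.006 -1.   ] F [ 0.2  0.5 -0.5] w -0.0 q [-0.03  0.48  0.89  1.61 -0.39  1.24 -0.77]
the job is handed in; nothing more can be done
None
```

The job is done and handed in at about 51 s of the 210 s allowed; hand-in gives no verdict, so I can't confirm a pass.

- **Plaques:** All three were there. I prised each one past its rollers with the lever and drew it out from under the lip with the fingers. They are stacked coated side up in the grey case.
- **Bar:** After the third plaque was let go, I swung the bar over them and pressed it down into its catch.
- **Lever:** It went back into its tray before I handled the plaques.

**Last checks:**
- **Stack:** The top plaque was about 4 mm from the case's middle with its top face at 21.6 mm, which fits three plaques lying flat. I measured this just before closing the bar; afterwards the pictures still show the stack in place.
- **Bar closed:** Its top measured 58.8–59.9 mm along its whole length, so it is level and shut.
- **Lever in tray:** The handle's centre was near (0.567, -0.079) m with its top at 21 mm, well inside the tray.
- **Jar, bottle and tin:** They appear where they started in the side view; I compared by eye and did not measure them again.
- **Arm:** It was clear of everything at hand-in.

**One thing stood out:** Pressing the bar home briefly pushed the wrist force to about 95–100 N (limit 120 N), harder than it needed. The wrist camera also read about 1.3 mm to one side, within its stated accuracy, and I allowed for it.

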